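Turn the TLC plates coat down on the flatbed scanner and start the scan

TASK

The TLC plates on the flatbed scanner were put down with the coat up. Slide each one out over the scanner's open front edge, get under it, turn it over and lay it back straight and wholly on the glass, coat down, touching the plates only lightly and only on bare glass, never on the coat. When all of them are turned, lower the lid gently until it is shut and then press the green start button.

Things in the scene. Friction and masses are not known exactly. Their poses are not given: they have to be found in the camera images.
- scanner: light grey flatbed scanner, fixed to the bench; origin on the bench under the middle of the glass's front edge; x to its rear, y to its left, z up. Case x 0 to 215 mm, y -235 to +177 mm; its top is flush with the glass, 58 mm above the bench, save a control panel 5 mm higher at y -172 to -234 mm
- glass_mid (a point): centre of the glass, on its top face, 75 mm behind the front edge; axes as the scanner's. The glass is 150 mm (x) by 318 mm (y)
- glass_front (a point): middle of the front edge of the glass, on its top face; axes as the scanner's. The glass reaches right to this edge and nothing stands in front of it, so a plate can be slid out over it
- lid (a joint): angle of the scanner's lid (rad): 0 shut, 1.95 fully open (leaning back 22 degrees past upright). Friction hinge: it stays where it is left; about 3 to 6 N at its free edge moves it
- lid_hinge (a point): middle of the lid's hinge axis (the scanner's y), 185 mm behind the front edge, 8 mm above the glass. The lid is a slab 190 mm from hinge to free edge, 14 mm thick (its underside passes through the axis), 334 mm wide; shut, its underside is 8 mm above the glass
- lid_tab (a point): middle of the top of the finger tab (70 mm wide, 14 mm long, 8 mm thick) at the lid's free edge, 196 mm from the hinge axis and 12 mm from the underside's plane; moves with the lid
- start_button (a joint): travel of the green start button (m): 0 out, 0.006 fully down; pressed counts from 0.004; spring, about 4 N
- start_button_top (a point): centre of the top of the green start button, 24 mm across, on the control panel at the scanner's right (62 mm behind the front edge, y -203 mm), 71 mm above the bench; pressed straight down
- plate_a: TLC plate with green and orange bands: rigid glass 120 x 88 x 4 mm with a 2 mm white coat on one face, 0.14 kg. Origin: centre of the uncoated face; z points from it to the coated face (z down = coat down); x along the 120 mm. Coat: x -30 to +56 mm, y -40 to +40 mm; the 30 mm at the -x end are bare glass on both faces. Fragile; a grip of 20 to 35 N holds it
- plate_b: TLC plate with violet and red bands: rigid glass 120 x 88 x 4 mm with a 2 mm white coat on one face, 0.14 kg. Origin: centre of the uncoated face; z points from it to the coated face (z down = coat down); x along the 120 mm. Coat: x -30 to +56 mm, y -40 to +40 mm; the 30 mm at the -x end are bare glass on both faces. Fragile; a grip of 20 to 35 N holds it
- plate_c: TLC plate with blue, pink and yellow bands: rigid glass 120 x 88 x 4 mm with a 2 mm white coat on one face, 0.14 kg. Origin: centre of the uncoated face; z points from it to the coated face (z down = coat down); x along the 120 mm. Coat: x -30 to +56 mm, y -40 to +40 mm; the 30 mm at the -x end are bare glass on both faces. Fragile; a grip of 20 to 35 N holds it
- plate_a_coat: the 86 x 80 x 2 mm coat fixed on plate_a; origin: centre of the coat's face on the glass, 13 mm toward +x from the plate's middle, axes as the plate's
- plate_b_coat: the 86 x 80 x 2 mm coat fixed on plate_b; origin: centre of the coat's face on the glass, 13 mm toward +x from the plate's middle, axes as the plate's
- plate_c_coat: the 86 x 80 x 2 mm coat fixed on plate_c; origin: centre of the coat's face on the glass, 13 mm toward +x from the plate's middle, axes as the plate's
- septa_jar: brown screw-top jar, 45 mm across, 55 mm high, a bystander; origin under its middle
- food_tub: white plastic tub, 79 mm across, 54 mm high, a bystander; origin under its middle
- column_nut_carton: small carton 50 x 66 x 40 mm, a bystander; origin under its middle
There are look-alikes about, which are no part of the job. What is shaped like the plate_a but brown is not meant.

How it is judged (in metres and radians):
On the way, in this order (a step that is already met when the one before it is completed fails the run):
1. every plate lies coat down, straight and wholly on the glass (angle between each of plate_a, plate_b, plate_c's own z axis and vertical above 3.06 rad and x of plate_a in the frame of glass_mid between -0.018 and 0.018 m and y of plate_a in the frame of glass_mid between -0.119 and 0.119 m and z of each of plate_a, plate_b, plate_c in the frame of glass_mid below 0.009 m and angle between the x axis of each of plate_a, plate_b, plate_c and the x axis of scanner, either way round below 0.2 rad and linear speed of each of plate_a, plate_b, plate_c below 0.02 m/s and x of plate_b in the frame of glass_mid between -0.018 and 0.018 m and y of plate_b in the frame of glass_mid between -0.119 and 0.119 m and x of plate_c in the frame of glass_mid between -0.018 and 0.018 m and y of plate_c in the frame of glass_mid between -0.119 and 0.119 m), for 0.2 s.
2. the lid is shut (value of joint lid below 0.05 rad), for 0.2 s.
3. the start button is pressed (value of joint start_button above 0.004 m), for 0.05 s.
At the end, for the whole second after the job is handed in: every plate present lies flat, coat down and at rest, wholly on the glass (up to 3 mm over its border) and within 0.2 rad of straight; the lid is shut (below 0.05 rad) and the start button has been pressed and let go (all of step 1 and value of joint lid below 0.05 rad and value of joint start_button below 0.002 m); the robot touches nothing.
It fails at once if the gripper touches the coat of a plate with more than 3 N (contact force between the fingers and plate_a_coat above 3 N or contact force between the fingers and plate_b_coat above 3 N or contact force between the fingers and plate_c_coat above 3 N).
It fails at once if a plate is squeezed or pressed by the gripper with more than 90 N in all (contact force between the fingers and plate_a above 90 N or contact force between the fingers and plate_b above 90 N or contact force between the fingers and plate_c above 90 N).
It fails at once if the lid is slammed: closed faster than 2 rad/s (velocity of joint lid below -2 rad/s).
It fails at once if the lid is pressed onto a plate with more than 25 N (contact force between lid and plate_a above 25 N or contact force between lid and plate_b above 25 N or contact force between lid and plate_c above 25 N).
It fails at once if a bystander is moved more than 3 cm (distance of any of septa_jar, food_tub, column_nut_carton from where it was at the start of the episode above 0.03 m).
Of plate_a, plate_b, plate_c only 2 to 3 are there at a start; the rules pass over those that are not, and their reading is None.
At some moment in a run one of plate_a, plate_b, plate_c may be knocked a few centimetres aside while the robot is not near it.
It also fails if it takes over 210 s, if anything falls off the work surface, if the arm or the gripper's body presses on something with over 40 N, if the wrist force passes 120 N, or if a joint passes its speed limit or range.

ROBOT

A 7-joint arm with a two-finger parallel gripper is mounted at the origin on a cart in front of the work surface, level with it; the furniture and walls round the work are solid. World frame = base frame: x ahead of the robot, y to its left, z up, the work surface at z = 0. Lengths are in m, angles in degrees, forces in N, time in s.
With the tool pointing down it reaches from about 0.425 to 0.95 m from the base axis. Payload 4.7 kg.
Tool frame: the origin (TCP) lies on the centre line of the jaws, within the pads' length; the fingertips stand 8 mm ahead of it and the grasp point (between the pads) lies 11 mm behind it; z points along the fingers, y is the line along which they close (so a half turn about z gives the same grasp; the last joint's range is limited). The gripper opens to 87 mm and grips with 3 to 60 N. Pads are 19 mm wide; open, the fingers measure 117 mm over their backs; the gripper's body (75 mm by 190 mm) begins 51 mm behind the grasp point.
Start: joints at [-73.276, 26.849, -2.785, 87.806, 1.381, 65.374, -4.715], TCP at [0.213, 0.641, 0.231] pointing down, gripper open.
Joint ranges: [-148.3, 148.3], [-19.14, 114.17], [-79.39, 73.82], [5.75, 140.21], [-59.74, 239.74], [12.07, 113.84], [-152.46, 152.46]. Speed limits (degrees/s): [147.25, 147.25, 180, 180, 180, 180, 180].

INTERFACE

Orientations are given as [roll, pitch, yaw] about the fixed x, y, z axes, in that order (R = Rz(yaw) Ry(pitch) Rx(roll)).
In Python, from workcell import bot gives the robot as it stands.
- The arm moves only by the tool apply_moves, never from a script. Its argument "plan" is a list of rows, each an object with "twist": the turn, a rotation vector about the tool's x, y, z in rad, a list of three; "travel": the shift along the tool's x, y, z in mm, a list of three; "hand": the opening, from -1 (shut) to 1 (fully open). In form: [{"twist": [ax, ay, az], "travel": [tx, ty, tz], "hand": hand}, ...]. A call has 1 to 12 rows; each row shifts and turns the commanded pose from where the row before left it, along the tool's axes as they then stand; what a row does not reach is not made up. A row lasts 1/12 s, in which the tool goes at most 41.7 mm and 7.16 degrees, less where a joint would pass 70% of its speed; a pose out of reach is approached as far as the arm can. A call is refused whole if a number of a shift passes 41.7 or a number of a turn 0.125, either way. A call with a gripper value outside its range is refused whole. The fingers move at their own pace and stop on an object; "grip_force" is the grip in N (left out, the last holds). Time passes only in rows, so rows that do not move let the fingers close. It gives the time, the measured TCP pose, the force, the opening and the grip force at its end, in the units of the state.
- bot.get_state(): the state, without advancing time (a new reading comes with each control period).
- bot.get_image(name): name is "scene" or "top" or "wrist"; returns the picture (480x640x3 uint8, blue, green, red); there is no depth.
- bot.camera_params(name): a dict with "intrinsics" (3x3 intrinsics, pixels), "origin" and "attitude" of the camera in the world. Camera axes: x right, y up, looking along -z (the intrinsics and any distortion apply to the point x, -y, -z); pixel columns grow to the right and rows downward; lengths in m; the calibration is good to about 2 mm. A picture is of the moment at which its call begins: read the wrist's pose just before it. camera_params takes no time and is no camera call; for the wrist camera it gives the pose at the moment of the call.
- bot.hand_in(): hands the job in; it is judged then, once.
The state is a dict: "t": time; "joints": joint angles; "joint_velocities": joint speeds; "joint_efforts": joint torques, N m; "eef_pos": TCP position; "ee_rot": TCP orientation; "wrist_force": force on the tool from outside, world axes, zero at the start; "torque": the same for the moment, N m; "grip_width": finger opening in m; "grip_force": force on a finger pad.
Only numpy, scipy, OpenCV 4.12 (cv2) and the standard library are available. Lean on these libraries where they do the work, as an engineer would, in place of code of your own. Each camera call takes 0.05 s, during which the arm holds its last target. There are 200 camera calls.

## Working session

There is one attempt and no reset: what is moved stays moved. The work goes in short steps, Python scripts to look and compute and a tool call to move; the robot and the scene stay as the last step left them, time stands still between calls to the robot, and variables do not carry over. Pictures are saved under pics/ and viewed, at most 14 in all, crops included, and the job is handed in when it is done.

Besides the shell and the picture viewer there is one more tool, called after "Emit:" in YAML: its name, and indented under it one key for each argument. apply_moves: Moves the arm, as the interface text tells. Its arguments: {"type":"object","properties":{"plan":{"type":"array"},"grip_force":{"type":"number"}},"required":["plan"]}

```bash
mkdir -p pics; ls; python3 - <<'E'
from workcell import bot
import cv2,numpy as np
print(bot.get_state())
for n in("scene","top","wrist"):
    p=bot.camera_params(n);print(n,p)
    im=bot.get_image(n);cv2.imwrite(f"pics/{n}0.png",im)
E
```

```text
pics
{'t': 0.0, 'joints': array([-73.27591035,  26.89899365,  -2.78495862,  87.87344634,
         1.38167177,  65.37222387,  -4.71514039]), 'joint_velocities': array([-0.05583345, -0.07053695,  0.03187762, -0.00773186,  0.00661224,
        0.07079869,  0.05121664]), 'joint_efforts': array([-2.87462472e-04, -5.07984066e+01, -8.04749597e-02, -2.36152124e+01,
       -6.11775066e-02,  3.81687807e-02,  1.77778215e-04]), 'eef_pos': array([0.21264538, 0.64003083, 0.22948163]), 'ee_rot': array([-1.79889014e+02,  4.41232460e-03,  1.61623118e+02]), 'wrist_force': array([ 0.22196147, -0.23318867, -0.22483818]), 'torque': array([-0.00616325,  0.04728549,  0.04021337]), 'grip_force': 0.0, 'grip_width': 0.08688239911290428}
scene {'intrinsics': array([[490.28042153,   0.        , 323.61204762],
       [  0.        , 490.28042153, 231.09314803],
       [  0.        ,   0.        ,   1.        ]]), 'origin': array([1.24831605, 0.71392391, 0.93917165]), 'attitude': array([ 47.7591105 ,   0.52423543, 133.40727073])}
top {'intrinsics': array([[521.18290333,   0.        , 323.23854189],
       [  0.        , 521.18290333, 234.72973549],
       [  0.        ,   0.        ,   1.        ]]), 'origin': array([0.43734876, 0.03166094, 1.34680298]), 'attitude': array([  6.82020794,   0.82887388, -88.43902043])}
wrist {'intrinsics': array([[420.13375996,   0.        , 315.34439922],
       [  0.        , 420.13375996, 246.63618833],
       [  0.        ,   0.        ,   1.        ]]), 'origin': array([0.14119152, 0.66346248, 0.38441424]), 'attitude': array([-15.8648502 ,   0.07344107,  71.68782356])}
```

View pics/top0.png

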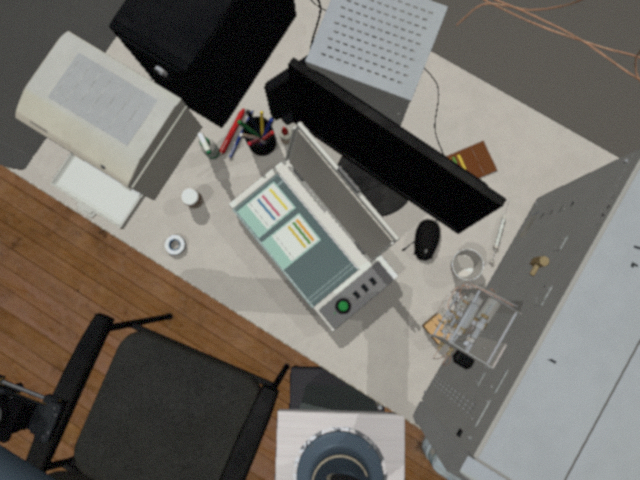

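View pics/scene0.png

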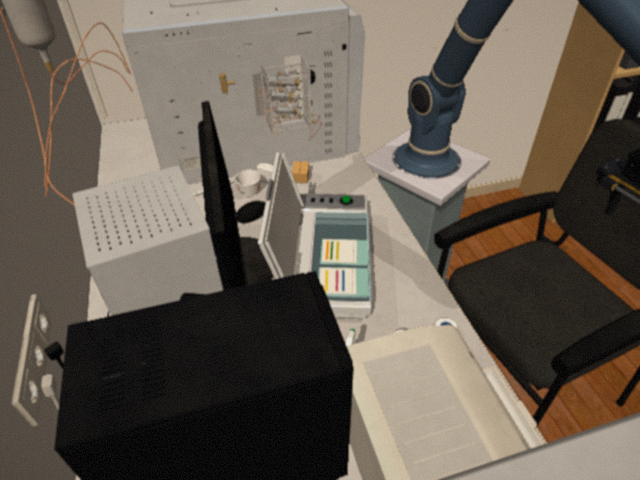

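The top view shows the scanner at about px (310,250) with its lid open and two plates: the blue/pink/yellow one (c) at (268,202) and the green/orange one (a) at (295,238). The brown look-alike is off the scanner at (470,160) and isn't meant. I'll enlarge to confirm.

```bash
python3 - <<'E'
import cv2,numpy as np
a=cv2.imread("pics/top0.png")[150:350,215:415];b=cv2.imread("pics/scene0.png")[180:330,260:380]
a=cv2.resize(a,(600,600),interpolation=cv2.INTER_CUBIC)
cv2.imwrite("pics/crop0.png",a)
E
```

```text
(no output)
```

View pics/crop0.png

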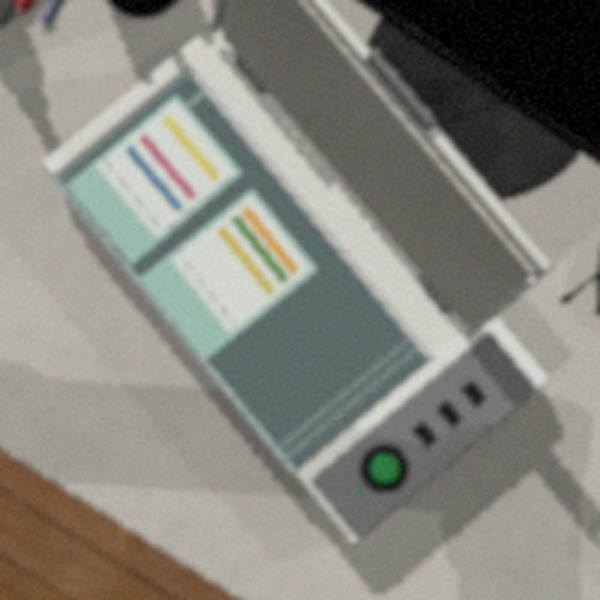

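View pics/wrist0.png

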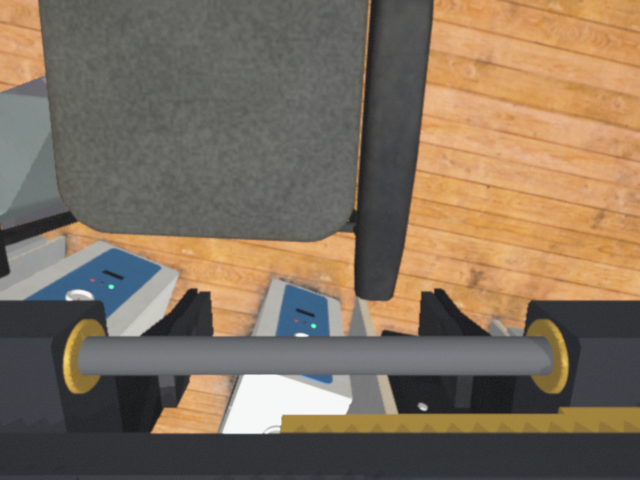

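The crop confirms plate_c (blue/pink/yellow) at the left and plate_a (green/orange) in the middle. Both have the bare (light green) end at the front edge, and there is no plate_b. Next I'll measure the scanner and plates from the two views.

```bash
cat > h.py <<'E'
import cv2,numpy as np
from scipy.spatial.transform import Rotation as R
from workcell import bot
def rays(cam,uv,P=None):
    p=P or bot.camera_params(cam);K=p['intrinsics'];uv=np.atleast_2d(np.float64(uv))
    d=np.c_[(uv[:,0]-K[0,2])/K[0,0],-(uv[:,1]-K[1,2])/K[1,1],-np.ones(len(uv))]
    return np.array(p['origin']),R.from_euler('xyz',p['attitude'],degrees=True).apply(d)
def plane(cam,uv,z,P=None):
    o,d=rays(cam,uv,P);return o+d*((z-o[2])/d[:,2])[:,None]
def tri(c1,p1,c2,p2):
    o1,d1=rays(c1,p1);o2,d2=rays(c2,p2);d1=d1[0];d2=d2[0]
    s=np.linalg.lstsq(np.c_[d1,-d2],o2-o1,rcond=None)[0]
    a=o1+s[0]*d1;b=o2+s[1]*d2;return (a+b)/2,np.linalg.norm(a-b)
def blobs(im,lo,hi,box,amin=15):
    x0,y0,x1,y1=box;h=cv2.cvtColor(im,cv2.COLOR_BGR2HSV)
    m=cv2.inRange(h,np.array(lo),np.array(hi));k=np.zeros_like(m);k[y0:y1,x0:x1]=m[y0:y1,x0:x1]
    cs,_=cv2.findContours(k,cv2.RETR_EXTERNAL,cv2.CHAIN_APPROX_NONE)
    out=[]
    for c in cs:
        if cv2.contourArea(c)>=amin:
            M=cv2.moments(c);out.append(((M['m10']/M['m00'],M['m01']/M['m00']),cv2.contourArea(c),cv2.boxPoints(cv2.minAreaRect(c))))
    return sorted(out,key=lambda t:-t[1])
E
python3 - <<'E'
from h import *
t=cv2.imread("pics/top0.png");s=cv2.imread("pics/scene0.png")
ht=cv2.cvtColor(t,cv2.COLOR_BGR2HSV);hs=cv2.cvtColor(s,cv2.COLOR_BGR2HSV)
print(ht[224,248],ht[255,275],ht[300,320-20],hs[265,362],hs[240,340],hs[220,340])
TB=(225,165,400,340);SB=(300,180,375,320)
gb=blobs(t,(50,120,60),(75,255,255),TB),blobs(s,(50,120,60),(75,255,255),SB)
for g in gb: print("btn",[(np.round(x[0],1),x[1]) for x in g])
print(tri("top",gb[0][0][0],"scene",gb[1][0][0]))
for n,im,B in(("top",t,TB),("scene",s,SB)):
    for lo,hi in (((65,35,140),(95,130,255)),):
        for b in blobs(im,lo,hi,B,40): print(n,np.round(b[0],1),b[1],np.round(b[2]).tolist())
E
```

```text
[ 80  36 177] [ 76  43 188] [ 23  23 101] [ 76  43 129] [ 21  40 212] [ 76  28 117]
btn [(array([342.7, 305.5]), 72.0)]
btn [(array([345.9, 198.9]), 37.0)]
(array([0.41729425, 0.00300682, 0.07017993]), np.float64(0.0015548583932029996))
top [276.3 252.3] 368.0 [[259.0, 245.0], [270.0, 233.0], [296.0, 259.0], [285.0, 271.0]]
top [251.7 220.9] 365.5 [[236.0, 212.0], [247.0, 202.0], [270.0, 228.0], [259.0, 238.0]]
scene [362.2 282.5] 310.0 [[348.0, 268.0], [368.0, 268.0], [368.0, 296.0], [348.0, 296.0]]
scene [362.5 252.4] 236.0 [[354.0, 240.0], [368.0, 240.0], [368.0, 264.0], [354.0, 264.0]]
```

```bash
python3 - <<'E'
from h import *
c=lambda x,y:(x/3+215-.33,y/3+150-.33)
P=plane("top",[c(60,180),c(297,470),c(190,75),c(430,355)],.058)
print(P.round(4)); f=P[1]-P[0];r=P[3]-P[2]
for v in(f,r):print(np.linalg.norm(v),np.degrees(np.arctan2(v[1],v[0]))+90)
print([np.degrees(np.arctan2(*(P[i+2]-P[i])[[1,0]])) for i in(0,1)],np.linalg.norm(P[2]-P[0]))
t=cv2.imread("pics/top0.png")
B=blobs(t,(65,35,140),(95,130,255),(225,165,400,340),40)
btn=np.array([.4173,.003])
for yaw in(-38,-36,-34,):
    Rm=R.from_euler('z',yaw,degrees=True).as_matrix()[:2,:2];o=btn-Rm@[.062,-.203]
    print(yaw,o,"glassfrontL",((P[:,:2]-o)@Rm).round(3).tolist())
    for b in B:
        q=plane("top",b[2],.062)[:,:2];m=plane("top",[b[0]],.062)[0,:2];print(((m-o)@Rm).round(3),((q-o)@Rm).round(3).tolist(),np.degrees(np.arctan2(*(q[2]-q[1])[[1,0]]))+90)
E
```

```text
[[ 0.6486  0.2786  0.058 ]
 [ 0.4136  0.0731  0.058 ]
 [ 0.7409  0.173   0.058 ]
 [ 0.5104 -0.0336  0.058 ]]
0.31214971309922146 -48.83295452983583
0.30956266537190613 -48.129473591116636
[np.float64(-48.8383915754049), np.float64(-47.79997523928418)] 0.14023431559283875
-38 [0.49342261 0.20113719] glassfrontL [[0.075, 0.157], [0.016, -0.15], [0.212, 0.13], [0.158, -0.175]]
[0.059 0.006] [[0.046, 0.053], [0.086, 0.049], [0.077, -0.042], [0.038, -0.039]] -43.31137362202776
[0.08  0.104] [[0.071, 0.15], [0.109, 0.145], [0.095, 0.056], [0.058, 0.062]] -46.80094350321093
-36 [0.48646135 0.20367314] glassfrontL [[0.087, 0.156], [0.018, -0.148], [0.224, 0.125], [0.159, -0.178]]
[0.066 0.006] [[0.055, 0.053], [0.095, 0.048], [0.083, -0.043], [0.043, -0.038]] -43.31137362202776
[0.091 0.103] [[0.084, 0.15], [0.121, 0.143], [0.104, 0.055], [0.067, 0.062]] -46.80094350321093
-34 [0.47941583 0.20596459] glassfrontL [[0.1, 0.155], [0.02, -0.147], [0.235, 0.119], [0.16, -0.181]]
[0.074 0.006] [[0.064, 0.053], [0.103, 0.047], [0.089, -0.044], [0.049, -0.037]] -43.31137362202776
[0.101 0.102] [[0.096, 0.149], [0.133, 0.141], [0.113, 0.053], [0.077, 0.062]] -46.80094350321093
```

```bash
cat >> h.py <<'E'
import json,os
YAW=-48.5; O=np.array([.4173,.003,0])
if os.path.exists('frame.json'): YAW,O=json.load(open('frame.json'));O=np.array(O)
else: O=O-R.from_euler('z',YAW,degrees=True).apply([.062,-.203,0])
S=R.from_euler('z',YAW,degrees=True)
def toS(p): return S.inv().apply(np.atleast_2d(p)-O)
def orient(z,y):
    z=np.float64(z)/np.linalg.norm(z);y=np.float64(y);y=y-z*(y@z);y/=np.linalg.norm(y)
    return S*R.from_matrix(np.c_[np.cross(y,z),y,z])
def tilt(a,s):  # tool pitched a deg below scanner x, s=+1: tool y up, -1 down
    a=np.radians(a);return orient([np.cos(a),0,-np.sin(a)],[s*np.sin(a),0,s*np.cos(a)])
def pose():
    st=bot.get_state();return st['eef_pos'],R.from_euler('xyz',st['ee_rot'],degrees=True),st
def rows(ps,Rt,n=None,start=None,dec=1):
    """split a move to scanner-frame position ps, orientation Rt into rows; travel split in world straight line"""
    p0,R0,_=pose() if start is None else (*start,0)
    pt=S.apply(ps)+O;w=(R0.inv()*Rt).as_rotvec();a=np.linalg.norm(w)
    n=n or int(max(np.ceil(np.linalg.norm(pt-p0)/.040),np.ceil(a/.122),1))
    p,r=p0.copy(),R0;out=[]
    for i in range(n):
        g=p0+(pt-p0)*(i+1)/n; t=np.round(r.inv().apply(g-p)*1000,dec); ww=np.round((r.inv()*Rt).as_rotvec()/(n-i),3)
        p=p+r.apply(t/1000); r=r*R.from_rotvec(ww); out.append((ww.tolist(),t.tolist()))
    print(n,"rows");
    for k in range(0,n,12): print(json.dumps([{"twist":x[0],"travel":x[1]} for x in out[k:k+12]]))
    return p,r
def show():
    p,r,s=pose();m=(S.inv()*r).as_matrix()
    print("t",round(s['t'],2),"S",toS(p)[0].round(4),"z",m[:,2].round(3),"y",m[:,1].round(3),"F",s['wrist_force'].round(1),"w",round(s['grip_width'],4),"gf",round(s['grip_force'],1),"q",s['joints'].round(0))
E
python3 - <<'E'
from h import *
show();print(O)
rows([.03,.05,.30],orient([0,0,-1],[0,1,0]))
E
```

```text
t 0.15 S [-0.5508  0.0659  0.2297] z [ 0.001 -0.001 -1.   ] y [-0.502  0.865 -0.002] F [-0.3 -0.5  0.4] w 0.0868 gf 0.0 q [-73.  27.  -3.  88.   1.  65.  -5.]
[0.52825557 0.18394712 0.        ]
15 rows
[{"twist": [-0.0, 0.0, 0.035], "travel": [-33.0, -20.4, -4.7]}, {"twist": [-0.0, 0.0, 0.035], "travel": [-33.6, -19.1, -4.6]}, {"twist": [-0.0, 0.0, 0.035], "travel": [-34.3, -18.0, -4.7]}, {"twist": [-0.0, 0.0, 0.035], "travel": [-34.9, -16.8, -4.6]}, {"twist": [-0.0, 0.0, 0.035], "travel": [-35.5, -15.6, -4.7]}, {"twist": [-0.0, 0.0, 0.035], "travel": [-36.0, -14.3, -4.6]}, {"twist": [-0.0, 0.0, 0.035], "travel": [-36.5, -13.0, -4.7]}, {"twist": [-0.0, 0.0, 0.035], "travel": [-36.9, -11.8, -4.6]}, {"twist": [-0.0, 0.0, 0.035], "travel": [-37.3, -10.4, -4.7]}, {"twist": [-0.0, 0.0, 0.035], "travel": [-37.6, -9.2, -4.6]}, {"twist": [-0.0, 0.0, 0.035], "travel": [-38.0, -7.8, -4.7]}, {"twist": [-0.0, 0.0, 0.035], "travel": [-38.1, -6.5, -4.6]}]
[{"twist": [-0.0, 0.0, 0.035], "travel": [-38.4, -5.1, -4.7]}, {"twist": [-0.001, 0.0, 0.035], "travel": [-38.6, -3.8, -4.6]}, {"twist": [-0.0, 0.001, 0.036], "travel": [-38.7, -2.5, -4.7]}]
```

Emit:
apply_moves:
  plan:
    - {"twist": [0, 0, 0.035], "travel": [-33, -20.4, -4.7], "hand": 1}
    - {"twist": [0, 0, 0.035], "travel": [-33.6, -19.1, -4.7], "hand": 1}
    - {"twist": [0, 0, 0.035], "travel": [-34.3, -18, -4.7], "hand": 1}
    - {"twist": [0, 0, 0.035], "travel": [-34.9, -16.8, -4.7], "hand": 1}
    - {"twist": [0, 0, 0.035], "travel": [-35.5, -15.6, -4.7], "hand": 1}
    - {"twist": [0, 0, 0.035], "travel": [-36, -14.3, -4.7], "hand": 1}
    - {"twist": [0, 0, 0.035], "travel": [-36.5, -13, -4.7], "hand": 1}
    - {"twist": [0, 0, 0.035], "travel": [-36.9, -11.8, -4.7], "hand": 1}
    - {"twist": [0, 0, 0.035], "travel": [-37.3, -10.4, -4.7], "hand": 1}
    - {"twist": [0, 0, 0.035], "travel": [-37.6, -9.2, -4.7], "hand": 1}
    - {"twist": [0, 0, 0.035], "travel": [-38, -7.8, -4.7], "hand": 1}
    - {"twist": [0, 0, 0.035], "travel": [-38.1, -6.5, -4.7], "hand": 1}

```text
t: 1.15
eef_pos: [0.5118, 0.2823, 0.2871]
ee_rot: [-180.0, -0.0, 137.5]
wrist_force: [0.5, -0.2, -0.2]
grip_width: 0.0868
grip_force: 0.0
```

Emit:
apply_moves:
  plan:
    - {"twist": [0, 0, 0.035], "travel": [-38.4, -5.1, -4.7], "hand": 1}
    - {"twist": [0, 0, 0.035], "travel": [-38.6, -3.8, -4.7], "hand": 1}
    - {"twist": [0, 0, 0.035], "travel": [-38.7, -2.5, -4.7], "hand": 1}
    - {"twist": [0, 0, 0], "travel": [0, 0, 0], "hand": 1}
    - {"twist": [0, 0, 0], "travel": [0, 0, 0], "hand": 1}
    - {"twist": [0, 0, 0], "travel": [0, 0, 0], "hand": 1}

```text
t: 1.65
eef_pos: [0.5852, 0.1954, 0.3005]
ee_rot: [-180.0, -0.1, 131.6]
wrist_force: [-0.8, 1.1, -0.2]
grip_width: 0.0867
grip_force: 0.0
```

```bash
python3 - <<'E'
from h import *
show()
P=bot.camera_params("wrist");im=bot.get_image("wrist");cv2.imwrite("pics/w1.png",im)
json.dump({k:np.array(v).tolist() for k,v in P.items()},open("w1.json","w"))
E
```

```text
t 1.65 S [0.0291 0.0503 0.3005] z [-0.001 -0.001 -1.   ] y [-0.001  1.    -0.001] F [-0.8  1.1 -0.2] w 0.0867 gf 0.0 q [-34.  19.  16.  92.  -5.  70.  24.]
```

View pics/w1.png

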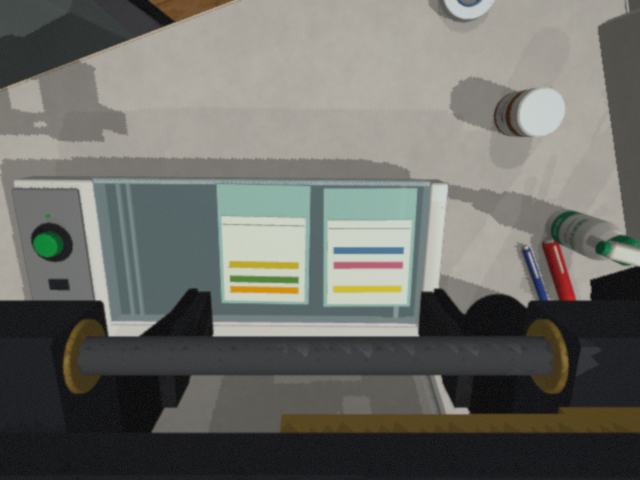

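The wrist view shows plate_a at (265,245) and plate_c at (368,247), with their bare ends at rows 186–218, right at the front edge (row ~183). The button is at (47,243). I'll refine the frame and the plate poses from this view.

```bash
python3 - <<'E'
from h import *
im=cv2.imread("pics/w1.png");P=json.load(open("w1.json"));P={k:np.array(v) for k,v in P.items()}
g=blobs(im,(50,120,60),(75,255,255),(20,215,75,265));print("btn",np.round(g[0][0],1),g[0][1])
o1,d1=rays("top",(342.7,305.5));o2,d2=rays("wrist",g[0][0],P)
s=np.linalg.lstsq(np.c_[d1[0],-d2[0]],o2-o1,rcond=None)[0];print("tri btn",o1+s[0]*d1[0],o2+s[1]*d2[0])
# front edge of case: strongest vertical gradient near row 183
gr=cv2.cvtColor(im,cv2.COLOR_BGR2GRAY).astype(float);e=[]
gy=cv2.Sobel(cv2.GaussianBlur(gr,(3,3),0),cv2.CV_64F,0,1)
for u in list(range(20,90,5))+list(range(110,440,10)):
    c=gy[172:196,u];e.append((u,172+np.argmax(np.abs(c)),round(c[np.argmax(np.abs(c))])))
print(e)
h=cv2.cvtColor(im,cv2.COLOR_BGR2HSV);print(h[200,265],h[260,160],h[240,317])
for b in blobs(im,(75,30,140),(95,130,255),(205,170,425,300),200): print(np.round(b[0],1),b[1],np.round(b[2],1).tolist())
x=[u for u in range(205,425,1)];print("row200 V",[(u,int(gr[205,u])) for u in range(208,426,2)])
print("col255",[int(v) for v in gr[176:222,255]]);print("col370",[int(v) for v in gr[176:222,370]])
E
```

```text
btn [ 47.6 244.2] 572.5
tri btn [0.4178428  0.00240389 0.07208485] [0.41600479 0.00327605 0.07209296]
[(20, np.int64(187), -231), (25, np.int64(187), -214), (30, np.int64(187), -221), (35, np.int64(187), -225), (40, np.int64(187), -207), (45, np.int64(187), -211), (50, np.int64(188), -216), (55, np.int64(188), -217), (60, np.int64(187), -217), (65, np.int64(188), -231), (70, np.int64(187), -208), (75, np.int64(188), -213), (80, np.int64(180), 201), (85, np.int64(180), 201), (110, np.int64(183), -163), (120, np.int64(183), -123), (130, np.int64(183), -121), (140, np.int64(183), -144), (150, np.int64(183), -139), (160, np.int64(183), -143), (170, np.int64(184), -158), (180, np.int64(184), -153), (190, np.int64(184), -142), (200, np.int64(184), -152), (210, np.int64(184), -151), (220, np.int64(179), 113), (230, np.int64(179), 107), (240, np.int64(179), 90), (250, np.int64(180), 106), (260, np.int64(180), 106), (270, np.int64(180), 116), (280, np.int64(180), 113), (290, np.int64(180), 111), (300, np.int64(180), 110), (310, np.int64(180), 123), (320, np.int64(185), -156), (330, np.int64(1
[... 1583 characters left out ...]
8, 168), (390, 168), (392, 168), (394, 168), (396, 171), (398, 170), (400, 173), (402, 173), (404, 174), (406, 170), (408, 170), (410, 171), (412, 171), (414, 170), (416, 132), (418, 101), (420, 104), (422, 115), (424, 122)]
col255 [117, 109, 105, 116, 133, 145, 148, 142, 137, 156, 164, 166, 164, 166, 166, 165, 165, 165, 166, 165, 165, 166, 166, 165, 165, 164, 164, 165, 166, 165, 165, 167, 165, 166, 165, 165, 165, 165, 166, 162, 166, 192, 204, 207, 206, 207]
col370 [120, 117, 109, 106, 119, 137, 151, 155, 154, 134, 110, 112, 136, 159, 166, 168, 168, 168, 168, 168, 167, 169, 170, 169, 168, 168, 169, 169, 169, 168, 168, 167, 168, 167, 168, 168, 168, 169, 169, 167, 168, 168, 167, 164, 181, 200]
```

```bash
python3 - <<'E'
from h import *
P=json.load(open("w1.json"));P={k:np.array(v) for k,v in P.items()}
L=plane("wrist",[(110,183.2),(210,184.2),(320,185.2),(420,186.2)],.058,P)[:,:2]
v=L[3]-L[0];yaw=np.degrees(np.arctan2(v[1],v[0]))-90
print(yaw,np.linalg.norm(v))
Sx=R.from_euler('z',yaw,degrees=True)
b=np.array([.4167,.0030,0]); # button, mean
o1=b-Sx.apply([.062,-.203,0])
print("o by btn",o1,"front edge x in that frame",Sx.inv().apply(np.c_[L,L[:,0]*0]-o1)[:,:2])
fx=Sx.inv().apply(np.c_[L,L[:,0]*0]-o1)[:,0].mean();o=o1+Sx.apply([fx,0,0])
json.dump([yaw,o.tolist()],open("frame.json","w"))
for n,q,z in(("a bareL,R row205, front, coat line",[(217,205),(310,205),(255,184.5),(222,217),(306,218)],.062),("c",[(323,205),(416,205),(370,188.5),(328,220.5),(411,220.5)],.062),
  ("a coat back corners",[(222,301),(309,303.5)],.064),("c",[(323,304),(409,305)],.064),("glass L/R case edges",[(105,250),(418,250)],.058)):
    print(n,(Sx.inv().apply(plane("wrist",q,z,P)-[o[0],o[1],0])).round(4).tolist())
print(yaw,o)
E
```

```text
-48.91909640019546 0.2924802042261536
o by btn [0.52897615 0.18313069 0.        ] front edge x in that frame [[ 0.00499668 -0.14402148]
 [ 0.00502705 -0.04977793]
 [ 0.0049663   0.0540067 ]
 [ 0.00499668  0.14845872]]
a bareL,R row205, front, coat line [[0.0191, -0.0433, 0.062], [0.0182, 0.0447, 0.062], [-0.0006, -0.0068, 0.062], [0.0306, -0.0392, 0.062], [0.0308, 0.041, 0.062]]
c [[0.0181, 0.057, 0.062], [0.0173, 0.145, 0.062], [0.0021, 0.1008, 0.062], [0.0331, 0.062, 0.062], [0.0323, 0.1414, 0.062]]
a coat back corners [[0.1163, -0.0431, 0.064], [0.1181, 0.0444, 0.064]]
c [[0.1185, 0.0585, 0.064], [0.1188, 0.1451, 0.064]]
glass L/R case edges [[0.0657, -0.157, 0.058], [0.0627, 0.1513, 0.058]]
-48.91909640019546 [0.53225958 0.17936428 0.        ]
```

```bash
python3 - <<'E'
from h import *
show()
rows([.014,.001,.090],orient([0,0,-1],[0,1,0]))
E
```

```text
t 1.7 S [0.0216 0.0507 0.3005] z [-0.001 -0.001 -1.   ] y [-0.01   1.    -0.001] F [-0.   0.4 -0. ] w 0.0869 gf 0.0 q [-34.  19.  16.  92.  -5.  70.  24.]
6 rows
[{"twist": [-0.0, -0.0, 0.002], "travel": [1.3, -8.3, 35.1]}, {"twist": [-0.0, -0.0, 0.002], "travel": [1.3, -8.2, 35.1]}, {"twist": [-0.0, -0.0, 0.002], "travel": [1.3, -8.3, 35.1]}, {"twist": [-0.0, -0.0, 0.001], "travel": [1.2, -8.2, 35.1]}, {"twist": [-0.0, -0.001, 0.002], "travel": [1.3, -8.3, 35.0]}, {"twist": [-0.001, -0.0, 0.001], "travel": [1.2, -8.3, 35.1]}]
```

Emit:
apply_moves:
  plan:
    - {"twist": [0, 0, 0.002], "travel": [1.3, -8.3, 35], "hand": -0.08}
    - {"twist": [0, 0, 0.002], "travel": [1.3, -8.3, 35], "hand": -0.08}
    - {"twist": [0, 0, 0.002], "travel": [1.3, -8.3, 35], "hand": -0.08}
    - {"twist": [0, 0, 0.002], "travel": [1.3, -8.3, 35], "hand": -0.08}
    - {"twist": [0, 0, 0.002], "travel": [1.3, -8.3, 35], "hand": -0.08}
    - {"twist": [0, 0, 0.001], "travel": [1.3, -8.3, 35], "hand": -0.08}
    - {"twist": [0, 0, 0], "travel": [0, 0, 0], "hand": -0.08}
    - {"twist": [0, 0, 0], "travel": [0, 0, 5], "hand": -0.08}
    - {"twist": [0, 0, 0], "travel": [0, 0, 5], "hand": -0.08}
    - {"twist": [0, 0, 0], "travel": [0, 0, 5], "hand": -0.08}
    - {"twist": [0, 0, 0], "travel": [0, 0, 0], "hand": -0.08}
    - {"twist": [0, 0, 0], "travel": [0, 0, 0], "hand": -0.08}

```text
t: 2.7
eef_pos: [0.5441, 0.1686, 0.0771]
ee_rot: [179.9, 0.0, 130.9]
wrist_force: [-0.8, -0.7, 0.5]
grip_width: 0.04
grip_force: 0.0
```

```bash
python3 - <<'E'
from h import *
show();im=bot.get_image("wrist");cv2.imwrite("pics/w2.png",im)
E
```

```text
t 2.7 S [0.0159 0.0018 0.0771] z [ 0.001  0.002 -1.   ] y [0.003 1.    0.002] F [-0.8 -0.7  0.5] w 0.04 gf 0.0 q [-31.  28.  13. 111.  -9.  42.  28.]
```

View pics/w2.png

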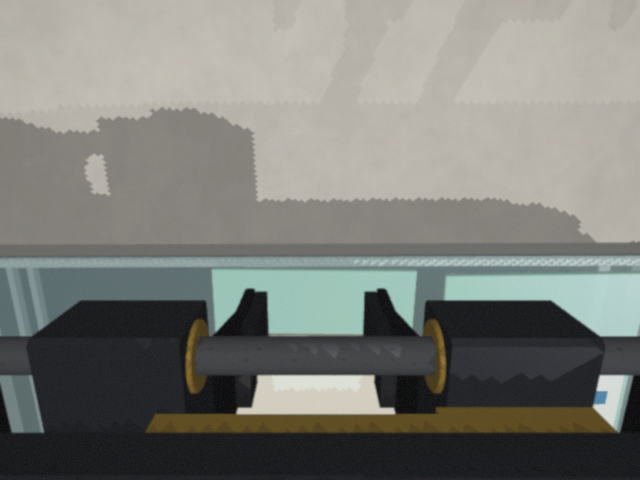

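The fingers (px 250 and 380) are centred on plate_a's bare strip (212–417, front edge row 268). Now I'll press.

Emit:
apply_moves:
  plan:
    - {"twist": [0, 0, 0], "travel": [1.5, 0, 3], "hand": -0.08}
    - {"twist": [0, 0, 0], "travel": [0, 0, 3], "hand": -0.08}
    - {"twist": [0, 0, 0], "travel": [0, 0, 1], "hand": -0.08}
    - {"twist": [0, 0, 0], "travel": [0, 0, 1], "hand": -0.08}
    - {"twist": [0, 0, 0], "travel": [0, 0, 0], "hand": -0.08}

```text
t: 3.17
eef_pos: [0.5425, 0.1696, 0.0704]
ee_rot: [179.9, -0.1, 130.9]
wrist_force: [-4.4, -0.9, 16.9]
grip_width: 0.0401
grip_force: 8.6
```

Emit:
apply_moves:
  plan:
    - {"twist": [0, 0, 0], "travel": [0, 0, -15], "hand": -0.08}
    - {"twist": [0, 0, 0], "travel": [0, 0, -20], "hand": -0.08}
    - {"twist": [0, 0, 0], "travel": [-41, 0, 0], "hand": -0.08}
    - {"twist": [0, 0, 0], "travel": [-41, 0, 0], "hand": -0.08}
    - {"twist": [0, 0, 0], "travel": [-41, 0, 0], "hand": -0.08}
    - {"twist": [0, 0, 0], "travel": [0, 0, 0], "hand": -0.08}
    - {"twist": [0, 0, 0], "travel": [0, 0, 15], "hand": -0.08}
    - {"twist": [0, 0, 0], "travel": [0, 0, 13], "hand": -0.08}
    - {"twist": [0, 0, 0], "travel": [0, 0, 0], "hand": -0.08}
    - {"twist": [0, 0, 0], "travel": [0, 0, 0], "hand": -0.08}

```text
t: 4.0
eef_pos: [0.6214, 0.0768, 0.0737]
ee_rot: [-179.9, -0.1, 131.0]
wrist_force: [0.6, 0.2, -0.1]
grip_width: 0.0402
grip_force: 0.0
```

```bash
python3 - <<'E'
from h import *
show()
E
```

```text
t 4.0 S [ 0.1359 -0.0002  0.0737] z [-0.002 -0.002 -1.   ] y [ 0.002  1.    -0.002] F [ 0.6  0.2 -0.1] w 0.0402 gf 0.0 q [-21.  32.  14. 103. -10.  46.  39.]
```

Emit:
apply_moves:
  plan:
    - {"twist": [0, 0, 0], "travel": [0, 1, 5.5], "hand": -0.08}
    - {"twist": [0, 0, 0], "travel": [0, 0, 0], "hand": -0.08}
    - {"twist": [0, 0, 0], "travel": [4, 0, 0], "hand": -0.08}
    - {"twist": [0, 0, 0], "travel": [4, 0, 0], "hand": -0.08}
    - {"twist": [0, 0, 0], "travel": [4, 0, 0], "hand": -0.08}
    - {"twist": [0, 0, 0], "travel": [0, 0, 0], "hand": -0.08}

```text
t: 4.5
eef_pos: [0.6151, 0.0871, 0.0698]
ee_rot: [180.0, -0.0, 131.0]
wrist_force: [-0.4, -0.7, -0.1]
grip_width: 0.0403
grip_force: 0.1
```

```bash
python3 - <<'E'
from h import *
show();im=bot.get_image("wrist");cv2.imwrite("pics/w3.png",im)
E
```

```text
t 4.5 S [0.124  0.0018 0.0698] z [-0.001  0.    -1.   ] y [0.002 1.    0.   ] F [-0.4 -0.7 -0.1] w 0.0403 gf 0.1 q [-22.  32.  14. 104. -10.  45.  38.]
```

View pics/w3.png

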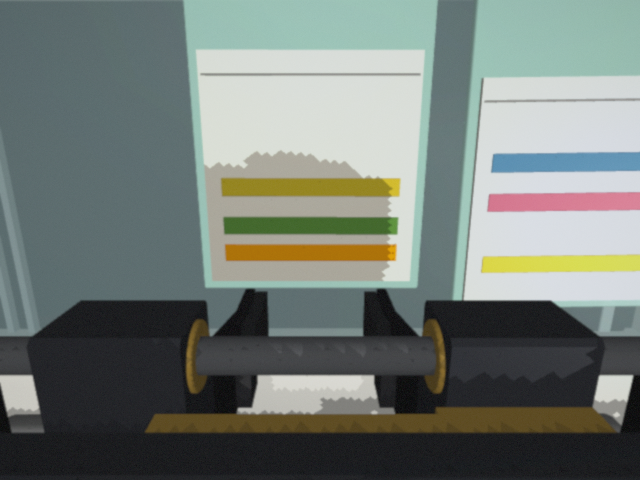

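Plate_a's rear edge (row 287) sits just ahead of the fingertips (row 290) and has moved forward relative to plate_c. I'll lower slightly and keep pushing.

Emit:
apply_moves:
  plan:
    - {"twist": [0, 0, 0], "travel": [0, 0, 1.5], "hand": -0.08}
    - {"twist": [0, 0, 0], "travel": [4, 0, 0], "hand": -0.08}
    - {"twist": [0, 0, 0], "travel": [4, 0, 0], "hand": -0.08}
    - {"twist": [0, 0, 0], "travel": [4, 0, 0], "hand": -0.08}
    - {"twist": [0, 0, 0], "travel": [4, 0, 0], "hand": -0.08}
    - {"twist": [0, 0, 0], "travel": [4, 0, 0], "hand": -0.08}
    - {"twist": [0, 0, 0], "travel": [4, 0, 0], "hand": -0.08}
    - {"twist": [0, 0, 0], "travel": [4, 0, 0], "hand": -0.08}
    - {"twist": [0, 0, 0], "travel": [4, 0, 0], "hand": -0.08}
    - {"twist": [0, 0, 0], "travel": [3, 0, 0], "hand": -0.08}
    - {"twist": [0, 0, 0], "travel": [0, 0, 0], "hand": -0.08}

```text
t: 5.47
eef_pos: [0.5921, 0.1132, 0.068]
ee_rot: [-180.0, -0.0, 131.0]
wrist_force: [-0.1, 0.3, 0.3]
grip_width: 0.04
grip_force: 0.0
```

```bash
python3 - <<'E'
from h import *
show();
P=bot.camera_params("wrist");im=bot.get_image("wrist");cv2.imwrite("pics/w4.png",im)
t=bot.get_image("top");cv2.imwrite("pics/top4.png",t)
for b in blobs(im,(75,30,140),(95,130,255),(0,0,639,290),200): print(np.round(b[0],1),b[1],np.round(b[2],1).tolist())
for b in blobs(t,(65,35,140),(95,130,255),(225,165,400,340),40):print(np.round(b[0],1),b[1],toS(plane("top",b[2],.062)).round(3)[:,:2].tolist())
E
```

```text
t 5.47 S [0.0891 0.0016 0.068 ] z [-0.001 -0.    -1.   ] y [ 0.002  1.    -0.   ] F [-0.1  0.3  0.3] w 0.04 gf 0.0 q [-25.  31.  14. 107. -10.  43.  35.]
[311.5 139.9] 67895.5 [[183.0, 0.0], [444.0, 0.0], [444.0, 289.0], [183.0, 289.0]]
[545.7 139.4] 15602.0 [[453.70001220703125, 289.0], [461.1000061035156, 82.69999694824219], [641.0, 89.0999984741211], [633.5999755859375, 295.3999938964844]]
[ 10.3 239.2] 505.5 [[-6.0, 177.3000030517578], [0.20000000298023224, 176.0], [23.700000762939453, 288.79998779296875], [17.600000381469727, 290.1000061035156]]
[251.8 221. ] 368.0 [[0.002, 0.148], [0.054, 0.148], [0.053, 0.057], [0.002, 0.057]]
[258.7 257.5] 179.0 [[-0.039, 0.044], [-0.012, 0.044], [-0.013, -0.015], [-0.04, -0.014]]
```

```bash
python3 - <<'E'
from h import *
T=tilt(30,1);p,r,_=pose()
s=rows([.085,.001,.11],r,start=(p,r))
s=rows([-.13,.001,.24],T,start=s)
s=rows([-.12,.001,.0717],T,start=s)
E
```

```text
2 rows
[{"twist": [0.0, 0.0, 0.0], "travel": [2.4, -0.3, -21.0]}, {"twist": [0.0, 0.0, 0.0], "travel": [2.5, -0.2, -21.0]}]
15 rows
[{"twist": [-0.054, -0.054, 0.094], "travel": [14.3, -0.0, -8.7]}, {"twist": [-0.054, -0.054, 0.094], "travel": [13.8, -0.9, -9.4]}, {"twist": [-0.055, -0.054, 0.094], "travel": [13.2, -1.6, -10.3]}, {"twist": [-0.055, -0.054, 0.094], "travel": [12.4, -2.3, -11.0]}, {"twist": [-0.054, -0.054, 0.094], "travel": [11.5, -2.7, -11.8]}, {"twist": [-0.055, -0.054, 0.094], "travel": [10.6, -3.1, -12.6]}, {"twist": [-0.055, -0.054, 0.094], "travel": [9.7, -3.3, -13.3]}, {"twist": [-0.055, -0.055, 0.094], "travel": [8.5, -3.5, -14.0]}, {"twist": [-0.054, -0.054, 0.094], "travel": [7.4, -3.4, -14.6]}, {"twist": [-0.055, -0.055, 0.094], "travel": [6.4, -3.3, -15.1]}, {"twist": [-0.054, -0.054, 0.094], "travel": [5.2, -2.9, -15.7]}, {"twist": [-0.055, -0.055, 0.094], "travel": [4.0, -2.5, -16.0]}]
[{"twist": [-0.054, -0.054, 0.094], "travel": [3.0, -2.0, -16.4]}, {"twist": [-0.055, -0.055, 0.094], "travel": [1.9, -1.3, -16.6]}, {"twist": [-0.054, -0.054, 0.093], "travel": [0.9, -0.5, -16.7]}]
5 rows
[{"twist": [-0.0, -0.0, 0.0], "travel": [0.0, -28.2, 18.6]}, {"twist": [-0.0, -0.0, 0.0], "travel": [0.0, -28.1, 18.5]}, {"twist": [-0.0, -0.0, 0.0], "travel": [0.0, -28.2, 18.6]}, {"twist": [-0.0, -0.0, 0.0], "travel": [0.0, -28.1, 18.5]}, {"twist": [-0.0, -0.0, 0.0], "travel": [0.0, -28.2, 18.6]}]
```

Emit:
apply_moves:
  plan:
    - {"twist": [0, 0, 0], "travel": [-1, 0, -21], "hand": -0.08}
    - {"twist": [0, 0, 0], "travel": [2, 0, -21], "hand": -0.08}
    - {"twist": [-0.054, -0.054, 0.094], "travel": [14.3, 0, -8.7], "hand": 0.15}
    - {"twist": [-0.055, -0.054, 0.094], "travel": [13.8, -0.9, -9.4], "hand": 0.15}
    - {"twist": [-0.055, -0.054, 0.094], "travel": [13.2, -1.6, -10.3], "hand": 0.15}
    - {"twist": [-0.055, -0.054, 0.094], "travel": [12.4, -2.3, -11], "hand": 0.15}
    - {"twist": [-0.055, -0.054, 0.094], "travel": [11.5, -2.7, -11.8], "hand": 0.15}
    - {"twist": [-0.055, -0.054, 0.094], "travel": [10.6, -3.1, -12.6], "hand": 0.15}
    - {"twist": [-0.055, -0.054, 0.094], "travel": [9.7, -3.3, -13.3], "hand": 0.15}
    - {"twist": [-0.055, -0.055, 0.094], "travel": [8.5, -3.5, -14], "hand": 0.15}
    - {"twist": [-0.055, -0.055, 0.094], "travel": [7.4, -3.4, -14.6], "hand": 0.15}
    - {"twist": [-0.055, -0.055, 0.094], "travel": [6.4, -3.3, -15.1], "hand": 0.15}

```text
t: 6.57
eef_pos: [0.5087, 0.2021, 0.1877]
ee_rot: [144.4, 12.7, 77.7]
wrist_force: [0.8, 0.4, -1.8]
grip_width: 0.0505
grip_force: 0.0
```

Emit:
apply_moves:
  plan:
    - {"twist": [-0.054, -0.055, 0.094], "travel": [5.2, -2.9, -15.7], "hand": 0.15}
    - {"twist": [-0.054, -0.055, 0.094], "travel": [4, -2.5, -16], "hand": 0.15}
    - {"twist": [-0.054, -0.054, 0.094], "travel": [3, -2, -16.4], "hand": 0.15}
    - {"twist": [-0.054, -0.055, 0.094], "travel": [1.9, -1.3, -16.6], "hand": 0.15}
    - {"twist": [-0.054, -0.054, 0.093], "travel": [0.9, -0.5, -16.7], "hand": 0.15}
    - {"twist": [0, 0, 0], "travel": [0, 0, 0], "hand": 0.15}
    - {"twist": [0, 0, 0], "travel": [0, 0, 0], "hand": 0.15}

```text
t: 7.15
eef_pos: [0.4608, 0.2534, 0.2344]
ee_rot: [124.0, 4.5, 48.1]
wrist_force: [0.2, 0.2, -0.5]
grip_width: 0.05
grip_force: 0.0
```

```bash
python3 - <<'E'
from h import *
show();T=tilt(30,1);s=rows([-.12,.001,.0717],T);s=rows([-.0164,.001,.0717],T,start=s)
E
```

```text
t 7.15 S [-0.1028 -0.0052  0.2344] z [ 0.828  0.058 -0.557] y [0.547 0.134 0.827] F [ 0.2  0.2 -0.5] w 0.05 gf 0.0 q [-111.   42.   72.  119.   23.   47. -100.]
5 rows
[{"twist": [-0.013, -0.012, 0.026], "travel": [4.2, -28.6, 15.3]}, {"twist": [-0.013, -0.013, 0.027], "travel": [3.7, -28.9, 15.0]}, {"twist": [-0.013, -0.012, 0.026], "travel": [3.1, -29.2, 14.5]}, {"twist": [-0.013, -0.013, 0.027], "travel": [2.4, -29.4, 14.1]}, {"twist": [-0.013, -0.012, 0.026], "travel": [1.9, -29.7, 13.6]}]
3 rows
[{"twist": [0.0, -0.0, 0.0], "travel": [-0.0, 17.2, 29.9]}, {"twist": [0.0, -0.0, 0.0], "travel": [-0.0, 17.3, 30.0]}, {"twist": [0.0, -0.0, 0.0], "travel": [-0.0, 17.2, 29.9]}]
```

```bash
cat > kin.py <<'E'
from h import *
import itertools
from scipy.optimize import least_squares
D=[([-73.27591035,26.89899365,-2.78495862,87.87344634,1.38167177,65.37222387,-4.71514039],[.21264538,.64003083,.22948163],[-179.889,.0044,161.623])]
def Rq(q,s):
    M=[R.identity()]
    for i,a in enumerate(q): M.append(M[-1]*R.from_euler('z' if i%2==0 else 'y',a*(s[i//2] if i%2==0 else 1),degrees=True))
    return M
E
python3 - <<'E'
from kin import *
s0=bot.get_state();D.append((s0['joints'],s0['eef_pos'],s0['ee_rot']))
E0=lambda d:R.from_euler('xyz',d[2],degrees=True)
print([x.tolist() for x in D[1]])
# other rounded samples orientation (world): show() at t=1.65, 4.5
Sold=R.from_euler('z',-48.5,degrees=True)
D2=[([-34,19,16,92,-5,70,24],None,[-180,-.1,131.6]),([-31,28,13,111,-9,42,28],None,[179.9,0,130.9]),([-25,31,14,107,-10,43,35],None,[-180,0,131.])]
for s in itertools.product((1,-1),repeat=4):
    C=Rq(D[0][0],s)[-1].inv()*E0(D[0])
    e=[np.degrees(((Rq(d[0],s)[-1]*C).inv()*E0(d)).magnitude()) for d in [D[1]]+D2]
    if max(e)<15: print(s,np.round(e,1),C.as_euler('xyz',degrees=True))
E
```

```text
[[-111.28267194685937, 42.05052456325717, 71.85429578990022, 119.18204734513628, 22.816657115395934, 47.490766956291694, -100.42573723151948], [0.46077843533096036, 0.2534051017936214, 0.23435696824299], [123.98135829712818, 4.543050326378391, 48.115919148197285]]
(-1, -1, -1, -1) [0.  0.8 0.2 0.6] [1.35575580e-05 1.25524255e-05 9.00001179e+01]
```

```bash
cat >> kin.py <<'E'
D.append(([-111.28267,42.05052,71.85430,119.18205,22.81666,47.49077,-100.42574],[.460778,.253405,.234357],None))
D3=[([-34,19,16,92,-5,70,24],[.5852,.1954,.3005]),([-31,28,13,111,-9,42,28],[.5441,.1686,.0771]),([-22,32,14,104,-10,45,38],[.6151,.0871,.0698]),([-25,31,14,107,-10,43,35],[.5921,.1132,.068])]
SG=(-1,)*4; C=R.from_euler('z',90,degrees=True)
def fk(q,k):
    M=Rq(q,SG); h,L1,a1,a2,L2,a3,Lt=k
    return np.array([0,0,h])+M[3].apply([a1,0,L1])+M[5].apply([a2,0,L2])+M[7].apply([0,0,Lt])+M[6].apply([a3,0,0]), M[7]*C
_f=lambda k:np.concatenate([(fk(d[0],k)[0]-d[1])*1000 for d in D]+[(fk(d[0],k)[0]-d[1])*1000/8 for d in D3])
sol=least_squares(_f,[.3,.35,0,0,.35,0,.25]);K=sol.x
LO=np.array([-148.3,-19.14,-79.39,5.75,-59.74,12.07,-152.46]);HI=np.array([148.3,114.17,73.82,140.21,239.74,113.84,152.46])
def ik(p,Rt,q0,w=.02):
    def f(q):
        a,b=fk(q,K);return np.r_[(a-p)*100,(b.inv()*Rt).as_rotvec()*20,w*(q-q0)/50]
    s=least_squares(f,np.clip(q0,LO+1,HI-1),bounds=(LO,HI));r=f(s.x);return s.x,np.linalg.norm(r[:6])
E
python3 - <<'E'
from kin import *
print(K.round(4),np.abs(sol.fun).max(),np.round(sol.fun,1)[:6])
rng=np.random.default_rng(0)
for sgn in(1,-1):
  for ps in([-.0164,.001,.0717],[-.0164,.10,.0717]):
    p=S.apply(ps)+O;res=[]
    for i in range(25):
        q,e=ik(p,tilt(30,sgn),rng.uniform(LO,HI))
        if e<.1: res.append((np.min(np.minimum(q-LO,HI-q)),q))
    res.sort(key=lambda t:-t[0]);print(sgn,ps,len(res))
    for m,q in res[:6]:print(round(m,1),q.round(0))
E
```

```text
[ 0.2511  0.6103 -0.0165 -0.1025  0.4183  0.0097  0.4913] 39.37260882150937 [-39.4  10.5   0.1  -1.7  -1.3   0.5]
1 [-0.0164, 0.001, 0.0717] 14
9.3 [ -99.   59.   65.  127.   19.   29. -113.]
0.0 [ -73.   44.   26.  122.   59.   50. -152.]
0.0 [-104.   70.   74.  127.  -12.   28.  -85.]
0.0 [ -73.   44.   26.  122.   59.   50. -152.]
0.0 [ -73.   44.   26.  122.   59.   50. -152.]
0.0 [ -73.   44.   26.  122.   59.   50. -152.]
1 [-0.0164, 0.1, 0.0717] 11
11.6 [ -92.   62.   62.  114.   15.   35. -108.]
0.0 [ -55.   48.    3.  107.   65.   66. -152.]
0.0 [-97.  73.  74. 114. -13.  34. -84.]
0.0 [ -55.   48.    3.  107.   65.   66. -152.]
0.0 [-97.  73.  74. 114. -13.  34. -84.]
0.0 [-97.  73.  74. 114. -13.  34. -84.]
-1 [-0.0164, 0.001, 0.0717] 18
21.7 [-35.  54. -34. 119.  76.  89.   6.]
21.6 [-37.  52. -31. 119.  75.  87.   7.]
21.5 [-38.  52. -29. 119.  75.  85.   7.]
21.5 [-38.  51. -28. 119.  75.  85.   7.]
21.2 [-42.  49. -21. 119.  73.  79.  10.]
21.1 [-43.  48. -20. 119.  73.  78.  10.]
-1 [-0.0164, 0.1, 0.0717] 17
34.4 [-46.  50. -13. 106.  71.  76.  23.]
34.1 [-48.  49.  -9. 106.  69.  74.  24.]
33.7 [-51.  49.  -4. 106.  68.  71.  25.]
33.5 [-53.  48.  -1. 107.  66.  69.  26.]
33.2 [-55.  48.   2. 107.  65.  67.  27.]
31.3 [-69.  48.  24. 109.  55.  54.  36.]
```

Emit:
apply_moves:
  plan:
    - {"twist": [-0.013, -0.012, 0.026], "travel": [4.2, -28.6, 15.3], "hand": 0.15}
    - {"twist": [-0.013, -0.013, 0.027], "travel": [3.7, -28.9, 15], "hand": 0.15}
    - {"twist": [-0.013, -0.012, 0.026], "travel": [3.1, -29.2, 14.5], "hand": 0.15}
    - {"twist": [-0.013, -0.013, 0.027], "travel": [2.4, -29.4, 14.1], "hand": 0.15}
    - {"twist": [-0.013, -0.012, 0.026], "travel": [1.9, -29.7, 13.6], "hand": 0.15}
    - {"twist": [0, 0, 0], "travel": [0, 0, 0], "hand": 0.15}
    - {"twist": [0, 0, 0], "travel": [0, 0, 0], "hand": 0.15}
    - {"twist": [0, 0, 0], "travel": [0, 0, 0], "hand": 0.15}

```text
t: 7.82
eef_pos: [0.4551, 0.2675, 0.0744]
ee_rot: [120.1, -0.1, 40.7]
wrist_force: [0.4, 0.8, 1.0]
grip_width: 0.05
grip_force: 0.0
```

```bash
python3 - <<'E'
from h import *
show();T=tilt(30,1);s=rows([-.10,.001,.0717],T);s=rows([-.0164,.001,.0717],T,start=s)
cv2.imwrite("pics/s5.png",cv2.resize(bot.get_image("scene")[130:330,230:470],(720,600)))
E
```

```text
t 7.82 S [-0.1171 -0.0003  0.0744] z [ 0.865 -0.004 -0.501] y [ 0.501 -0.005  0.865] F [0.4 0.8 1. ] w 0.05 gf 0.0 q [-104.   61.   60.  118.   12.   40. -115.]
1 rows
[{"twist": [-0.001, 0.004, -0.005], "travel": [1.4, 6.3, 16.2]}]
3 rows
[{"twist": [-0.0, 0.0, -0.0], "travel": [-0.0, 13.9, 24.1]}, {"twist": [-0.0, 0.0, -0.0], "travel": [-0.0, 14.0, 24.1]}, {"twist": [-0.0, 0.0, -0.0], "travel": [-0.0, 13.9, 24.2]}]
```

View pics/s5.png

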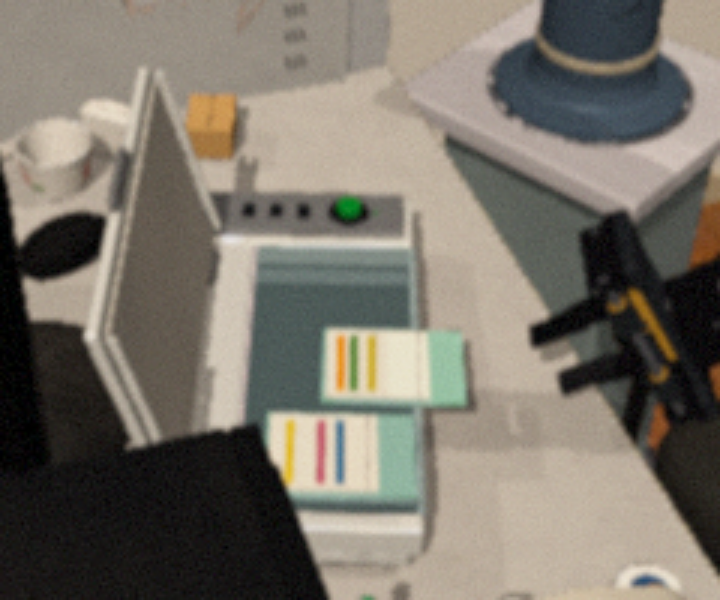

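The scene crop shows plate_a overhanging the front edge with its bare end at crop px (445,370). Plate_c is untouched, and the tilted jaws at (555,355) face the overhang. Next I advance, lift from below and close.

Emit:
apply_moves:
  plan:
    - {"twist": [0, 0.002, -0.002], "travel": [1.3, 6.3, 16.2], "hand": 0.15}
    - {"twist": [0, 0.002, -0.002], "travel": [0, 14, 24.1], "hand": 0.15}
    - {"twist": [0, 0, 0], "travel": [0, 14, 24.1], "hand": 0.15}
    - {"twist": [0, 0, 0], "travel": [0, 14, 24.1], "hand": 0.15}
    - {"twist": [0, 0, 0], "travel": [0, 0, 0], "hand": 0.15}
    - {"twist": [0, 0, 0], "travel": [0, 0, 0], "hand": 0.15}

```text
t: 8.37
eef_pos: [0.522, 0.1916, 0.0719]
ee_rot: [120.1, -0.2, 40.9]
wrist_force: [-0.4, -0.8, 0.1]
grip_width: 0.05
grip_force: 0.0
```

```bash
python3 - <<'E'
from h import *
show();T=tilt(30,1);s=rows([-.0108,.001,.1127],T,n=8)
E
```

```text
t 8.37 S [-0.016   0.0003  0.0719] z [ 0.865 -0.001 -0.502] y [ 0.502 -0.004  0.865] F [-0.4 -0.8  0.1] w 0.05 gf 0.0 q [ -96.   63.   62.  121.   15.   29. -112.]
8 rows
[{"twist": [-0.0, 0.0, -0.001], "travel": [0.1, 4.7, -2.0]}, {"twist": [-0.0, 0.0, -0.0], "travel": [0.1, 4.8, -2.0]}, {"twist": [-0.0, 0.0, -0.001], "travel": [0.1, 4.7, -2.0]}, {"twist": [-0.0, 0.0, -0.0], "travel": [0.1, 4.7, -2.0]}, {"twist": [-0.001, 0.0, -0.001], "travel": [0.1, 4.8, -2.0]}, {"twist": [-0.0, 0.0, -0.0], "travel": [0.1, 4.7, -2.0]}, {"twist": [-0.001, 0.001, -0.001], "travel": [0.1, 4.8, -2.0]}, {"twist": [-0.0, 0.0, -0.0], "travel": [0.1, 4.7, -2.0]}]
```

Emit:
apply_moves:
  plan:
    - {"twist": [0, 0, 0], "travel": [0, 4.7, -2], "hand": 0.15}
    - {"twist": [0, 0, 0], "travel": [0, 4.7, -2], "hand": 0.15}
    - {"twist": [0, 0, 0], "travel": [0, 4.7, -2], "hand": 0.15}
    - {"twist": [0, 0, 0], "travel": [0, 4.7, -2], "hand": 0.15}
    - {"twist": [0, 0, 0], "travel": [0, 4.7, -2], "hand": 0.15}
    - {"twist": [0, 0, 0], "travel": [0, 4.7, -2], "hand": 0.15}
    - {"twist": [0, 0, 0], "travel": [0, 4.7, -2], "hand": 0.15}
    - {"twist": [0, 0, 0], "travel": [0, 4.7, -2], "hand": 0.15}
    - {"twist": [0, 0, 0], "travel": [0, 0, 0], "hand": 0.15}

```text
t: 9.12
eef_pos: [0.525, 0.1897, 0.1112]
ee_rot: [120.1, -0.0, 41.1]
wrist_force: [-0.6, 0.1, -0.2]
grip_width: 0.0497
grip_force: 0.3
```

```bash
python3 - <<'E'
from h import *
show()
cv2.imwrite("pics/s6.png",np.hstack([cv2.resize(bot.get_image("scene")[200:320,300:420],(400,400)),cv2.resize(bot.get_image("wrist"),(400,400))]))
E
```

```text
t 9.12 S [-0.0126  0.0014  0.1112] z [ 0.866  0.001 -0.501] y [ 0.501 -0.     0.866] F [-0.6  0.1 -0.2] w 0.0497 gf 0.3 q [ -97.   59.   65.  121.   17.   31. -110.]
```

View pics/s6.png

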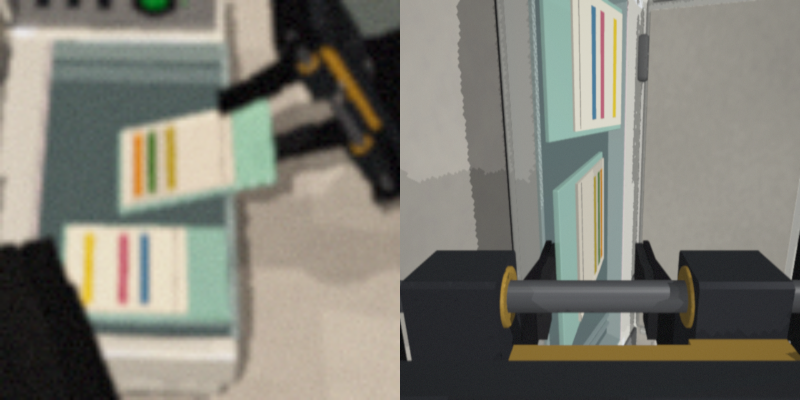

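The plate rests tilted on the lower finger, with its bare end at left-crop px (255,145) and the upper finger clear above it. Closing gently.

Emit:
apply_moves:
  grip_force: 25
  plan:
    - {"twist": [0, 0, 0], "travel": [0, 0, 0], "hand": 0.0}
    - {"twist": [0, 0, 0], "travel": [0, 0, 0], "hand": -0.15}
    - {"twist": [0, 0, 0], "travel": [0, 0, 0], "hand": -0.3}
    - {"twist": [0, 0, 0], "travel": [0, 0, 0], "hand": -0.45}
    - {"twist": [0, 0, 0], "travel": [0, 0, 0], "hand": -0.6}
    - {"twist": [0, 0, 0], "travel": [0, 0, 0], "hand": -0.75}
    - {"twist": [0, 0, 0], "travel": [0, 0, 0], "hand": -0.85}
    - {"twist": [0, 0, 0], "travel": [0, 0, 0], "hand": -1}
    - {"twist": [0, 0, 0], "travel": [0, 0, 0], "hand": -1}
    - {"twist": [0, 0, 0], "travel": [0, 0, 0], "hand": -1}
    - {"twist": [0, 0, 0], "travel": [0, 0, 0], "hand": -1}

```text
t: 10.13
eef_pos: [0.525, 0.1896, 0.1108]
ee_rot: [120.0, 0.0, 41.1]
wrist_force: [0.7, 0.3, 3.0]
grip_width: 0.0044
grip_force: 24.9
```

```bash
python3 - <<'E'
from h import *
show()
T=tilt(30,1);s=rows([-.05,.001,.24],T)
cv2.imwrite("pics/s7.png",np.hstack([cv2.resize(bot.get_image("scene")[200:320,300:420],(400,400)),cv2.resize(bot.get_image("wrist"),(400,400))]))
E
```

```text
t 10.13 S [-0.0124  0.0013  0.1108] z [ 0.866  0.001 -0.5  ] y [0.5   0.001 0.866] F [0.7 0.3 3. ] w 0.0044 gf 24.9 q [ -97.   59.   65.  121.   17.   31. -110.]
4 rows
[{"twist": [0.0, -0.0, 0.0], "travel": [-0.1, 23.3, -24.3]}, {"twist": [0.0, -0.0, 0.0], "travel": [-0.0, 23.3, -24.3]}, {"twist": [0.0, -0.0, 0.0], "travel": [-0.1, 23.2, -24.2]}, {"twist": [0.0, -0.001, 0.001], "travel": [-0.1, 23.3, -24.3]}]
```

View pics/s7.png

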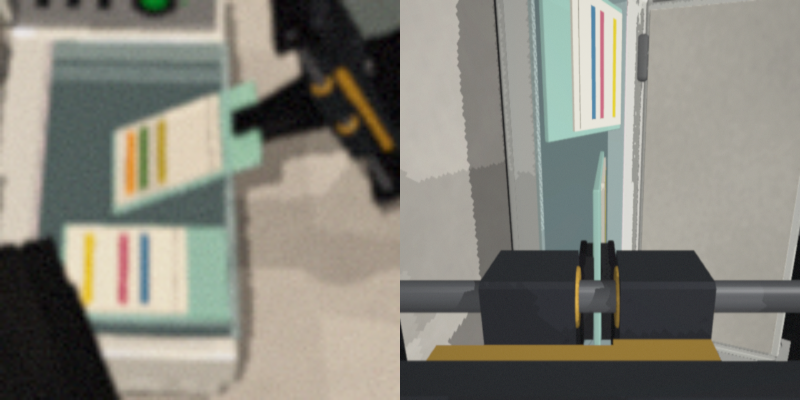

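Held at 4.4 mm and 25 N, with the fingertips at left-crop px x≈232, clear of the coat edge at x≈220. Lifting and turning about the tool axis.

Emit:
apply_moves:
  plan:
    - {"twist": [0, 0, 0], "travel": [0, 15, -15], "hand": -1}
    - {"twist": [0, 0, 0], "travel": [0, 25, -25], "hand": -1}
    - {"twist": [0, 0, 0], "travel": [0, 28, -28], "hand": -1}
    - {"twist": [0, 0, 0], "travel": [0, 25, -25], "hand": -1}
    - {"twist": [0, 0, -0.06], "travel": [0, 0, 0], "hand": -1}
    - {"twist": [0, 0, -0.12], "travel": [0, 0, 0], "hand": -1}
    - {"twist": [0, 0, -0.12], "travel": [0, 0, 0], "hand": -1}
    - {"twist": [0, 0, -0.12], "travel": [0, 0, 0], "hand": -1}
    - {"twist": [0, 0, -0.12], "travel": [0, 0, 0], "hand": -1}
    - {"twist": [0, 0, -0.12], "travel": [0, 0, 0], "hand": -1}
    - {"twist": [0, 0, -0.12], "travel": [0, 0, 0], "hand": -1}
    - {"twist": [0, 0, -0.12], "travel": [0, 0, 0], "hand": -1}

```text
t: 11.23
eef_pos: [0.5019, 0.2155, 0.2363]
ee_rot: [133.3, 42.9, 73.8]
wrist_force: [-0.4, -0.1, -1.5]
grip_width: 0.0039
grip_force: 25.0
```

Emit:
apply_moves:
  plan:
    - {"twist": [0, 0, -0.12], "travel": [0, 0, 0], "hand": -1}
    - {"twist": [0, 0, -0.12], "travel": [0, 0, 0], "hand": -1}
    - {"twist": [0, 0, -0.12], "travel": [0, 0, 0], "hand": -1}
    - {"twist": [0, 0, -0.12], "travel": [0, 0, 0], "hand": -1}
    - {"twist": [0, 0, -0.12], "travel": [0, 0, 0], "hand": -1}
    - {"twist": [0, 0, -0.12], "travel": [0, 0, 0], "hand": -1}
    - {"twist": [0, 0, -0.12], "travel": [0, 0, 0], "hand": -1}
    - {"twist": [0, 0, -0.12], "travel": [0, 0, 0], "hand": -1}
    - {"twist": [0, 0, -0.12], "travel": [0, 0, 0], "hand": -1}
    - {"twist": [0, 0, -0.12], "travel": [0, 0, 0], "hand": -1}
    - {"twist": [0, 0, -0.12], "travel": [0, 0, 0], "hand": -1}
    - {"twist": [0, 0, -0.12], "travel": [0, 0, 0], "hand": -1}

```text
t: 12.23
eef_pos: [0.5019, 0.2153, 0.2363]
ee_rot: [-129.7, 38.1, -166.0]
wrist_force: [-0.2, 0.2, -2.1]
grip_width: 0.0039
grip_force: 25.0
```

Emit:
apply_moves:
  plan:
    - {"twist": [0, 0, -0.12], "travel": [0, 0, 0], "hand": -1}
    - {"twist": [0, 0, -0.12], "travel": [0, 0, 0], "hand": -1}
    - {"twist": [0, 0, -0.12], "travel": [0, 0, 0], "hand": -1}
    - {"twist": [0, 0, -0.12], "travel": [0, 0, 0], "hand": -1}
    - {"twist": [0, 0, -0.12], "travel": [0, 0, 0], "hand": -1}
    - {"twist": [0, 0, -0.12], "travel": [0, 0, 0], "hand": -1}
    - {"twist": [0, 0, -0.08], "travel": [0, 0, 0], "hand": -1}
    - {"twist": [0, 0, 0], "travel": [0, 0, 0], "hand": -1}
    - {"twist": [0, 0, 0], "travel": [0, 0, 0], "hand": -1}

```text
t: 12.98
eef_pos: [0.5021, 0.2152, 0.2366]
ee_rot: [-120.1, 0.1, -139.0]
wrist_force: [-0.4, -0.5, -1.0]
grip_width: 0.0041
grip_force: 25.0
```

```bash
python3 - <<'E'
from h import *
show()
T=tilt(30,-1);s=rows([-.015,.001,.150],T);s=rows([-.012,.001,.113],T,start=s,n=4)
t=bot.get_image("top")
cv2.imwrite("pics/s8.png",np.hstack([cv2.resize(bot.get_image("scene")[160:320,300:460],(400,400)),cv2.resize(bot.get_image("wrist"),(400,400))]))
E
```

```text
t 12.98 S [-0.0468  0.0008  0.2366] z [ 0.865  0.    -0.502] y [-0.502  0.003 -0.865] F [-0.4 -0.5 -1. ] w 0.0041 gf 25.0 q [-82.  27.  33. 117.  51.  65.  47.]
3 rows
[{"twist": [0.001, 0.0, -0.001], "travel": [0.0, 19.6, 23.7]}, {"twist": [0.001, 0.0, -0.001], "travel": [-0.0, 19.7, 23.6]}, {"twist": [0.0, 0.0, -0.001], "travel": [-0.0, 19.7, 23.6]}]
4 rows
[{"twist": [0.0, 0.0, 0.0], "travel": [-0.0, 7.6, 5.3]}, {"twist": [0.0, 0.0, 0.0], "travel": [-0.0, 7.7, 5.3]}, {"twist": [0.0, 0.0, 0.0], "travel": [-0.0, 7.6, 5.3]}, {"twist": [0.0, 0.0, 0.0], "travel": [-0.0, 7.7, 5.3]}]
```

View pics/s8.png

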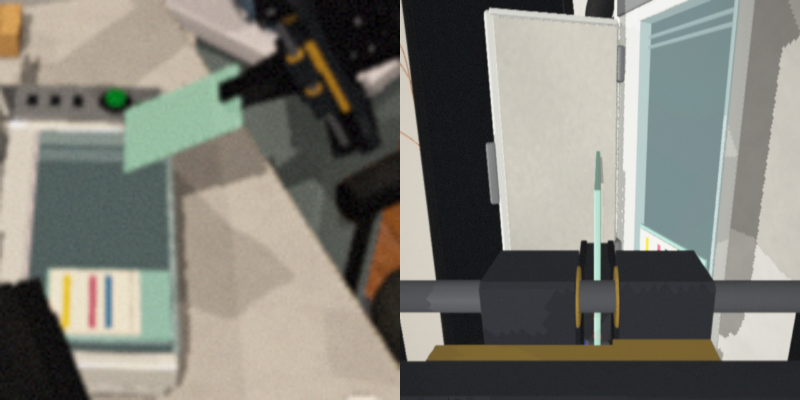

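The plate is turned, bare face up (left crop (185,115)), and plate_c is unmoved. Lowering it until the rear edge touches.

Emit:
apply_moves:
  plan:
    - {"twist": [0, 0, 0], "travel": [0, 19.7, 23.7], "hand": -1}
    - {"twist": [0, 0, -0.002], "travel": [0, 19.7, 23.7], "hand": -1}
    - {"twist": [0, 0, 0], "travel": [0, 19.7, 23.7], "hand": -1}
    - {"twist": [0, 0, 0], "travel": [0, 7.6, 5.3], "hand": -1}
    - {"twist": [0, 0, 0], "travel": [0, 7.6, 5.3], "hand": -1}
    - {"twist": [0, 0, 0], "travel": [0, 7.6, 5.3], "hand": -1}
    - {"twist": [0, 0, 0], "travel": [0, 5, 3.5], "hand": -1}
    - {"twist": [0, 0, 0], "travel": [0, 0, 0], "hand": -1}
    - {"twist": [0, 0, 0], "travel": [0, 0, 0], "hand": -1}

```text
t: 13.88
eef_pos: [0.5255, 0.1899, 0.1171]
ee_rot: [-120.1, 0.0, -138.8]
wrist_force: [-0.3, -0.3, -0.3]
grip_width: 0.0035
grip_force: 25.0
```

```bash
python3 - <<'E'
from h import *
show()
E
```

```text
t 13.88 S [-0.0124  0.0019  0.1171] z [ 0.866  0.002 -0.501] y [-0.501 -0.001 -0.866] F [-0.3 -0.3 -0.3] w 0.0035 gf 25.0 q [-77.  40.  32. 120.  54.  51.  37.]
```

Emit:
apply_moves:
  plan:
    - {"twist": [0, 0, 0], "travel": [0, 1.7, 1], "hand": -1}
    - {"twist": [0, 0, 0], "travel": [0, 1.7, 1], "hand": -1}
    - {"twist": [0, 0, 0], "travel": [0, 0, 0], "hand": -1}

```text
t: 14.13
eef_pos: [0.5258, 0.1896, 0.1137]
ee_rot: [-120.0, 0.0, -138.8]
wrist_force: [-0.7, 1.8, 3.9]
grip_width: 0.0041
grip_force: 25.1
```

Emit:
apply_moves:
  plan:
    - {"twist": [0, 0, 0], "travel": [0, 0.9, 0.5], "hand": -1}
    - {"twist": [0, 0, 0], "travel": [0, 0.9, 0.5], "hand": -1}
    - {"twist": [0, 0, 0], "travel": [0, 0, 0], "hand": -1}

```text
t: 14.38
eef_pos: [0.5256, 0.1896, 0.1111]
ee_rot: [-120.0, -0.0, -138.8]
wrist_force: [-1.9, 2.2, 5.6]
grip_width: 0.0041
grip_force: 25.4
```

Emit:
apply_moves:
  plan:
    - {"twist": [0, 0, 0], "travel": [0, 0, 0], "hand": -0.85}
    - {"twist": [0, 0, 0], "travel": [0, 0.3, -0.5], "hand": -0.7}
    - {"twist": [0, 0, 0], "travel": [0, 0.3, -0.5], "hand": -0.55}
    - {"twist": [0, 0, 0], "travel": [0, 0, 0], "hand": -0.4}
    - {"twist": [0, 0, 0], "travel": [0, 0, 0], "hand": -0.25}
    - {"twist": [0, 0, 0], "travel": [0, 0, 0], "hand": -0.1}
    - {"twist": [0, 0, 0], "travel": [0, 0, 0], "hand": 0.05}
    - {"twist": [0, 0, 0], "travel": [0, 0, 0], "hand": 0.15}
    - {"twist": [0, 0, 0], "travel": [0, 0, 0], "hand": 0.15}

```text
t: 15.13
eef_pos: [0.5246, 0.1901, 0.1106]
ee_rot: [-120.1, -0.0, -138.8]
wrist_force: [-0.1, -0.5, -1.4]
grip_width: 0.0472
grip_force: 0.2
```

```bash
python3 - <<'E'
from h import *
show()
cv2.imwrite("pics/s9.png",np.hstack([cv2.resize(bot.get_image("scene")[180:320,280:420],(400,400)),cv2.resize(bot.get_image("wrist"),(400,400))]))
E
```

```text
t 15.13 S [-0.0131  0.0013  0.1106] z [ 0.865  0.001 -0.501] y [-0.501 -0.001 -0.865] F [-0.1 -0.5 -1.4] w 0.0472 gf 0.2 q [-77.  40.  32. 121.  54.  51.  36.]
```

View pics/s9.png

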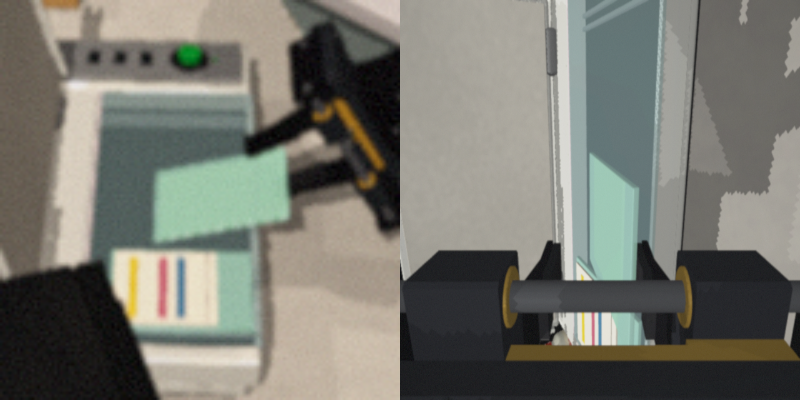

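The plate rests on the lower finger and its rear edge (left crop (220,195)), coat down. Lowering it onto the glass and backing out.

Emit:
apply_moves:
  plan:
    - {"twist": [0, 0, 0], "travel": [0, 4.8, 2], "hand": 0.15}
    - {"twist": [0, 0, 0], "travel": [0, 4.8, 2], "hand": 0.15}
    - {"twist": [0, 0, 0], "travel": [0, 4.8, 2], "hand": 0.15}
    - {"twist": [0, 0, 0], "travel": [0, 4.8, 2], "hand": 0.15}
    - {"twist": [0, 0, 0], "travel": [0, 4.8, 2], "hand": 0.15}
    - {"twist": [0, 0, 0], "travel": [0, 4.8, 2], "hand": 0.15}
    - {"twist": [0, 0, 0], "travel": [0, 4.8, 2], "hand": 0.15}
    - {"twist": [0, 0, 0], "travel": [0, 4.8, 2], "hand": 0.15}
    - {"twist": [0, 0, 0], "travel": [0, 0, 0], "hand": 0.15}
    - {"twist": [0, 0, 0], "travel": [0, 0, 0], "hand": 0.15}

```text
t: 16.07
eef_pos: [0.521, 0.194, 0.0692]
ee_rot: [-120.0, -0.1, -138.8]
wrist_force: [0.7, -0.2, -0.3]
grip_width: 0.0504
grip_force: 0.0
```

Emit:
apply_moves:
  plan:
    - {"twist": [0, 0, 0], "travel": [0, 5, -8.7], "hand": 0.15}
    - {"twist": [0, 0, 0], "travel": [0, 10, -17.3], "hand": 0.15}
    - {"twist": [0, 0, 0], "travel": [0, 15, -26], "hand": 0.15}
    - {"twist": [0, 0, 0], "travel": [0, 15, -26], "hand": 0.15}
    - {"twist": [0, 0, 0], "travel": [0, -34, -20], "hand": 0.15}
    - {"twist": [0, 0, 0], "travel": [0, -34, -20], "hand": 0.15}
    - {"twist": [0, 0, 0], "travel": [0, -34, -20], "hand": 0.15}
    - {"twist": [0, 0, 0], "travel": [0, 0, 0], "hand": 0.15}
    - {"twist": [0, 0, 0], "travel": [0, 0, 0], "hand": 0.15}

```text
t: 16.82
eef_pos: [0.4613, 0.2638, 0.1896]
ee_rot: [-120.3, 0.2, -138.8]
wrist_force: [-0.5, -0.8, -1.1]
grip_width: 0.0501
grip_force: 0.0
```

```bash
python3 - <<'E'
from h import *
show()
t=bot.get_image("top");cv2.imwrite("pics/top10.png",t)
for b in blobs(t,(65,35,140),(95,130,255),(225,165,400,340),40):print(np.round(b[0],1),b[1],toS(plane("top",b[2],.063)).round(3)[:,:2].tolist())
T=orient([0,0,-1],[0,1,0]);s=rows([-.09,.001,.15],T)
E
```

```text
t 16.82 S [-0.1103  0.002   0.1896] z [ 0.864  0.004 -0.504] y [-0.504  0.003 -0.864] F [-0.5 -0.8 -1.1] w 0.0501 gf 0.0 q [-85.  32.  29. 116.  47.  66.  42.]
[279.8 248.1] 1672.0 [[-0.032, 0.051], [0.089, 0.05], [0.088, -0.041], [-0.033, -0.039]]
[251.9 221.1] 371.0 [[-0.005, 0.144], [0.038, 0.149], [0.046, 0.058], [0.005, 0.054]]
15 rows
[{"twist": [-0.054, 0.054, 0.094], "travel": [0.0, 1.5, 2.4]}, {"twist": [-0.054, 0.054, 0.094], "travel": [0.0, 1.4, 2.6]}, {"twist": [-0.054, 0.054, 0.094], "travel": [0.1, 1.3, 2.6]}, {"twist": [-0.054, 0.054, 0.094], "travel": [-0.1, 1.1, 2.6]}, {"twist": [-0.054, 0.054, 0.094], "travel": [-0.0, 0.9, 2.8]}, {"twist": [-0.054, 0.054, 0.095], "travel": [-0.2, 0.9, 2.7]}, {"twist": [-0.054, 0.054, 0.094], "travel": [-0.2, 0.7, 2.8]}, {"twist": [-0.054, 0.055, 0.095], "travel": [-0.3, 0.5, 2.8]}, {"twist": [-0.054, 0.054, 0.094], "travel": [-0.4, 0.5, 2.9]}, {"twist": [-0.054, 0.055, 0.095], "travel": [-0.5, 0.3, 2.8]}, {"twist": [-0.054, 0.054, 0.094], "travel": [-0.7, 0.3, 2.8]}, {"twist": [-0.054, 0.055, 0.095], "travel": [-0.7, 0.1, 2.8]}]
[{"twist": [-0.054, 0.055, 0.094], "travel": [-1.0, 0.1, 2.7]}, {"twist": [-0.054, 0.054, 0.095], "travel": [-1.0, 0.0, 2.7]}, {"twist": [-0.055, 0.055, 0.094], "travel": [-1.2, 0.0, 2.6]}]
```

Emit:
apply_moves:
  plan:
    - {"twist": [-0.054, 0.054, 0.094], "travel": [0, 1.5, 2.5], "hand": 0.15}
    - {"twist": [-0.054, 0.054, 0.094], "travel": [0, 1.4, 2.6], "hand": 0.15}
    - {"twist": [-0.054, 0.054, 0.094], "travel": [0, 1.3, 2.6], "hand": 0.15}
    - {"twist": [-0.054, 0.054, 0.094], "travel": [0, 1.1, 2.6], "hand": 0.15}
    - {"twist": [-0.054, 0.054, 0.094], "travel": [0, 0.9, 2.8], "hand": 0.15}
    - {"twist": [-0.054, 0.054, 0.095], "travel": [-0.2, 0.9, 2.7], "hand": 0.15}
    - {"twist": [-0.054, 0.054, 0.094], "travel": [-0.2, 0.7, 2.8], "hand": 0.15}
    - {"twist": [-0.054, 0.055, 0.095], "travel": [-0.3, 0.5, 2.8], "hand": 0.15}
    - {"twist": [-0.054, 0.054, 0.094], "travel": [-0.4, 0.5, 2.9], "hand": 0.15}
    - {"twist": [-0.054, 0.055, 0.095], "travel": [-0.5, 0.3, 2.8], "hand": 0.15}
    - {"twist": [-0.054, 0.054, 0.094], "travel": [-0.7, 0.3, 2.8], "hand": 0.15}
    - {"twist": [-0.054, 0.055, 0.095], "travel": [-0.7, 0, 2.8], "hand": 0.15}

```text
t: 17.87
eef_pos: [0.4712, 0.2502, 0.1558]
ee_rot: [-169.3, 7.9, 147.8]
wrist_force: [-0.2, -0.0, -0.8]
grip_width: 0.05
grip_force: 0.0
```

Emit:
apply_moves:
  plan:
    - {"twist": [-0.054, 0.055, 0.094], "travel": [-1, 0, 2.7], "hand": 0.15}
    - {"twist": [-0.054, 0.054, 0.095], "travel": [-1, 0, 2.7], "hand": 0.15}
    - {"twist": [-0.055, 0.055, 0.094], "travel": [-1.2, 0, 2.6], "hand": 0.15}
    - {"twist": [0, 0, 0], "travel": [0, 0, 0], "hand": 0.15}
    - {"twist": [0, 0, 0], "travel": [0, 0, 0], "hand": 0.15}

```text
t: 18.28
eef_pos: [0.4735, 0.2457, 0.1486]
ee_rot: [-179.7, 0.1, 131.1]
wrist_force: [0.2, 0.0, 0.7]
grip_width: 0.0504
grip_force: 0.0
```

```bash
python3 - <<'E'
from h import *
show()
T=orient([0,0,-1],[0,1,0]);s=rows([-.055,.004,.09],T);s=rows([-.055,.004,.0695],T,start=s)
E
```

```text
t 18.28 S [-0.0886 -0.0007  0.1486] z [ 0.002 -0.005 -1.   ] y [ 0.     1.    -0.005] F [0.2 0.  0.7] w 0.0504 gf 0.0 q [-57.  21.  31. 113. -14.  50.  23.]
2 rows
[{"twist": [-0.003, 0.001, -0.0], "travel": [-16.7, 2.5, 29.3]}, {"twist": [-0.002, 0.001, -0.0], "travel": [-16.8, 2.4, 29.4]}]
1 rows
[{"twist": [-0.0, 0.0, -0.0], "travel": [0.0, 0.0, 20.5]}]
```

Emit:
apply_moves:
  plan:
    - {"twist": [-0.003, 0.001, 0], "travel": [-16.7, 2.5, 29.3], "hand": 0.15}
    - {"twist": [-0.002, 0.001, 0], "travel": [-16.7, 2.5, 29.3], "hand": 0.15}
    - {"twist": [0, 0, 0], "travel": [0, 0, 20.5], "hand": 0.15}
    - {"twist": [0, 0, 0], "travel": [0, 0, 0], "hand": 0.15}
    - {"twist": [0, 0, 0], "travel": [-5, 0, 0.5], "hand": 0.15}
    - {"twist": [0, 0, 0], "travel": [-5, 0, 0], "hand": 0.15}
    - {"twist": [0, 0, 0], "travel": [-4, 0, 0], "hand": 0.15}
    - {"twist": [0, 0, 0], "travel": [-4, 0, 0], "hand": 0.15}
    - {"twist": [0, 0, 0], "travel": [-4, 0, 0], "hand": 0.15}
    - {"twist": [0, 0, 0], "travel": [-4, 0, 0], "hand": 0.15}
    - {"twist": [0, 0, 0], "travel": [-4, 0, 0], "hand": 0.15}
    - {"twist": [0, 0, 0], "travel": [0, 0, 0], "hand": 0.15}

```text
t: 19.28
eef_pos: [0.5207, 0.2016, 0.0705]
ee_rot: [179.8, 0.0, 131.0]
wrist_force: [-0.2, -0.1, 1.2]
grip_width: 0.0503
grip_force: 0.0
```

```bash
python3 - <<'E'
from h import *
show();rows([.0025,.004,.0695],orient([0,0,-1],[0,1,0]),n=7)
P=bot.camera_params("wrist");im=bot.get_image("wrist");cv2.imwrite("pics/w11.png",im)
E
```

```text
t 19.28 S [-0.0244  0.0058  0.0705] z [ 0.001  0.004 -1.   ] y [0.001 1.    0.004] F [-0.2 -0.1  1.2] w 0.0503 gf 0.0 q [-47.  29.  28. 114. -20.  42.  34.]
7 rows
[{"twist": [0.001, 0.0, -0.0], "travel": [-3.8, -0.3, 0.1]}, {"twist": [0.001, 0.0, -0.0], "travel": [-3.9, -0.2, 0.2]}, {"twist": [0.0, 0.0, -0.0], "travel": [-3.8, -0.3, 0.1]}, {"twist": [0.001, 0.0, -0.0], "travel": [-3.8, -0.2, 0.2]}, {"twist": [0.0, 0.0, -0.0], "travel": [-3.9, -0.3, 0.1]}, {"twist": [0.001, 0.0, -0.001], "travel": [-3.8, -0.3, 0.2]}, {"twist": [0.0, 0.001, -0.0], "travel": [-3.9, -0.2, 0.1]}]
```

View pics/w11.png

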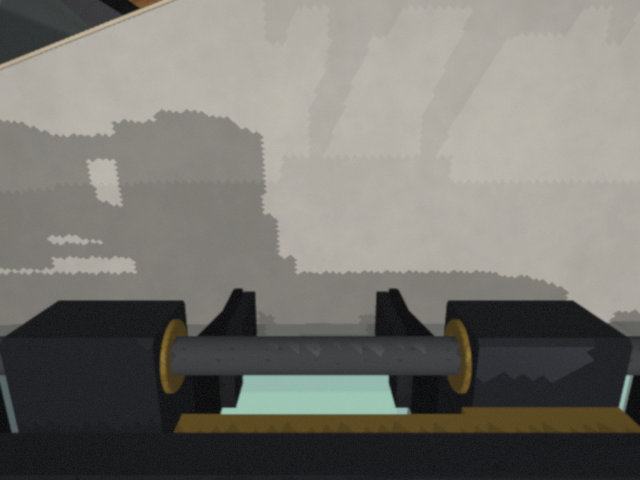

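Plate_a's front edge shows behind the fingers (row ~375) and is being pushed. Continuing 1 mm lower.

Emit:
apply_moves:
  plan:
    - {"twist": [0, 0, 0], "travel": [-3.8, 0, 1], "hand": 0.15}
    - {"twist": [0, 0, 0], "travel": [-3.8, 0, 0], "hand": 0.15}
    - {"twist": [0, 0, 0], "travel": [-3.8, 0, 0], "hand": 0.15}
    - {"twist": [0, 0, 0], "travel": [-3.8, 0, 0], "hand": 0.15}
    - {"twist": [0, 0, 0], "travel": [-3.8, 0, 0], "hand": 0.15}
    - {"twist": [0, 0, 0], "travel": [-3.8, 0, 0], "hand": 0.15}
    - {"twist": [0, 0, 0], "travel": [-3.8, 0, 0], "hand": 0.15}
    - {"twist": [0, 0, 0], "travel": [0, 0, 0], "hand": 0.15}
    - {"twist": [0, 0, 0], "travel": [0, 0, 0], "hand": 0.15}

```text
t: 20.08
eef_pos: [0.5376, 0.1818, 0.0691]
ee_rot: [179.8, 0.0, 131.0]
wrist_force: [1.0, -0.6, -0.5]
grip_width: 0.0499
grip_force: 0.0
```

Emit:
apply_moves:
  plan:
    - {"twist": [0, 0, 0], "travel": [10, 0, 0], "hand": 0.15}
    - {"twist": [0, 0, 0], "travel": [0, 0, -30], "hand": 0.15}
    - {"twist": [0, 0, 0], "travel": [0, 0, -40], "hand": 0.15}
    - {"twist": [0, 0, 0], "travel": [0, 20, -40], "hand": 0.15}
    - {"twist": [0, 0, 0], "travel": [0, 20, -40], "hand": 0.15}
    - {"twist": [0, 0, 0], "travel": [0, 0, -40], "hand": 0.15}
    - {"twist": [0, 0, 0], "travel": [-20, 10, -40], "hand": 0.15}
    - {"twist": [0, 0, 0], "travel": [0, 0, 0], "hand": 0.15}
    - {"twist": [0, 0, 0], "travel": [0, 0, 0], "hand": 0.15}
    - {"twist": [0, 0, 0], "travel": [0, 0, 0], "hand": 0.15}

```text
t: 20.92
eef_pos: [0.5759, 0.2066, 0.2892]
ee_rot: [179.9, -0.1, 131.1]
wrist_force: [-0.3, -0.0, -0.2]
grip_width: 0.0501
grip_force: 0.0
```

```bash
python3 - <<'E'
from h import *
show()
P=bot.camera_params("wrist");im=bot.get_image("wrist");cv2.imwrite("pics/w12.png",im)
for b in blobs(im,(75,30,140),(95,130,255),(0,0,640,300),400):print(np.round(b[0],1),b[1],np.round(b[2]).tolist(),toS(plane("wrist",b[2],.063,P)).round(3)[:,:2].tolist())
E
```

```text
t 20.92 S [0.0081 0.0508 0.2892] z [-0.001  0.002 -1.   ] y [-0.     1.     0.002] F [-0.3 -0.  -0.2] w 0.0501 gf 0.0 q [-49.  20.  34.  94. -12.  69.  29.]
[245.7 245.4] 9333.5 [[191.0, 198.0], [289.0, 191.0], [296.0, 299.0], [198.0, 306.0]] [[-0.005, -0.063], [-0.011, 0.026], [0.094, 0.032], [0.102, -0.064]]
[369.2 225.4] 3230.0 [[322.0, 202.0], [417.0, 202.0], [417.0, 299.0], [322.0, 299.0]] [[-0.001, 0.057], [-0.001, 0.144], [0.094, 0.15], [0.094, 0.057]]
```

View pics/w12.png

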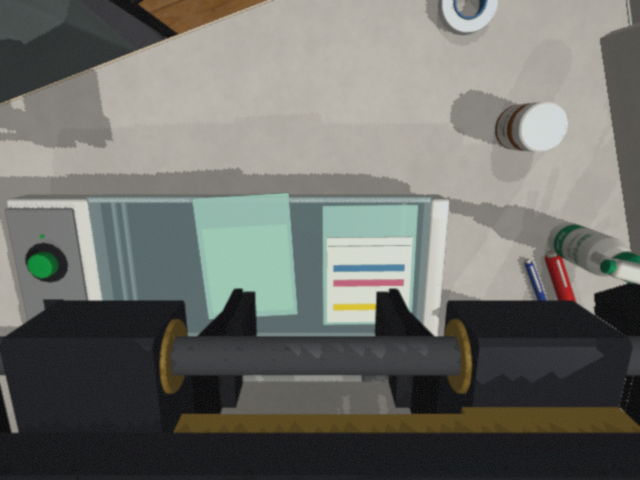

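The wrist view shows plate_a moved aside, now centred near y −19 mm with its front edge at row ~195 (slightly over the front) and about 4° off, so it seems to have been knocked. Plate_c sits at (370,265). I'll push plate_a in again, squarely.

```bash
python3 - <<'E'
from h import *
T=orient([0,0,-1],[0,1,0]);s=rows([-.035,-.017,.10],T);s=rows([-.035,-.017,.0685],T,start=s)
E
```

```text
6 rows
[{"twist": [0.0, -0.0, 0.0], "travel": [7.1, -11.3, 31.4]}, {"twist": [0.0, -0.0, 0.0], "travel": [7.1, -11.2, 31.4]}, {"twist": [0.0, -0.0, 0.0], "travel": [7.0, -11.3, 31.4]}, {"twist": [0.0, -0.001, 0.0], "travel": [7.1, -11.2, 31.4]}, {"twist": [0.0, -0.0, 0.0], "travel": [7.1, -11.3, 31.4]}, {"twist": [0.0, -0.001, 0.001], "travel": [7.1, -11.2, 31.4]}]
1 rows
[{"twist": [0.0, 0.0, -0.0], "travel": [0.0, -0.0, 31.5]}]
```

Emit:
apply_moves:
  plan:
    - {"twist": [0, 0, 0], "travel": [7.1, -11.3, 31.4], "hand": 0.15}
    - {"twist": [0, 0, 0], "travel": [7.1, -11.3, 31.4], "hand": 0.15}
    - {"twist": [0, 0, 0], "travel": [7.1, -11.3, 31.4], "hand": 0.15}
    - {"twist": [0, 0, 0], "travel": [7.1, -11.3, 31.4], "hand": 0.15}
    - {"twist": [0, 0, 0], "travel": [7.1, -11.3, 31.4], "hand": 0.15}
    - {"twist": [0, 0, 0], "travel": [7.1, -11.3, 31.4], "hand": 0.15}
    - {"twist": [0, 0, 0], "travel": [0, 0, 25], "hand": 0.15}
    - {"twist": [0, 0, 0], "travel": [0, 0, 6.5], "hand": 0.15}
    - {"twist": [0, 0, 0], "travel": [0, 0, 0], "hand": 0.15}

```text
t: 21.72
eef_pos: [0.496, 0.1936, 0.0674]
ee_rot: [-179.8, -0.1, 131.1]
wrist_force: [0.1, -0.8, 0.3]
grip_width: 0.05
grip_force: 0.0
```

Emit:
apply_moves:
  plan:
    - {"twist": [0, 0, 0], "travel": [-4, 0, 0], "hand": 0.15}
    - {"twist": [0, 0, 0], "travel": [-4, 0, 0], "hand": 0.15}
    - {"twist": [0, 0, 0], "travel": [-4, 0, 0], "hand": 0.15}
    - {"twist": [0, 0, 0], "travel": [-4, 0, 0], "hand": 0.15}
    - {"twist": [0, 0, 0], "travel": [-4, 0, 0], "hand": 0.15}
    - {"twist": [0, 0, 0], "travel": [-4, 0, 0], "hand": 0.15}
    - {"twist": [0, 0, 0], "travel": [-4, 0, 0], "hand": 0.15}
    - {"twist": [0, 0, 0], "travel": [-4, 0, 0], "hand": 0.15}
    - {"twist": [0, 0, 0], "travel": [-4, 0, 0], "hand": 0.15}
    - {"twist": [0, 0, 0], "travel": [-3, 0, 0], "hand": 0.15}
    - {"twist": [0, 0, 0], "travel": [0, 0, 0], "hand": 0.15}

```text
t: 22.63
eef_pos: [0.5247, 0.1638, 0.0699]
ee_rot: [179.8, 0.0, 131.0]
wrist_force: [-0.2, -0.6, -0.1]
grip_width: 0.05
grip_force: 0.0
```

Emit:
apply_moves:
  plan:
    - {"twist": [0, 0, 0], "travel": [10, 0, 0], "hand": 0.15}
    - {"twist": [0, 0, 0], "travel": [0, 0, -30], "hand": 0.15}
    - {"twist": [0, 0, 0], "travel": [0, 20, -40], "hand": 0.15}
    - {"twist": [0, 0, 0], "travel": [0, 24, -40], "hand": 0.15}
    - {"twist": [0, 0, 0], "travel": [0, 24, -40], "hand": 0.15}
    - {"twist": [0, 0, 0], "travel": [-10, 0, -40], "hand": -0.08}
    - {"twist": [0, 0, 0], "travel": [-20, 0, -40], "hand": -0.08}
    - {"twist": [0, 0, 0], "travel": [0, 0, 0], "hand": -0.08}
    - {"twist": [0, 0, 0], "travel": [0, 0, 0], "hand": -0.08}
    - {"twist": [0, 0, 0], "travel": [0, 0, 0], "hand": -0.08}

```text
t: 23.47
eef_pos: [0.5812, 0.1911, 0.2854]
ee_rot: [179.9, -0.1, 131.1]
wrist_force: [-1.2, 0.2, -1.0]
grip_width: 0.0402
grip_force: 0.0
```

```bash
cat > look.py <<'E'
from h import *
def look(name):
    show();P=bot.camera_params("wrist");im=bot.get_image("wrist");cv2.imwrite(f"pics/{name}.png",im)
    hsv=cv2.cvtColor(im,cv2.COLOR_BGR2HSV);m=cv2.inRange(hsv,np.array((75,30,140)),np.array((95,130,255)));m[295:]=0
    cs,_=cv2.findContours(m,cv2.RETR_EXTERNAL,cv2.CHAIN_APPROX_NONE)
    for c in cs:
        if cv2.contourArea(c)<400: continue
        q=toS(plane("wrist",c[:,0,:],.063,P))[:,:2]
        l,r=np.percentile(q[:,1],[3,97]);k=(q[:,1]>l+.01)&(q[:,1]<r-.01)
        b=np.floor((q[k,1])/.004);fr=np.array([[q[k][b==i,1].mean(),q[k][b==i,0].min()] for i in np.unique(b)])
        pf=np.polyfit(*fr.T,1);print("plate front x",np.polyval(pf,(l+r)/2).round(4),"y",l.round(4),r.round(4),"mid",((l+r)/2).round(4),"slope deg",np.degrees(np.arctan(pf[0])).round(1),"area",cv2.contourArea(c))
E
python3 -c "
from look import *
look('w13')
rows([.138,.101,.10],orient([0,0,-1],[0,1,0]))"
```

```text
t 23.47 S [0.0233 0.0446 0.2854] z [-0.001  0.002 -1.   ] y [-0.     1.     0.002] F [-1.2  0.2 -1. ] w 0.0402 gf 0.0 q [-48.  20.  34.  95. -12.  69.  30.]
plate front x 0.0187 y -0.0634 0.0251 mid -0.0192 slope deg -0.0 area 7962.0
plate front x 0.0013 y 0.057 0.1454 mid 0.1012 slope deg -0.9 area 3517.0
6 rows
[{"twist": [0.0, -0.0, 0.0], "travel": [-19.3, 9.4, 30.7]}, {"twist": [0.0, -0.0, 0.0], "travel": [-19.2, 9.4, 30.8]}, {"twist": [0.0, -0.0, 0.0], "travel": [-19.3, 9.4, 30.7]}, {"twist": [0.0, -0.001, 0.0], "travel": [-19.2, 9.4, 30.7]}, {"twist": [0.0, -0.0, 0.0], "travel": [-19.3, 9.4, 30.8]}, {"twist": [0.001, -0.001, 0.001], "travel": [-19.2, 9.4, 30.7]}]
```

Plate_a is square now: front edge at x 19 mm, centre y −19 mm, well inside the glass. On to plate_c, in the same way.

Emit:
apply_moves:
  plan:
    - {"twist": [0, 0, 0], "travel": [-19.3, 9.4, 30.7], "hand": -0.08}
    - {"twist": [0, 0, 0], "travel": [-19.3, 9.4, 30.7], "hand": -0.08}
    - {"twist": [0, 0, 0], "travel": [-19.3, 9.4, 30.7], "hand": -0.08}
    - {"twist": [0, 0, 0], "travel": [-19.3, 9.4, 30.7], "hand": -0.08}
    - {"twist": [0, 0, 0], "travel": [-19.3, 9.4, 30.7], "hand": -0.08}
    - {"twist": [0, 0, 0], "travel": [-19.3, 9.4, 30.7], "hand": -0.08}
    - {"twist": [0, 0, 0], "travel": [0, 0, 0], "hand": -0.08}
    - {"twist": [0, 0, 0], "travel": [0, 0, 0], "hand": -0.08}

```text
t: 24.18
eef_pos: [0.6987, 0.1401, 0.0973]
ee_rot: [-179.7, -0.2, 131.0]
wrist_force: [-0.0, 0.0, 0.6]
grip_width: 0.0401
grip_force: 0.0
```

```bash
python3 -c "
from h import *
show();rows([.138,.101,.068],orient([0,0,-1],[0,1,0]))"
```

```text
t 24.18 S [0.139  0.0996 0.0973] z [-0.004 -0.005 -1.   ] y [ 0.001  1.    -0.005] F [-0.   0.   0.6] w 0.0401 gf 0.0 q [-33.  40.  29.  90. -22.  56.  44.]
1 rows
[{"twist": [-0.005, -0.004, -0.001], "travel": [0.9, 1.5, 29.3]}]
```

Emit:
apply_moves:
  plan:
    - {"twist": [-0.004, -0.004, 0], "travel": [0, 1.5, 22], "hand": -0.08}
    - {"twist": [0, 0, 0], "travel": [0, 0, 7.3], "hand": -0.08}
    - {"twist": [0, 0, 0], "travel": [0, 0, 0], "hand": -0.08}
    - {"twist": [0, 0, 0], "travel": [0, 0, 0], "hand": -0.08}

```text
t: 24.52
eef_pos: [0.7018, 0.1428, 0.0736]
ee_rot: [179.6, 0.2, 131.1]
wrist_force: [-0.3, -0.7, 1.4]
grip_width: 0.0396
grip_force: 0.0
```

Emit:
apply_moves:
  plan:
    - {"twist": [0, 0, 0], "travel": [4, 0, 0], "hand": -0.08}
    - {"twist": [0, 0, 0], "travel": [4, 0, 0], "hand": -0.08}
    - {"twist": [0, 0, 0], "travel": [4, 0, 0], "hand": -0.08}
    - {"twist": [0, 0, 0], "travel": [4, 0, 0], "hand": -0.08}
    - {"twist": [0, 0, 0], "travel": [4, 0, 0], "hand": -0.08}
    - {"twist": [0, 0, 0], "travel": [0, 0, 0], "hand": -0.08}

```text
t: 25.02
eef_pos: [0.6886, 0.1583, 0.0728]
ee_rot: [179.6, 0.2, 131.1]
wrist_force: [0.6, 0.4, 0.5]
grip_width: 0.0399
grip_force: 0.0
```

```bash
python3 -c "
from look import *
look('w14');rows([.0895,.101,.068],orient([0,0,-1],[0,1,0]),n=8)"
```

```text
t 25.02 S [0.1186 0.104  0.0728] z [ 0.003  0.008 -1.   ] y [-0.001  1.     0.008] F [0.6 0.4 0.5] w 0.0399 gf 0.0 q [-35.  41.  29.  92. -23.  52.  43.]Traceback (most recent call last):
  File "<string>", line 3, in <module>
    look('w14');rows([.0895,.101,.068],orient([0,0,-1],[0,1,0]),n=8)
    ~~~~^^^^^^^
  File "look.py", line 11, in look
    pf=np.polyfit(*fr.T,1);print("plate front x",np.polyval(pf,(l+r)/2).round(4),"y",l.round(4),r.round(4),"mid",((l+r)/2).round(4),"slope deg",np.degrees(np.arctan(pf[0])).round(1),"area",cv2.contourArea(c))
TypeError: polyfit() missing 2 required positional arguments: 'y' and 'deg'
```

The tip stayed too high (TCP z 73 mm) and may be over the coat. I'll lift off at once, go back behind the plate and check.

Emit:
apply_moves:
  plan:
    - {"twist": [0, 0, 0], "travel": [0, 0, -10], "hand": -0.08}
    - {"twist": [0, 0, 0], "travel": [0, 0, -5], "hand": -0.08}
    - {"twist": [-0.004, 0.002, 0], "travel": [-10, -1, 0], "hand": -0.08}
    - {"twist": [-0.004, 0.002, 0], "travel": [-9, -1, 0], "hand": -0.08}
    - {"twist": [0, 0, 0], "travel": [0, 0, 0], "hand": -0.08}
    - {"twist": [0, 0, 0], "travel": [0, 0, 0], "hand": -0.08}
    - {"twist": [0, 0, 0], "travel": [0, 0, 0], "hand": -0.08}

```text
t: 25.65
eef_pos: [0.7001, 0.1407, 0.0874]
ee_rot: [179.2, -0.0, 131.0]
wrist_force: [-0.3, 0.2, -0.5]
grip_width: 0.04
grip_force: 0.0
```

```bash
sed -i 's/fr=np.array(/\n        if k.sum()<30: continue\n        fr=np.array(/; s/b=np.floor((q\[k,1\])\/.004);$/b=np.floor(q[k,1]\/.004)/' look.py; python3 -c "
from h import *
show();rows([.138,.101,.068],orient([0,0,-1],[0,1,0]))
t=bot.get_image('top');w=bot.get_image('wrist');cv2.imwrite('pics/w15.png',w)
for b in blobs(t,(65,35,140),(95,130,255),(225,165,400,340),40):print(np.round(b[0],1),b[1],toS(plane('top',b[2],.063)).round(3)[:,:2].tolist())"
```

```text
t 25.65 S [0.1394 0.101  0.0874] z [-0.001  0.015 -1.   ] y [0.001 1.    0.015] F [-0.3  0.2 -0.5] w 0.04 gf 0.0 q [-33.  40.  29.  91. -23.  54.  45.]
1 rows
[{"twist": [0.015, -0.001, -0.001], "travel": [1.4, -0.3, 19.4]}]
[304.  242.1] 1492.5 [[0.018, 0.027], [0.14, 0.028], [0.14, -0.063], [0.018, -0.063]]
```

View pics/w15.png

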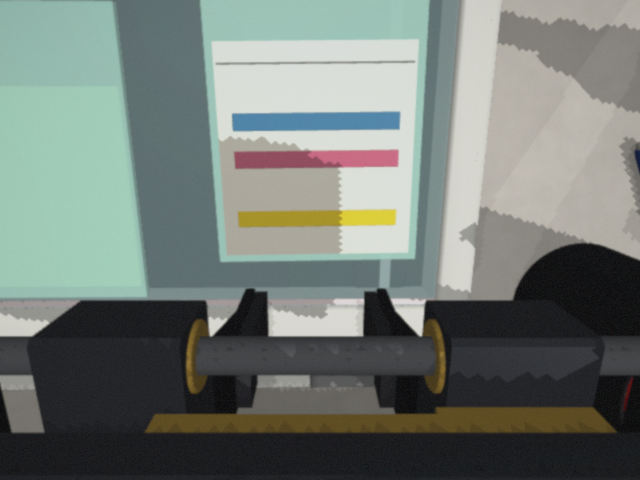

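Plate_c (rear edge row 262, px 218–415) is intact and the fingertips (row ~290) are behind it. Descending with a check before pushing.

Emit:
apply_moves:
  plan:
    - {"twist": [0.008, 0, 0], "travel": [0, 0, 10], "hand": -0.08}
    - {"twist": [0.007, 0, 0], "travel": [0, 0, 7], "hand": -0.08}
    - {"twist": [0, 0, 0], "travel": [0, 0, 2], "hand": -0.08}
    - {"twist": [0, 0, 0], "travel": [0, 0, 0], "hand": -0.08}
    - {"twist": [0, 0, 0], "travel": [0, 0, 0], "hand": -0.08}
    - {"twist": [0, 0, 0], "travel": [0, 0, 0], "hand": -0.08}

```text
t: 26.25
eef_pos: [0.7004, 0.1412, 0.0687]
ee_rot: [180.0, 0.0, 131.1]
wrist_force: [0.2, 0.4, -0.4]
grip_width: 0.0399
grip_force: 0.0
```

```bash
python3 -c "
from h import *
show();rows([.0895,.101,.0675],orient([0,0,-1],[0,1,0]),n=11)
P=bot.camera_params('wrist')
w=bot.get_image('wrist');g=cv2.cvtColor(w,cv2.COLOR_BGR2HSV)
for u in (240,320,390):
    c=g[200:330,u,1].astype(int); print(u,g[225:300:5,u].tolist())
"
```

```text
t 26.25 S [0.1392 0.1016 0.0687] z [ 0.  0. -1.] y [0. 1. 0.] F [ 0.2  0.4 -0.4] w 0.0399 gf 0.0 q [-33.  42.  28.  91. -23.  53.  45.]
11 rows
[{"twist": [0.0, 0.0, -0.0], "travel": [4.5, -0.1, 0.1]}, {"twist": [0.0, 0.0, -0.0], "travel": [4.5, -0.0, 0.1]}, {"twist": [0.0, 0.0, -0.0], "travel": [4.6, -0.1, 0.1]}, {"twist": [0.0, 0.0, -0.0], "travel": [4.5, -0.0, 0.1]}, {"twist": [0.0, 0.0, -0.0], "travel": [4.5, -0.1, 0.1]}, {"twist": [0.0, 0.0, -0.0], "travel": [4.5, -0.1, 0.2]}, {"twist": [0.0, 0.0, -0.0], "travel": [4.5, -0.0, 0.1]}, {"twist": [0.0, 0.0, -0.0], "travel": [4.6, -0.1, 0.1]}, {"twist": [0.0, 0.0, -0.0], "travel": [4.5, -0.0, 0.1]}, {"twist": [0.0, 0.0, -0.0], "travel": [4.5, -0.1, 0.1]}, {"twist": [0.0, 0.0, -0.0], "travel": [4.5, -0.1, 0.1]}]
240 [[25, 194, 168], [25, 196, 169], [25, 189, 165], [24, 22, 173], [22, 22, 173], [21, 25, 173], [21, 24, 173], [22, 22, 173], [24, 21, 172], [80, 53, 197], [88, 38, 127], [92, 35, 115], [92, 38, 115], [94, 38, 115], [94, 38, 115]]
320 [[25, 192, 170], [25, 192, 169], [25, 145, 160], [21, 23, 176], [26, 21, 174], [21, 23, 175], [20, 22, 175], [24, 23, 174], [30, 16, 171], [80, 51, 199], [88, 41, 118], [92, 40, 116], [88, 40, 115], [90, 36, 112], [90, 38, 114]]
390 [[26, 193, 178], [26, 189, 215], [26, 73, 205], [30, 16, 192], [41, 9, 219], [47, 8, 225], [40, 10, 219], [38, 15, 203], [70, 14, 220], [81, 50, 206], [91, 33, 172], [86, 33, 170], [87, 31, 171], [90, 30, 168], [92, 30, 164]]
```

Height is right now (tip ≈ 60.7 mm). I'll push part way and check, then finish.

Emit:
apply_moves:
  plan:
    - {"twist": [0, 0, 0], "travel": [4.5, 0, 0.5], "hand": -0.08}
    - {"twist": [0, 0, 0], "travel": [4.5, 0, 0], "hand": -0.08}
    - {"twist": [0, 0, 0], "travel": [4.5, 0, 0], "hand": -0.08}
    - {"twist": [0, 0, 0], "travel": [4.5, 0, 0], "hand": -0.08}
    - {"twist": [0, 0, 0], "travel": [0, 0, 0], "hand": -0.08}

```text
t: 26.72
eef_pos: [0.6877, 0.1564, 0.0683]
ee_rot: [180.0, -0.1, 131.1]
wrist_force: [1.0, -0.7, -0.4]
grip_width: 0.0399
grip_force: 0.0
```

```bash
python3 -c "
from h import *
show()
w=bot.get_image('wrist');g=cv2.cvtColor(w,cv2.COLOR_BGR2HSV)
for u in (280,320,350): print(u,g[260:320:4,u].tolist())
"
```

```text
t 26.72 S [0.1195 0.1021 0.0683] z [-0.001  0.    -1.   ] y [-0.001  1.     0.   ] F [ 1.  -0.7 -0.4] w 0.0399 gf 0.0 q [-35.  41.  28.  92. -23.  52.  43.]
280 [[22, 23, 170], [24, 22, 171], [24, 23, 170], [26, 21, 168], [24, 21, 170], [22, 22, 171], [80, 52, 196], [83, 47, 164], [94, 38, 114], [94, 38, 113], [95, 40, 115], [93, 41, 113], [94, 39, 112], [93, 42, 114], [92, 36, 112]]
320 [[21, 24, 170], [22, 23, 170], [23, 24, 170], [24, 24, 170], [24, 23, 169], [26, 23, 170], [82, 49, 196], [83, 51, 166], [95, 44, 115], [90, 38, 114], [90, 38, 114], [93, 42, 114], [94, 38, 114], [94, 38, 114], [95, 40, 114]]
350 [[23, 24, 172], [21, 21, 169], [22, 23, 170], [24, 24, 170], [21, 21, 169], [24, 22, 171], [80, 52, 198], [83, 49, 166], [94, 37, 116], [95, 41, 117], [92, 41, 112], [95, 42, 116], [90, 40, 116], [90, 40, 114], [90, 38, 115]]
```

The rear edge is at row ~289, right at the fingertips, so it's pushing properly. Continuing.

Emit:
apply_moves:
  plan:
    - {"twist": [0, 0, 0], "travel": [4, 0, 0], "hand": -0.08}
    - {"twist": [0, 0, 0], "travel": [4, 0, 0], "hand": -0.08}
    - {"twist": [0, 0, 0], "travel": [4, 0, 0], "hand": -0.08}
    - {"twist": [0, 0, 0], "travel": [4, 0, 0], "hand": -0.08}
    - {"twist": [0, 0, 0], "travel": [4, 0, 0], "hand": -0.08}
    - {"twist": [0, 0, 0], "travel": [4, 0, 0], "hand": -0.08}
    - {"twist": [0, 0, 0], "travel": [4, 0, 0], "hand": -0.08}
    - {"twist": [0, 0, 0], "travel": [2, 0, 0], "hand": -0.08}
    - {"twist": [0, 0, 0], "travel": [0, 0, 0], "hand": -0.08}
    - {"twist": [0, 0, 0], "travel": [0, 0, 0], "hand": -0.08}

```text
t: 27.6
eef_pos: [0.6683, 0.1781, 0.0682]
ee_rot: [-180.0, -0.1, 131.1]
wrist_force: [-0.4, -0.0, 0.6]
grip_width: 0.0397
grip_force: 0.0
```

```bash
python3 -c "
from h import *
show()
t=bot.get_image('top')
for b in blobs(t,(65,35,140),(95,130,255),(225,165,400,340),40):print(np.round(b[0],1),b[1],toS(plane('top',b[2],.063)).round(3)[:,:2].tolist())
p,r,_=pose();T=tilt(30,1);s=rows([-.12,.10,.24],T,start=(p+np.array([0,0,.04]),r),n=20)
"
```

```text
t 27.6 S [0.0904 0.1017 0.0682] z [-0.001 -0.    -1.   ] y [-0.  1. -0.] F [-0.4 -0.   0.6] w 0.0397 gf 0.0 q [-37.  40.  29.  95. -23.  51.  41.]
[301.3 242.7] 1649.5 [[0.017, 0.028], [0.14, 0.028], [0.139, -0.063], [0.018, -0.063]]
20 rows
[{"twist": [-0.041, -0.041, 0.071], "travel": [10.5, -0.1, -6.6]}, {"twist": [-0.041, -0.041, 0.071], "travel": [10.3, -0.5, -7.0]}, {"twist": [-0.041, -0.041, 0.071], "travel": [9.8, -1.0, -7.5]}, {"twist": [-0.041, -0.041, 0.071], "travel": [9.5, -1.3, -7.9]}, {"twist": [-0.041, -0.041, 0.071], "travel": [9.1, -1.7, -8.3]}, {"twist": [-0.041, -0.041, 0.07], "travel": [8.5, -1.9, -8.8]}, {"twist": [-0.041, -0.041, 0.071], "travel": [8.1, -2.2, -9.2]}, {"twist": [-0.041, -0.041, 0.07], "travel": [7.5, -2.3, -9.7]}, {"twist": [-0.041, -0.041, 0.071], "travel": [6.9, -2.4, -10.0]}, {"twist": [-0.041, -0.041, 0.07], "travel": [6.4, -2.5, -10.4]}, {"twist": [-0.041, -0.041, 0.07], "travel": [5.7, -2.4, -10.7]}, {"twist": [-0.041, -0.041, 0.071], "travel": [5.2, -2.4, -11.1]}]
[{"twist": [-0.04, -0.041, 0.07], "travel": [4.5, -2.3, -11.3]}, {"twist": [-0.04, -0.041, 0.071], "travel": [3.8, -2.1, -11.6]}, {"twist": [-0.041, -0.04, 0.071], "travel": [3.3, -1.9, -11.9]}, {"twist": [-0.041, -0.041, 0.07], "travel": [2.7, -1.6, -12.0]}, {"twist": [-0.04, -0.041, 0.071], "travel": [2.0, -1.3, -12.2]}, {"twist": [-0.04, -0.04, 0.07], "travel": [1.5, -0.9, -12.3]}, {"twist": [-0.041, -0.041, 0.071], "travel": [0.9, -0.5, -12.4]}, {"twist": [-0.04, -0.04, 0.07], "travel": [0.4, -0.0, -12.4]}]
```

Emit:
apply_moves:
  plan:
    - {"twist": [0, 0, 0], "travel": [-1, 0, -15], "hand": -0.08}
    - {"twist": [0, 0, 0], "travel": [0, 0, -25], "hand": -0.08}
    - {"twist": [-0.041, -0.041, 0.071], "travel": [11, 0, -6.6], "hand": 0.15}
    - {"twist": [-0.041, -0.041, 0.071], "travel": [10.5, -0.5, -7], "hand": 0.15}
    - {"twist": [-0.041, -0.041, 0.071], "travel": [9.8, -1, -7.5], "hand": 0.15}
    - {"twist": [-0.041, -0.041, 0.071], "travel": [9.5, -1.3, -7.9], "hand": 0.15}
    - {"twist": [-0.041, -0.041, 0.071], "travel": [9.1, -1.7, -8.3], "hand": 0.15}
    - {"twist": [-0.041, -0.041, 0.07], "travel": [8.5, -1.9, -8.8], "hand": 0.15}
    - {"twist": [-0.041, -0.041, 0.071], "travel": [8.1, -2.2, -9.2], "hand": 0.15}
    - {"twist": [-0.041, -0.041, 0.07], "travel": [7.5, -2.3, -9.7], "hand": 0.15}
    - {"twist": [-0.041, -0.041, 0.071], "travel": [6.9, -2.4, -10], "hand": 0.15}
    - {"twist": [-0.041, -0.041, 0.07], "travel": [6.4, -2.5, -10.4], "hand": 0.15}

```text
t: 28.65
eef_pos: [0.5987, 0.2567, 0.1759]
ee_rot: [149.7, 12.5, 85.7]
wrist_force: [0.1, 1.3, -1.0]
grip_width: 0.0498
grip_force: 0.0
```

Emit:
apply_moves:
  plan:
    - {"twist": [-0.041, -0.041, 0.07], "travel": [5.7, -2.4, -10.7], "hand": 0.15}
    - {"twist": [-0.041, -0.041, 0.071], "travel": [5.2, -2.4, -11.1], "hand": 0.15}
    - {"twist": [-0.04, -0.041, 0.07], "travel": [4.5, -2.3, -11.3], "hand": 0.15}
    - {"twist": [-0.04, -0.041, 0.071], "travel": [3.8, -2.1, -11.6], "hand": 0.15}
    - {"twist": [-0.041, -0.041, 0.071], "travel": [3.3, -1.9, -11.9], "hand": 0.15}
    - {"twist": [-0.041, -0.041, 0.07], "travel": [2.7, -1.6, -12], "hand": 0.15}
    - {"twist": [-0.04, -0.041, 0.071], "travel": [2, -1.3, -12.2], "hand": 0.15}
    - {"twist": [-0.04, -0.04, 0.07], "travel": [1.5, -0.9, -12.3], "hand": 0.15}
    - {"twist": [-0.04, -0.04, 0.07], "travel": [0.9, -0.5, -12.4], "hand": 0.15}
    - {"twist": [-0.04, -0.04, 0.07], "travel": [0.4, 0, -12.4], "hand": 0.15}
    - {"twist": [0, 0, 0], "travel": [0, 0, 0], "hand": 0.15}
    - {"twist": [0, 0, 0], "travel": [0, 0, 0], "hand": 0.15}

```text
t: 29.65
eef_pos: [0.5297, 0.3361, 0.2399]
ee_rot: [120.1, 0.1, 41.4]
wrist_force: [-0.0, -0.2, -0.3]
grip_width: 0.05
grip_force: 0.0
```

```bash
python3 -c "
from h import *
show();T=tilt(30,1)
t=bot.get_image('top');cv2.imwrite('pics/t16.png',t)
for b in blobs(t,(65,35,140),(95,130,255),(200,165,400,340),40):print(np.round(b[0],1),b[1],toS(plane('top',b[2],.063)).round(3)[:,:2].tolist())
s=rows([-.12,.101,.0717],T)"
```

```text
t 29.65 S [-0.1199  0.1011  0.2399] z [ 0.865  0.003 -0.502] y [0.501 0.005 0.865] F [-0.  -0.2 -0.3] w 0.05 gf 0.0 q [-103.   56.   73.  103.    9.   55.  -96.]
[301.3 242.1] 1693.0 [[0.019, 0.027], [0.14, 0.028], [0.139, -0.063], [0.019, -0.062]]
[238.6 231.5] 337.0 [[-0.042, 0.145], [-0.012, 0.147], [-0.008, 0.06], [-0.039, 0.059]]
5 rows
[{"twist": [-0.0, -0.0, 0.001], "travel": [0.3, -29.3, 16.6]}, {"twist": [-0.0, -0.0, 0.001], "travel": [0.3, -29.3, 16.7]}, {"twist": [-0.001, -0.0, 0.0], "travel": [0.2, -29.3, 16.6]}, {"twist": [-0.0, -0.0, 0.001], "travel": [0.3, -29.4, 16.6]}, {"twist": [-0.001, -0.001, 0.0], "travel": [0.2, -29.3, 16.6]}]
```

Emit:
apply_moves:
  plan:
    - {"twist": [0, 0, 0], "travel": [0.4, -29.3, 16.6], "hand": 0.15}
    - {"twist": [0, 0, 0.001], "travel": [0.4, -29.3, 16.6], "hand": 0.15}
    - {"twist": [0, 0, 0.001], "travel": [0.4, -29.3, 16.6], "hand": 0.15}
    - {"twist": [0, 0, 0], "travel": [0.4, -29.3, 16.6], "hand": 0.15}
    - {"twist": [0, 0, 0.001], "travel": [0.4, -29.3, 16.6], "hand": 0.15}
    - {"twist": [0, 0, 0], "travel": [0, 0, 0], "hand": 0.15}
    - {"twist": [0, 0, 0], "travel": [0, 0, 0], "hand": 0.15}

```text
t: 30.28
eef_pos: [0.53, 0.3354, 0.072]
ee_rot: [120.0, 0.1, 41.0]
wrist_force: [0.7, 0.7, -0.3]
grip_width: 0.0498
grip_force: 0.0
```

```bash
python3 -c "
from h import *
show();T=tilt(30,1)
s=rows([-.018,.102,.0717],T,n=5);s=rows([-.0135,.102,.1127],T,n=9,start=s)"
```

```text
t 30.28 S [-0.1191  0.1008  0.072 ] z [ 0.866 -0.002 -0.5  ] y [0.5   0.001 0.866] F [ 0.7  0.7 -0.3] w 0.0498 gf 0.0 q [ -99.   68.   63.  105.    3.   46. -104.]
5 rows
[{"twist": [0.0, 0.0, 0.0], "travel": [0.3, 10.1, 17.5]}, {"twist": [0.0, 0.0, 0.0], "travel": [0.2, 10.0, 17.6]}, {"twist": [0.0, 0.001, 0.0], "travel": [0.3, 10.1, 17.5]}, {"twist": [0.0, 0.0, 0.0], "travel": [0.2, 10.1, 17.5]}, {"twist": [0.0, 0.001, 0.001], "travel": [0.3, 10.0, 17.6]}]
9 rows
[{"twist": [0.0, -0.0, -0.0], "travel": [0.0, 4.2, -1.8]}, {"twist": [0.0, -0.0, -0.0], "travel": [0.0, 4.2, -1.9]}, {"twist": [0.0, -0.0, -0.0], "travel": [0.0, 4.2, -1.8]}, {"twist": [0.0, -0.0, -0.0], "travel": [0.0, 4.2, -1.9]}, {"twist": [0.0, -0.0, -0.0], "travel": [0.0, 4.2, -1.8]}, {"twist": [0.0, -0.0, -0.0], "travel": [0.0, 4.2, -1.9]}, {"twist": [0.0, -0.0, -0.0], "travel": [0.0, 4.2, -1.8]}, {"twist": [0.0, -0.0, -0.0], "travel": [0.0, 4.2, -1.9]}, {"twist": [0.0, -0.0, -0.0], "travel": [0.0, 4.2, -1.8]}]
```

Emit:
apply_moves:
  plan:
    - {"twist": [0, 0, 0], "travel": [0.3, 10.1, 17.5], "hand": 0.15}
    - {"twist": [0, 0, 0], "travel": [0.3, 10.1, 17.5], "hand": 0.15}
    - {"twist": [0, 0, 0], "travel": [0.3, 10.1, 17.5], "hand": 0.15}
    - {"twist": [0, 0, 0], "travel": [0.3, 10.1, 17.5], "hand": 0.15}
    - {"twist": [0, 0, 0], "travel": [0.3, 10.1, 17.5], "hand": 0.15}
    - {"twist": [0, 0, 0], "travel": [0, 0, 0], "hand": 0.15}
    - {"twist": [0, 0, 0], "travel": [0, 0, 0], "hand": 0.15}

```text
t: 30.87
eef_pos: [0.5985, 0.2606, 0.0747]
ee_rot: [120.1, -0.3, 40.9]
wrist_force: [0.2, -0.5, 0.0]
grip_width: 0.0502
grip_force: 0.0
```

Emit:
apply_moves:
  plan:
    - {"twist": [0, 0, 0], "travel": [0, 4.2, -1.8], "hand": 0.15}
    - {"twist": [0, 0, 0], "travel": [0, 4.2, -1.8], "hand": 0.15}
    - {"twist": [0, 0, 0], "travel": [0, 4.2, -1.8], "hand": 0.15}
    - {"twist": [0, 0, 0], "travel": [0, 4.2, -1.8], "hand": 0.15}
    - {"twist": [0, 0, 0], "travel": [0, 4.2, -1.8], "hand": 0.15}
    - {"twist": [0, 0, 0], "travel": [0, 4.2, -1.8], "hand": 0.15}
    - {"twist": [0, 0, 0], "travel": [0, 4.2, -1.8], "hand": 0.15}
    - {"twist": [0, 0, 0], "travel": [0, 4.2, -1.8], "hand": 0.15}
    - {"twist": [0, 0, 0], "travel": [0, 4.2, -1.8], "hand": 0.15}
    - {"twist": [0, 0, 0], "travel": [0, 0, 0], "hand": 0.15}
    - {"twist": [0, 0, 0], "travel": [0, 0, 0], "hand": 0.15}

```text
t: 31.78
eef_pos: [0.6007, 0.2583, 0.1125]
ee_rot: [120.1, -0.1, 41.1]
wrist_force: [-0.2, 1.3, -1.1]
grip_width: 0.0498
grip_force: 0.3
```

```bash
python3 -c "
from h import *
show()
cv2.imwrite('pics/s17.png',np.hstack([cv2.resize(bot.get_image('scene')[200:320,300:420],(400,400)),cv2.resize(bot.get_image('wrist'),(400,400))]))
"
```

```text
t 31.78 S [-0.0145  0.1035  0.1125] z [ 0.865  0.001 -0.501] y [ 0.501 -0.001  0.865] F [-0.2  1.3 -1.1] w 0.0498 gf 0.3 q [-92.  65.  66. 107.   6.  38. -99.]
```

View pics/s17.png

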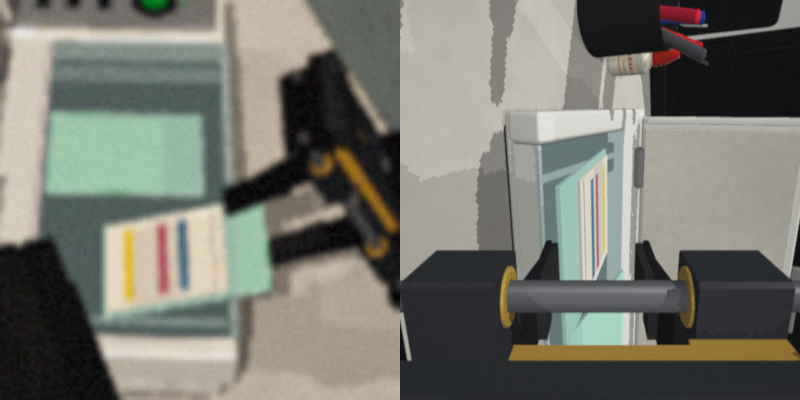

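Plate_c rests tilted on the lower finger (left crop (185,262)), with plate_a coat down on the glass (125,155). I've now viewed 16 pictures, over the limit of 14, so I'll work by numbers only from here. Closing, lifting and turning.

Emit:
apply_moves:
  grip_force: 25
  plan:
    - {"twist": [0, 0, 0], "travel": [0, 0, 0], "hand": 0.0}
    - {"twist": [0, 0, 0], "travel": [0, 0, 0], "hand": -0.15}
    - {"twist": [0, 0, 0], "travel": [0, 0, 0], "hand": -0.3}
    - {"twist": [0, 0, 0], "travel": [0, 0, 0], "hand": -0.45}
    - {"twist": [0, 0, 0], "travel": [0, 0, 0], "hand": -0.6}
    - {"twist": [0, 0, 0], "travel": [0, 0, 0], "hand": -0.75}
    - {"twist": [0, 0, 0], "travel": [0, 0, 0], "hand": -0.85}
    - {"twist": [0, 0, 0], "travel": [0, 0, 0], "hand": -1}
    - {"twist": [0, 0, 0], "travel": [0, 0, 0], "hand": -1}
    - {"twist": [0, 0, 0], "travel": [0, 0, 0], "hand": -1}
    - {"twist": [0, 0, 0], "travel": [0, 0, 0], "hand": -1}

```text
t: 32.8
eef_pos: [0.6008, 0.2583, 0.1125]
ee_rot: [120.0, -0.1, 41.1]
wrist_force: [-0.4, 0.4, -0.2]
grip_width: 0.0035
grip_force: 24.8
```

Emit:
apply_moves:
  plan:
    - {"twist": [0, 0, 0], "travel": [0, 15, -15], "hand": -1}
    - {"twist": [0, 0, 0], "travel": [0, 25, -25], "hand": -1}
    - {"twist": [0, 0, 0], "travel": [0, 28, -28], "hand": -1}
    - {"twist": [0, 0, 0], "travel": [0, 25, -25], "hand": -1}
    - {"twist": [0, 0, 0], "travel": [0, 0, 0], "hand": -1}

```text
t: 33.22
eef_pos: [0.5803, 0.2859, 0.2463]
ee_rot: [120.1, -0.6, 41.3]
wrist_force: [0.5, 0.0, -1.0]
grip_width: 0.0036
grip_force: 25.0
```

```bash
python3 -c "
from h import *
show()"
```

```text
t 33.22 S [-0.0487  0.1062  0.2463] z [ 0.865  0.008 -0.501] y [ 0.501 -0.008  0.865] F [ 0.5  0.  -1. ] w 0.0036 gf 25.0 q [-97.  53.  72. 104.  13.  49. -96.]
```

Emit:
apply_moves:
  plan:
    - {"twist": [0, 0, -0.06], "travel": [0, 0, 0], "hand": -1}
    - {"twist": [0, 0, -0.12], "travel": [0, 0, 0], "hand": -1}
    - {"twist": [0, 0, -0.12], "travel": [0, 0, 0], "hand": -1}
    - {"twist": [0, 0, -0.12], "travel": [0, 0, 0], "hand": -1}
    - {"twist": [0, 0, -0.12], "travel": [0, 0, 0], "hand": -1}
    - {"twist": [0, 0, -0.12], "travel": [0, 0, 0], "hand": -1}
    - {"twist": [0, 0, -0.12], "travel": [0, 0, 0], "hand": -1}
    - {"twist": [0, 0, -0.12], "travel": [0, 0, 0], "hand": -1}
    - {"twist": [0, 0, -0.12], "travel": [0, 0, 0], "hand": -1}
    - {"twist": [0, 0, -0.12], "travel": [0, 0, 0], "hand": -1}
    - {"twist": [0, 0, -0.12], "travel": [0, 0, 0], "hand": -1}
    - {"twist": [0, 0, -0.12], "travel": [0, 0, 0], "hand": -1}

```text
t: 34.22
eef_pos: [0.5779, 0.2832, 0.2384]
ee_rot: [162.4, 58.2, 110.6]
wrist_force: [-0.1, -0.8, -1.0]
grip_width: 0.0037
grip_force: 25.0
```

Emit:
apply_moves:
  plan:
    - {"twist": [0, 0, -0.12], "travel": [0, 0, 0], "hand": -1}
    - {"twist": [0, 0, -0.12], "travel": [0, 0, 0], "hand": -1}
    - {"twist": [0, 0, -0.12], "travel": [0, 0, 0], "hand": -1}
    - {"twist": [0, 0, -0.12], "travel": [0, 0, 0], "hand": -1}
    - {"twist": [0, 0, -0.12], "travel": [0, 0, 0], "hand": -1}
    - {"twist": [0, 0, -0.12], "travel": [0, 0, 0], "hand": -1}
    - {"twist": [0, 0, -0.12], "travel": [0, 0, 0], "hand": -1}
    - {"twist": [0, 0, -0.12], "travel": [0, 0, 0], "hand": -1}
    - {"twist": [0, 0, -0.12], "travel": [0, 0, 0], "hand": -1}
    - {"twist": [0, 0, -0.12], "travel": [0, 0, 0], "hand": -1}
    - {"twist": [0, 0, -0.12], "travel": [0, 0, 0], "hand": -1}
    - {"twist": [0, 0, -0.12], "travel": [0, 0, 0], "hand": -1}

```text
t: 35.22
eef_pos: [0.5779, 0.2832, 0.2383]
ee_rot: [-121.4, 15.6, -148.3]
wrist_force: [-0.3, 0.2, -2.3]
grip_width: 0.0034
grip_force: 25.2
```

Emit:
apply_moves:
  plan:
    - {"twist": [0, 0, -0.12], "travel": [0, 0, 0], "hand": -1}
    - {"twist": [0, 0, -0.12], "travel": [0, 0, 0], "hand": -1}
    - {"twist": [0, 0, -0.08], "travel": [0, 0, 0], "hand": -1}
    - {"twist": [0, 0, 0], "travel": [0, 0, 0], "hand": -1}
    - {"twist": [0, 0, 0], "travel": [0, 0, 0], "hand": -1}

```text
t: 35.63
eef_pos: [0.5781, 0.2832, 0.2386]
ee_rot: [-120.1, 0.2, -139.1]
wrist_force: [-0.1, -0.3, -1.6]
grip_width: 0.0032
grip_force: 25.2
```

```bash
python3 -c "
from h import *
show();T=tilt(30,-1)
s=rows([-.017,.101,.155],T);s=rows([-.0145,.101,.120],T,start=s,n=4)
t=bot.get_image('top')
for b in blobs(t,(65,35,140),(95,130,255),(200,150,400,340),40):print(np.round(b[0],1),b[1],toS(plane('top',b[2],.063)).round(3)[:,:2].tolist())
"
```

```text
t 35.63 S [-0.0481  0.1028  0.2386] z [ 0.865 -0.    -0.502] y [-0.502  0.004 -0.865] F [-0.1 -0.3 -1.6] w 0.0032 gf 25.2 q [-76.  34.  31. 103.  48.  66.  55.]
3 rows
[{"twist": [0.001, -0.0, -0.001], "travel": [0.7, 18.9, 23.0]}, {"twist": [0.0, -0.0, -0.002], "travel": [0.6, 18.9, 22.9]}, {"twist": [0.001, -0.0, -0.001], "travel": [0.6, 19.0, 22.9]}]
4 rows
[{"twist": [-0.0, -0.0, -0.0], "travel": [0.0, 7.3, 4.9]}, {"twist": [-0.0, -0.0, -0.0], "travel": [0.0, 7.2, 4.9]}, {"twist": [-0.0, -0.0, -0.0], "travel": [0.0, 7.3, 5.0]}, {"twist": [-0.0, -0.0, -0.0], "travel": [0.0, 7.2, 4.9]}]
[301.2 242.1] 1705.0 [[0.018, 0.028], [0.14, 0.028], [0.139, -0.063], [0.018, -0.063]]
[237.3 213.9] 1673.0 [[-0.057, 0.2], [0.072, 0.179], [0.055, 0.082], [-0.072, 0.103]]
```

Emit:
apply_moves:
  plan:
    - {"twist": [0, 0, -0.002], "travel": [0.6, 18.9, 23], "hand": -1}
    - {"twist": [0, 0, -0.002], "travel": [0.6, 18.9, 23], "hand": -1}
    - {"twist": [0, 0, 0], "travel": [0.6, 18.9, 23], "hand": -1}
    - {"twist": [0, 0, 0], "travel": [0, 7.3, 4.9], "hand": -1}
    - {"twist": [0, 0, 0], "travel": [0, 7.3, 4.9], "hand": -1}
    - {"twist": [0, 0, 0], "travel": [0, 7.3, 4.9], "hand": -1}
    - {"twist": [0, 0, 0], "travel": [0, 7.3, 4.9], "hand": -1}
    - {"twist": [0, 0, 0], "travel": [0, 0, 0], "hand": -1}
    - {"twist": [0, 0, 0], "travel": [0, 0, 0], "hand": -1}

```text
t: 36.43
eef_pos: [0.5994, 0.258, 0.1212]
ee_rot: [-120.0, -0.0, -138.8]
wrist_force: [0.5, -1.2, -0.2]
grip_width: 0.0036
grip_force: 25.0
```

Emit:
apply_moves:
  plan:
    - {"twist": [0, 0, 0], "travel": [0, 1.7, 1], "hand": -1}
    - {"twist": [0, 0, 0], "travel": [0, 0, 0], "hand": -1}
    - {"twist": [0, 0, 0], "travel": [0, 0, 0], "hand": -1}

```text
t: 36.68
eef_pos: [0.5993, 0.2577, 0.1193]
ee_rot: [-120.1, 0.0, -138.8]
wrist_force: [0.9, 0.2, -0.3]
grip_width: 0.0034
grip_force: 25.0
```

Emit:
apply_moves:
  plan:
    - {"twist": [0, 0, 0], "travel": [0, 1.7, 1], "hand": -1}
    - {"twist": [0, 0, 0], "travel": [0, 0, 0], "hand": -1}
    - {"twist": [0, 0, 0], "travel": [0, 0, 0], "hand": -1}

```text
t: 36.93
eef_pos: [0.5992, 0.2575, 0.1168]
ee_rot: [-120.1, -0.1, -138.8]
wrist_force: [-1.1, 1.2, 0.6]
grip_width: 0.0033
grip_force: 25.2
```

Emit:
apply_moves:
  plan:
    - {"twist": [0, 0, 0], "travel": [0, 1.3, 0.75], "hand": -1}
    - {"twist": [0, 0, 0], "travel": [0, 0, 0], "hand": -1}
    - {"twist": [0, 0, 0], "travel": [0, 0, 0], "hand": -1}

```text
t: 37.18
eef_pos: [0.5991, 0.2573, 0.1152]
ee_rot: [-120.1, -0.1, -138.8]
wrist_force: [0.2, 0.5, -0.3]
grip_width: 0.0034
grip_force: 25.3
```

Emit:
apply_moves:
  plan:
    - {"twist": [0, 0, 0], "travel": [0, 1.3, 0.75], "hand": -1}
    - {"twist": [0, 0, 0], "travel": [0, 0, 0], "hand": -1}
    - {"twist": [0, 0, 0], "travel": [0, 0, 0], "hand": -1}

```text
t: 37.43
eef_pos: [0.5991, 0.2573, 0.1136]
ee_rot: [-120.0, -0.1, -138.8]
wrist_force: [-0.5, 0.5, 0.9]
grip_width: 0.0035
grip_force: 25.5
```

Emit:
apply_moves:
  plan:
    - {"twist": [0, 0, 0], "travel": [0, 1.3, 0.75], "hand": -1}
    - {"twist": [0, 0, 0], "travel": [0, 0, 0], "hand": -1}
    - {"twist": [0, 0, 0], "travel": [0, 0, 0], "hand": -1}

```text
t: 37.68
eef_pos: [0.5992, 0.2572, 0.1122]
ee_rot: [-120.0, -0.1, -138.8]
wrist_force: [-0.3, 0.7, 0.8]
grip_width: 0.0034
grip_force: 25.6
```

Emit:
apply_moves:
  plan:
    - {"twist": [0, 0, 0], "travel": [0, 0.9, 0.5], "hand": -1}
    - {"twist": [0, 0, 0], "travel": [0, 0, 0], "hand": -1}
    - {"twist": [0, 0, 0], "travel": [0, 0, 0], "hand": -1}

```text
t: 37.93
eef_pos: [0.5991, 0.2573, 0.1111]
ee_rot: [-120.1, -0.1, -138.8]
wrist_force: [-0.5, 1.0, 1.3]
grip_width: 0.0036
grip_force: 25.8
```

```bash
python3 -c "
from h import *
show()
t=bot.get_image('top')
for b in blobs(t,(65,35,140),(95,130,255),(200,150,400,340),40):print(np.round(b[0],1),b[1],toS(plane('top',b[2],.085)).round(3)[:,:2].tolist())
"
```

```text
t 37.93 S [-0.0148  0.1016  0.1111] z [ 0.866  0.001 -0.501] y [-0.501 -0.002 -0.866] F [-0.5  1.   1.3] w 0.0036 gf 25.8 q [-72.  45.  30. 107.  50.  54.  45.]
[301.2 242.1] 1697.0 [[0.019, 0.024], [0.139, 0.025], [0.138, -0.065], [0.019, -0.064]]
[258.3 211.8] 1497.5 [[-0.01, 0.155], [0.105, 0.145], [0.096, 0.056], [-0.018, 0.066]]
```

Emit:
apply_moves:
  plan:
    - {"twist": [0, 0, 0], "travel": [0, 0, 0], "hand": -0.85}
    - {"twist": [0, 0, 0], "travel": [0, 0.3, -0.5], "hand": -0.7}
    - {"twist": [0, 0, 0], "travel": [0, 0.3, -0.5], "hand": -0.55}
    - {"twist": [0, 0, 0], "travel": [0, 0, 0], "hand": -0.4}
    - {"twist": [0, 0, 0], "travel": [0, 0, 0], "hand": -0.25}
    - {"twist": [0, 0, 0], "travel": [0, 0, 0], "hand": -0.1}
    - {"twist": [0, 0, 0], "travel": [0, 0, 0], "hand": 0.05}
    - {"twist": [0, 0, 0], "travel": [0, 0, 0], "hand": 0.15}
    - {"twist": [0, 0, 0], "travel": [0, 0, 0], "hand": 0.15}

```text
t: 38.73
eef_pos: [0.5983, 0.2582, 0.1111]
ee_rot: [-120.1, -0.1, -138.8]
wrist_force: [0.9, -0.4, 0.2]
grip_width: 0.0476
grip_force: 0.3
```

Emit:
apply_moves:
  plan:
    - {"twist": [0, 0, 0], "travel": [0, 4.8, 2], "hand": 0.15}
    - {"twist": [0, 0, 0], "travel": [0, 4.8, 2], "hand": 0.15}
    - {"twist": [0, 0, 0], "travel": [0, 4.8, 2], "hand": 0.15}
    - {"twist": [0, 0, 0], "travel": [0, 4.8, 2], "hand": 0.15}
    - {"twist": [0, 0, 0], "travel": [0, 4.8, 2], "hand": 0.15}
    - {"twist": [0, 0, 0], "travel": [0, 4.8, 2], "hand": 0.15}
    - {"twist": [0, 0, 0], "travel": [0, 4.8, 2], "hand": 0.15}
    - {"twist": [0, 0, 0], "travel": [0, 4.8, 2], "hand": 0.15}
    - {"twist": [0, 0, 0], "travel": [0, 0, 0], "hand": 0.15}
    - {"twist": [0, 0, 0], "travel": [0, 0, 0], "hand": 0.15}

```text
t: 39.57
eef_pos: [0.5947, 0.2621, 0.0696]
ee_rot: [-120.0, -0.1, -138.8]
wrist_force: [-0.8, -0.1, -0.0]
grip_width: 0.0501
grip_force: 0.0
```

```bash
python3 -c "
from h import *
show()
t=bot.get_image('top')
for b in blobs(t,(65,35,140),(95,130,255),(200,150,400,340),40):print(np.round(b[0],1),b[1],toS(plane('top',b[2],.063)).round(3)[:,:2].tolist())
"
```

```text
t 39.57 S [-0.0214  0.1014  0.0696] z [ 0.866  0.001 -0.501] y [-0.501 -0.002 -0.866] F [-0.8 -0.1 -0. ] w 0.0501 gf 0.0 q [-72.  49.  29. 107.  50.  52.  41.]
[301.2 242.1] 1703.0 [[0.018, 0.028], [0.14, 0.028], [0.139, -0.063], [0.019, -0.063]]
[258.4 214.1] 1550.5 [[-0.023, 0.153], [0.1, 0.151], [0.097, 0.059], [-0.025, 0.061]]
```

Emit:
apply_moves:
  plan:
    - {"twist": [0, 0, 0], "travel": [0, 5, -8.7], "hand": 0.15}
    - {"twist": [0, 0, 0], "travel": [0, 10, -17.3], "hand": 0.15}
    - {"twist": [0, 0, 0], "travel": [0, 15, -26], "hand": 0.15}
    - {"twist": [0, 0, 0], "travel": [0, 15, -26], "hand": 0.15}
    - {"twist": [0, 0, 0], "travel": [0, -34, -20], "hand": 0.15}
    - {"twist": [0, 0, 0], "travel": [0, -34, -20], "hand": 0.15}
    - {"twist": [0, 0, 0], "travel": [0, -34, -20], "hand": 0.15}
    - {"twist": [0, 0, 0], "travel": [0, 0, 0], "hand": 0.15}
    - {"twist": [-0.054, 0.054, 0.094], "travel": [0, 1.5, 2.5], "hand": 0.15}
    - {"twist": [-0.054, 0.054, 0.094], "travel": [0, 1.4, 2.6], "hand": 0.15}
    - {"twist": [-0.054, 0.054, 0.094], "travel": [0, 1.3, 2.6], "hand": 0.15}
    - {"twist": [-0.054, 0.054, 0.094], "travel": [0, 1.1, 2.6], "hand": 0.15}

```text
t: 40.62
eef_pos: [0.5379, 0.328, 0.1781]
ee_rot: [-134.9, 9.8, -162.0]
wrist_force: [0.2, -0.2, -0.6]
grip_width: 0.05
grip_force: 0.0
```

Emit:
apply_moves:
  plan:
    - {"twist": [-0.054, 0.054, 0.094], "travel": [0, 0.9, 2.8], "hand": 0.15}
    - {"twist": [-0.054, 0.054, 0.095], "travel": [-0.2, 0.9, 2.7], "hand": 0.15}
    - {"twist": [-0.054, 0.054, 0.094], "travel": [-0.2, 0.7, 2.8], "hand": 0.15}
    - {"twist": [-0.054, 0.055, 0.095], "travel": [-0.3, 0.5, 2.8], "hand": 0.15}
    - {"twist": [-0.054, 0.054, 0.094], "travel": [-0.4, 0.5, 2.9], "hand": 0.15}
    - {"twist": [-0.054, 0.055, 0.095], "travel": [-0.5, 0.3, 2.8], "hand": 0.15}
    - {"twist": [-0.054, 0.054, 0.094], "travel": [-0.7, 0.3, 2.8], "hand": 0.15}
    - {"twist": [-0.054, 0.055, 0.095], "travel": [-0.7, 0, 2.8], "hand": 0.15}
    - {"twist": [-0.054, 0.055, 0.094], "travel": [-1, 0, 2.7], "hand": 0.15}
    - {"twist": [-0.054, 0.054, 0.095], "travel": [-1, 0, 2.7], "hand": 0.15}
    - {"twist": [-0.055, 0.055, 0.094], "travel": [-1.2, 0, 2.6], "hand": 0.15}
    - {"twist": [0, 0, 0], "travel": [0, 0, 0], "hand": 0.15}

```text
t: 41.62
eef_pos: [0.5486, 0.3102, 0.1507]
ee_rot: [-179.9, 0.1, 130.6]
wrist_force: [0.1, -1.4, -0.4]
grip_width: 0.0498
grip_force: 0.0
```

```bash
python3 -c "
from h import *
show()
t=bot.get_image('top')
for b in blobs(t,(65,35,140),(95,130,255),(200,150,400,340),40):print(np.round(b[0],1),b[1],toS(plane('top',b[2],.063)).round(3)[:,:2].tolist())
T=orient([0,0,-1],[0,1,0]);s=rows([-.055,.103,.09],T);s=rows([-.055,.103,.069],T,start=s)
"
```

```text
t 41.62 S [-0.0879  0.0983  0.1507] z [ 0.002 -0.002 -1.   ] y [ 0.009  1.    -0.002] F [ 0.1 -1.4 -0.4] w 0.0498 gf 0.0 q [-53.  29.  27. 100. -15.  55.  21.]
[301.2 242.1] 1696.5 [[0.018, 0.027], [0.14, 0.028], [0.139, -0.063], [0.018, -0.063]]
[257.4 214.7] 1640.0 [[-0.022, 0.152], [0.1, 0.15], [0.098, 0.059], [-0.024, 0.061]]
2 rows
[{"twist": [-0.002, 0.001, -0.001], "travel": [-17.3, 1.9, 30.4]}, {"twist": [-0.001, 0.002, -0.002], "travel": [-17.3, 1.9, 30.4]}]
1 rows
[{"twist": [-0.0, -0.0, 0.0], "travel": [-0.1, -0.0, 21.0]}]
```

Emit:
apply_moves:
  plan:
    - {"twist": [-0.002, 0.001, -0.002], "travel": [-17.3, 1.9, 30.4], "hand": 0.15}
    - {"twist": [-0.001, 0.002, -0.002], "travel": [-17.3, 1.9, 30.4], "hand": 0.15}
    - {"twist": [0, 0, 0], "travel": [0, 0, 14], "hand": 0.15}
    - {"twist": [0, 0, 0], "travel": [0, 0, 7], "hand": 0.15}
    - {"twist": [0, 0, 0], "travel": [0, 0, 0], "hand": 0.15}
    - {"twist": [0, 0, 0], "travel": [0, 0, 0], "hand": 0.15}

```text
t: 42.17
eef_pos: [0.5731, 0.2934, 0.0687]
ee_rot: [179.9, -0.1, 131.5]
wrist_force: [-0.1, -0.4, 1.1]
grip_width: 0.0505
grip_force: 0.0
```

```bash
python3 -c "
from h import *
show()
rows([.0055,.103,.069],orient([0,0,-1],[0,1,0]),n=12)
"
```

```text
t 42.17 S [-0.0592  0.1057  0.0687] z [-0.002  0.001 -1.   ] y [-0.007  1.     0.001] F [-0.1 -0.4  1.1] w 0.0505 gf 0.0 q [-48.  35.  24. 102. -19.  47.  27.]
12 rows
[{"twist": [0.0, -0.0, 0.001], "travel": [-5.4, -0.3, -0.0]}, {"twist": [0.0, -0.0, 0.001], "travel": [-5.4, -0.2, -0.1]}, {"twist": [0.0, -0.0, 0.001], "travel": [-5.4, -0.3, -0.0]}, {"twist": [0.0, -0.0, 0.0], "travel": [-5.4, -0.2, -0.0]}, {"twist": [0.0, -0.0, 0.001], "travel": [-5.3, -0.3, -0.1]}, {"twist": [0.0, -0.0, 0.0], "travel": [-5.4, -0.2, -0.0]}, {"twist": [0.0, -0.0, 0.001], "travel": [-5.4, -0.3, -0.1]}, {"twist": [0.0, -0.0, 0.0], "travel": [-5.4, -0.2, 0.0]}, {"twist": [0.0, -0.0, 0.001], "travel": [-5.4, -0.2, -0.0]}, {"twist": [0.0, -0.001, 0.0], "travel": [-5.4, -0.3, -0.1]}, {"twist": [0.001, -0.0, 0.001], "travel": [-5.4, -0.2, -0.0]}, {"twist": [0.0, -0.001, 0.0], "travel": [-5.4, -0.2, -0.0]}]
```

Emit:
apply_moves:
  plan:
    - {"twist": [0, 0, 0.002], "travel": [-5.4, -0.4, 0], "hand": 0.15}
    - {"twist": [0, 0, 0.002], "travel": [-5.4, -0.4, 0], "hand": 0.15}
    - {"twist": [0, 0, 0.002], "travel": [-5.4, -0.4, 0], "hand": 0.15}
    - {"twist": [0, 0, 0.001], "travel": [-5.4, -0.4, 0], "hand": 0.15}
    - {"twist": [0, 0, 0], "travel": [-5.4, -0.4, 0], "hand": 0.15}
    - {"twist": [0, 0, 0], "travel": [0, 0, 0], "hand": 0.15}

```text
t: 42.67
eef_pos: [0.591, 0.2682, 0.0688]
ee_rot: [179.9, -0.0, 130.8]
wrist_force: [-0.1, -0.4, -0.1]
grip_width: 0.0498
grip_force: 0.0
```

Emit:
apply_moves:
  plan:
    - {"twist": [0, 0, 0], "travel": [-4.6, 0, 0], "hand": 0.15}
    - {"twist": [0, 0, 0], "travel": [-4.6, 0, 0], "hand": 0.15}
    - {"twist": [0, 0, 0], "travel": [-4.6, 0, 0], "hand": 0.15}
    - {"twist": [0, 0, 0], "travel": [-4.6, 0, 0], "hand": 0.15}
    - {"twist": [0, 0, 0], "travel": [-4.6, 0, 0], "hand": 0.15}
    - {"twist": [0, 0, 0], "travel": [-4.6, 0, 0], "hand": 0.15}
    - {"twist": [0, 0, 0], "travel": [-4.6, 0, 0], "hand": 0.15}
    - {"twist": [0, 0, 0], "travel": [-4.6, 0, 0], "hand": 0.15}
    - {"twist": [0, 0, 0], "travel": [0, 0, 0], "hand": 0.15}
    - {"twist": [0, 0, 0], "travel": [0, 0, 0], "hand": 0.15}

```text
t: 43.5
eef_pos: [0.6144, 0.2407, 0.0681]
ee_rot: [180.0, -0.0, 130.8]
wrist_force: [-0.6, 0.8, 0.6]
grip_width: 0.0501
grip_force: 0.0
```

Emit:
apply_moves:
  plan:
    - {"twist": [0, 0, 0], "travel": [10, 0, 0], "hand": 0.15}
    - {"twist": [0, 0, 0], "travel": [0, 0, -30], "hand": 0.15}
    - {"twist": [0, 0, 0], "travel": [0, -15, -40], "hand": 0.15}
    - {"twist": [0, 0, 0], "travel": [0, -20, -40], "hand": 0.15}
    - {"twist": [0, 0, 0], "travel": [0, -20, -40], "hand": 0.15}
    - {"twist": [0, 0, 0], "travel": [-10, 0, -40], "hand": 0.15}
    - {"twist": [0, 0, 0], "travel": [-20, 0, -40], "hand": 0.15}
    - {"twist": [0, 0, 0], "travel": [0, 0, 0], "hand": 0.15}
    - {"twist": [0, 0, 0], "travel": [0, 0, 0], "hand": 0.15}
    - {"twist": [0, 0, 0], "travel": [0, 0, 0], "hand": 0.15}

```text
t: 44.33
eef_pos: [0.586, 0.194, 0.2883]
ee_rot: [180.0, -0.1, 130.9]
wrist_force: [0.2, -0.4, -0.1]
grip_width: 0.0504
grip_force: 0.0
```

```bash
python3 -c "
from look import *
look('w20')
t=bot.get_image('top');cv2.imwrite('pics/t20.png',t)
for b in blobs(t,(65,35,140),(95,130,255),(200,150,400,340),40):print(np.round(b[0],1),b[1],toS(plane('top',b[2],.063)).round(3)[:,:2].tolist())
"
```

```text
t 44.33 S [0.0242 0.0501 0.2883] z [-0.002  0.    -1.   ] y [0.003 1.    0.   ] F [ 0.2 -0.4 -0.1] w 0.0504 gf 0.0 q [-45.  20.  31.  93. -11.  69.  29.]
plate front x 0.018 y -0.0634 0.025 mid -0.0192 slope deg 0.1 area 8059.0
plate front x 0.019 y 0.0596 0.1477 mid 0.1037 slope deg -4.0 area 7900.5
[304.1 242.1] 1473.5 [[0.017, 0.027], [0.139, 0.028], [0.139, -0.063], [0.018, -0.063]]
[278.2 198.5] 974.0 [[0.062, 0.151], [0.141, 0.151], [0.14, 0.059], [0.062, 0.059]]
```

Both plates are coat down, straight and on the glass. Next is the lid, so I'll check the clearance behind its free edge (monitor) numerically.

```bash
python3 - <<'E'
from h import *
t=cv2.imread("pics/top0.png");g=cv2.cvtColor(t,cv2.COLOR_BGR2GRAY)
P=bot.camera_params("top")
# lid free edge expected at open angle 1.95 & along it, march outward from the lid top along scanner +x at given z, print grey profile
def pix(ps):
    w=S.apply(ps)+O; c=R.from_euler('xyz',P['attitude'],degrees=True).inv().apply(w-P['origin']);K=P['intrinsics']
    return K[0,0]*c[0]/-c[2]+K[0,2], -K[1,1]*c[1]/-c[2]+K[1,2]
for y in(-.14,-.10,-.05,0,.05):
    for z in(.24,):
        print(y,z,[ (x,int(g[int(round(v)),int(round(u))])) for x in range(180,420,10) for u,v in [pix([x/1000,y,z])]])
E
```

```text
-0.14 0.24 [(180, 100), (190, 102), (200, 97), (210, 93), (220, 96), (230, 129), (240, 181), (250, 160), (260, 159), (270, 161), (280, 163), (290, 159), (300, 159), (310, 162), (320, 26), (330, 3), (340, 0), (350, 10), (360, 5), (370, 1), (380, 0), (390, 3), (400, 13), (410, 9)]
-0.1 0.24 [(180, 95), (190, 95), (200, 96), (210, 95), (220, 95), (230, 133), (240, 173), (250, 40), (260, 49), (270, 45), (280, 39), (290, 44), (300, 43), (310, 13), (320, 3), (330, 0), (340, 3), (350, 2), (360, 0), (370, 7), (380, 1), (390, 0), (400, 0), (410, 18)]
-0.05 0.24 [(180, 98), (190, 97), (200, 96), (210, 99), (220, 92), (230, 136), (240, 164), (250, 46), (260, 41), (270, 42), (280, 38), (290, 19), (300, 2), (310, 14), (320, 5), (330, 7), (340, 6), (350, 10), (360, 10), (370, 8), (380, 0), (390, 17), (400, 32), (410, 34)]
0 0.24 [(180, 98), (190, 90), (200, 92), (210, 94), (220, 95), (230, 108), (240, 107), (250, 34), (260, 39), (270, 32), (280, 16), (290, 0), (300, 0), (310, 11), (320, 2), (330, 4), (340, 14), (350, 8), (360, 6), (370, 5), (380, 6), (390, 35), (400, 38), (410, 137)]
0.05 0.24 [(180, 95), (190, 95), (200, 95), (210, 93), (220, 96), (230, 136), (240, 195), (250, 143), (260, 84), (270, 23), (280, 3), (290, 15), (300, 16), (310, 0), (320, 10), (330, 9), (340, 0), (350, 1), (360, 0), (370, 23), (380, 39), (390, 30), (400, 77), (410, 77)]
```

```bash
python3 - <<'E'
from h import *
im={n:cv2.GaussianBlur(cv2.cvtColor(cv2.imread(f"pics/{n}0.png"),cv2.COLOR_BGR2GRAY),(3,3),0) for n in("top","scene")}
PP={n:bot.camera_params(n) for n in im}
def pix(n,ps):
    P=PP[n];w=S.apply(ps)+O; c=R.from_euler('xyz',P['attitude'],degrees=True).inv().apply(w-P['origin']);K=P['intrinsics']
    return int(round(K[0,0]*c[0]/-c[2]+K[0,2])),int(round(-K[1,1]*c[1]/-c[2]+K[1,2]))
for z in(.24,.30,.36,.42):
  for y in(-.235,-.19,-.14,-.09,-.045):
    r=[]
    for x in range(250,345,10):
        a=[int(im[n][v,u]) for n in im for u,v in [pix(n,[x/1000,y,z])]]
        r.append('#' if max(a)<27 else '.')
    print(z,y,''.join(r))
E
```

```text
0.24 -0.235 ..........
0.24 -0.19 ..........
0.24 -0.14 ..........
0.24 -0.09 ..........
0.24 -0.045 .........#
0.3 -0.235 ..........
0.3 -0.19 ..........
0.3 -0.14 ..........
0.3 -0.09 ..........
0.3 -0.045 ..........
0.36 -0.235 ..........
0.36 -0.19 ..........
0.36 -0.14 ..........
0.36 -0.09 ..........
0.36 -0.045 ..........
0.42 -0.235 ..........
0.42 -0.19 ..........
0.42 -0.14 ..........
0.42 -0.09 ..........
0.42 -0.045 ..........
```

The space behind the lid is clear. Moving behind the lid's free edge with the fingers closed.

```bash
python3 - <<'E'
from h import *
T=orient([0,0,-1],[0,1,0]);s=rows([.03,.0,.36],T);s=rows([.268,-.14,.36],T,start=s);s=rows([.268,-.14,.2396],T,start=s)
E
```

```text
3 rows
[{"twist": [-0.001, -0.001, -0.001], "travel": [-2.1, -16.7, -24.3]}, {"twist": [-0.001, -0.001, -0.0], "travel": [-2.0, -16.7, -24.3]}, {"twist": [-0.0, -0.001, -0.001], "travel": [-2.2, -16.6, -24.3]}]
7 rows
[{"twist": [-0.0, 0.0, 0.0], "travel": [-34.0, -20.0, 0.0]}, {"twist": [-0.0, 0.0, 0.0], "travel": [-34.0, -20.0, 0.0]}, {"twist": [-0.0, 0.0, 0.0], "travel": [-34.0, -20.0, 0.1]}, {"twist": [-0.0, 0.0, 0.0], "travel": [-34.0, -20.0, -0.0]}, {"twist": [-0.0, 0.0, 0.0], "travel": [-33.9, -20.0, -0.0]}, {"twist": [-0.0, 0.0, 0.0], "travel": [-34.0, -20.1, 0.0]}, {"twist": [-0.0, 0.0, 0.0], "travel": [-34.0, -20.0, 0.0]}]
4 rows
[{"twist": [-0.0, 0.0, 0.0], "travel": [0.0, 0.0, 30.1]}, {"twist": [-0.0, 0.0, 0.0], "travel": [0.0, 0.0, 30.1]}, {"twist": [-0.0, 0.0, 0.0], "travel": [0.0, 0.1, 30.1]}, {"twist": [-0.0, 0.0, 0.0], "travel": [0.0, -0.0, 30.1]}]
```

Emit:
apply_moves:
  plan:
    - {"twist": [0, 0, -0.001], "travel": [-2, -16.7, -24.3], "hand": -1}
    - {"twist": [0, 0, -0.001], "travel": [-2, -16.7, -24.3], "hand": -1}
    - {"twist": [0, 0, 0], "travel": [-2, -16.7, -24.3], "hand": -1}
    - {"twist": [0, 0, 0], "travel": [-34, -20, 0], "hand": -1}
    - {"twist": [0, 0, 0], "travel": [-34, -20, 0], "hand": -1}
    - {"twist": [0, 0, 0], "travel": [-34, -20, 0], "hand": -1}
    - {"twist": [0, 0, 0], "travel": [-34, -20, 0], "hand": -1}
    - {"twist": [0, 0, 0], "travel": [-34, -20, 0], "hand": -1}
    - {"twist": [0, 0, 0], "travel": [-34, -20, 0], "hand": -1}
    - {"twist": [0, 0, 0], "travel": [-34, -20, 0], "hand": -1}
    - {"twist": [0, 0, 0], "travel": [0, 0, 0], "hand": -1}
    - {"twist": [0, 0, 0], "travel": [0, 0, 0], "hand": -1}

```text
t: 45.43
eef_pos: [0.6027, -0.118, 0.3597]
ee_rot: [-179.9, -0.1, 130.7]
wrist_force: [0.4, 1.4, -0.4]
grip_width: 0.0005
grip_force: 0.0
```

```bash
python3 - <<'E'
from h import *
show();P=bot.camera_params("wrist");w=bot.get_image("wrist");cv2.imwrite("pics/w21.png",w)
rows([.268,-.14,.2396],orient([0,0,-1],[0,1,0]))
# lid free edge in the wrist picture: grey profile along scanner x at z .246, y -.14 +- 
g=cv2.cvtColor(w,cv2.COLOR_BGR2GRAY);K=P['intrinsics']
for y in(-.16,-.12,-.08):
    o=[]
    for x in range(190,290,6):
        c=R.from_euler('xyz',P['attitude'],degrees=True).inv().apply(S.apply([x/1000,y,.246])+O-P['origin'])
        u,v=int(K[0,0]*c[0]/-c[2]+K[0,2]),int(-K[1,1]*c[1]/-c[2]+K[1,2]);o.append((x,v,int(g[v,u]) if 0<=v<480 and 0<=u<640 else None))
    print(y,o)
E
```

```text
t 45.43 S [ 0.2704 -0.1423  0.3597] z [-0.003 -0.002 -1.   ] y [ 0.007  1.    -0.002] F [ 0.4  1.4 -0.4] w 0.0005 gf 0.0 q [-22.  19.  39.  88. -12.  78.  59.]
4 rows
[{"twist": [-0.0, -0.001, -0.001], "travel": [0.1, 0.1, 30.0]}, {"twist": [-0.0, -0.001, -0.0], "travel": [0.1, 0.1, 30.1]}, {"twist": [-0.001, -0.001, -0.001], "travel": [0.1, 0.1, 30.0]}, {"twist": [-0.0, -0.0, -0.0], "travel": [0.2, 0.0, 30.0]}]
-0.16 [(190, 118, 193), (196, 128, 175), (202, 138, 146), (208, 148, 150), (214, 158, 151), (220, 168, 127), (226, 177, 149), (232, 187, 221), (238, 196, 220), (244, 205, 211), (250, 214, 208), (256, 223, 204), (262, 232, 205), (268, 241, 19), (274, 250, 34), (280, 258, 38), (286, 267, 36)]
-0.12 [(190, 118, 140), (196, 128, 139), (202, 138, 137), (208, 148, 135), (214, 158, 133), (220, 167, 131), (226, 177, 195), (232, 186, 219), (238, 196, 215), (244, 205, 197), (250, 214, 106), (256, 223, 61), (262, 232, 62), (268, 241, 63), (274, 250, 60), (280, 258, 61), (286, 267, 31)]
-0.08 [(190, 117, 139), (196, 127, 134), (202, 137, 133), (208, 147, 132), (214, 157, 131), (220, 167, 134), (226, 177, 208), (232, 186, 222), (238, 195, 219), (244, 205, 60), (250, 214, 66), (256, 223, 64), (262, 232, 62), (268, 241, 57), (274, 249, 44), (280, 258, 45), (286, 266, 16)]
```

Emit:
apply_moves:
  plan:
    - {"twist": [0, 0, 0], "travel": [0, 0, 30], "hand": -1}
    - {"twist": [0, 0, 0], "travel": [0, 0, 30], "hand": -1}
    - {"twist": [0, -0.001, 0], "travel": [0, 0, 30], "hand": -1}
    - {"twist": [0, -0.001, 0], "travel": [0, 0, 20], "hand": -1}
    - {"twist": [0, 0, 0], "travel": [0, 0, 10], "hand": -1}
    - {"twist": [0, 0, 0], "travel": [0, 0, 0], "hand": -1}
    - {"twist": [0, 0, 0], "travel": [0, 0, 0], "hand": -1}

```text
t: 46.07
eef_pos: [0.6039, -0.114, 0.2416]
ee_rot: [179.9, 0.0, 131.1]
wrist_force: [-0.3, -0.9, 0.2]
grip_width: 0.0005
grip_force: 0.0
```

```bash
cat > arc.py <<'E'
from h import *
show()
p=toS(pose()[0])[0]; hx,hz=.182,.066
def tcp(th,r=.175): # front-bottom tip corner on the outer face
    return np.array([hx-r*np.cos(th)+.014*np.sin(th)+.0095, -.14, hz+r*np.sin(th)+.014*np.cos(th)+.008])
th=np.arange(1.80,-.001,-.045);Q=np.array([tcp(a) for a in th]);Q=np.vstack([p,Q])
d=np.diff(Q,axis=0)*1000
for a,x,q in zip(th,d,Q[1:]): print(round(a,3),"tool x",round(-x[0],1),"tool z",round(-x[2],1),"->",q.round(3))
E
python3 arc.py
```

```text
t 46.07 S [ 0.2682 -0.1387  0.2416] z [ 0.001  0.001 -1.   ] y [-0.001  1.     0.001] F [-0.3 -0.9  0.2] w 0.0005 gf 0.0 q [-21.  23.  37.  97. -15.  64.  62.]
1.8 tool x 23.3 tool z 0.3 -> [ 0.245 -0.14   0.241]
1.755 tool x 7.6 tool z -2.2 -> [ 0.237 -0.14   0.243]
1.71 tool x 7.7 tool z -1.9 -> [ 0.23  -0.14   0.245]
1.665 tool x 7.7 tool z -1.5 -> [ 0.222 -0.14   0.247]
1.62 tool x 7.8 tool z -1.2 -> [ 0.214 -0.14   0.248]
1.575 tool x 7.9 tool z -0.8 -> [ 0.206 -0.14   0.249]
1.53 tool x 7.9 tool z -0.5 -> [ 0.198 -0.14   0.249]
1.485 tool x 7.9 tool z -0.1 -> [ 0.19 -0.14  0.25]
1.44 tool x 7.9 tool z 0.2 -> [ 0.183 -0.14   0.249]
1.395 tool x 7.9 tool z 0.6 -> [ 0.175 -0.14   0.249]
1.35 tool x 7.8 tool z 0.9 -> [ 0.167 -0.14   0.248]
1.305 tool x 7.8 tool z 1.3 -> [ 0.159 -0.14   0.247]
1.26 tool x 7.7 tool z 1.6 -> [ 0.151 -0.14   0.245]
1.215 tool x 7.6 tool z 2.0 -> [ 0.144 -0.14   0.243]
1.17 tool x 7.6 tool z 2.3 -> [ 0.136 -0.14   0.241]
1.125 tool x 7.4 tool z 2.7 -> [ 0.129 -0.14   0.238]
1.08 tool x 7.3 tool z 3.0 -> [ 0.121 -0.14   0.235]
1.035 tool x 7.2 tool z 3.3
[... 554 characters left out ...]
0.182]
0.54 tool x 4.7 tool z 6.3 -> [ 0.049 -0.14   0.176]
0.495 tool x 4.4 tool z 6.5 -> [ 0.044 -0.14   0.169]
0.45 tool x 4.1 tool z 6.7 -> [ 0.04  -0.14   0.163]
0.405 tool x 3.8 tool z 6.9 -> [ 0.036 -0.14   0.156]
0.36 tool x 3.5 tool z 7.1 -> [ 0.033 -0.14   0.149]
0.315 tool x 3.2 tool z 7.2 -> [ 0.029 -0.14   0.142]
0.27 tool x 2.9 tool z 7.4 -> [ 0.027 -0.14   0.134]
0.225 tool x 2.5 tool z 7.5 -> [ 0.024 -0.14   0.127]
0.18 tool x 2.2 tool z 7.6 -> [ 0.022 -0.14   0.119]
0.135 tool x 1.9 tool z 7.7 -> [ 0.02  -0.14   0.111]
0.09 tool x 1.5 tool z 7.8 -> [ 0.018 -0.14   0.104]
0.045 tool x 1.2 tool z 7.8 -> [ 0.017 -0.14   0.096]
0.0 tool x 0.8 tool z 7.9 -> [ 0.017 -0.14   0.088]
```

Emit:
apply_moves:
  plan:
    - {"twist": [0, 0, 0], "travel": [6, 0, 0], "hand": -1}
    - {"twist": [0, 0, 0], "travel": [6, 0, 0], "hand": -1}
    - {"twist": [0, 0, 0], "travel": [6, 0, 0], "hand": -1}
    - {"twist": [0, 0, 0], "travel": [5.3, 0, 0], "hand": -1}
    - {"twist": [0, 0, 0], "travel": [7.6, 0, -2.2], "hand": -1}
    - {"twist": [0, 0, 0], "travel": [7.7, 0, -1.9], "hand": -1}
    - {"twist": [0, 0, 0], "travel": [7.7, 0, -1.5], "hand": -1}
    - {"twist": [0, 0, 0], "travel": [7.8, 0, -1.2], "hand": -1}

```text
t: 46.73
eef_pos: [0.5682, -0.0745, 0.2492]
ee_rot: [179.9, 0.2, 131.0]
wrist_force: [2.3, -2.0, 2.7]
grip_width: 0.0003
grip_force: 1.9
```

```bash
python3 arc.py | head -1
```

```text
t 46.73 S [ 0.215  -0.1397  0.2492] z [ 0.003  0.002 -1.   ] y [0.002 1.    0.002] F [ 2.3 -2.   2.7] w 0.0003 gf 1.9 q [-26.  18.  38. 103. -13.  63.  57.]
```

Emit:
apply_moves:
  plan:
    - {"twist": [0, 0, 0], "travel": [7.9, 0, -0.5], "hand": -1}
    - {"twist": [0, 0, 0], "travel": [7.9, 0, -0.3], "hand": -1}
    - {"twist": [0, 0, 0], "travel": [7.9, 0, 0], "hand": -1}
    - {"twist": [0, 0, 0], "travel": [7.9, 0, 0.3], "hand": -1}
    - {"twist": [0, 0, 0], "travel": [7.9, 0, 0.7], "hand": -1}
    - {"twist": [0, 0, 0], "travel": [7.8, 0, 1], "hand": -1}
    - {"twist": [0, 0, 0], "travel": [7.8, 0, 1.3], "hand": -1}
    - {"twist": [0, 0, 0], "travel": [7.7, 0, 1.6], "hand": -1}
    - {"twist": [0, 0, 0], "travel": [7.6, 0, 2], "hand": -1}
    - {"twist": [0, 0, 0], "travel": [7.6, 0, 2.3], "hand": -1}
    - {"twist": [0, 0, 0], "travel": [7.4, 0, 2.7], "hand": -1}
    - {"twist": [0, 0, 0], "travel": [7.3, 0, 3], "hand": -1}

```text
t: 47.73
eef_pos: [0.5064, -0.0038, 0.2336]
ee_rot: [180.0, 0.0, 131.0]
wrist_force: [0.4, -0.6, 3.3]
grip_width: 0.0003
grip_force: 1.3
```

```bash
python3 arc.py | head -1
```

```text
t 47.73 S [ 0.1211 -0.1399  0.2336] z [ 0.  0. -1.] y [0.001 1.    0.   ] F [ 0.4 -0.6  3.3] w 0.0003 gf 1.3 q [-36.  12.  37. 112.  -8.  59.  46.]
```

Emit:
apply_moves:
  plan:
    - {"twist": [0, 0, 0], "travel": [7.2, 0, 3.2], "hand": -1}
    - {"twist": [0, 0, 0], "travel": [7, 0, 3.5], "hand": -1}
    - {"twist": [0, 0, 0], "travel": [6.8, 0, 3.8], "hand": -1}
    - {"twist": [0, 0, 0], "travel": [6.7, 0, 4.1], "hand": -1}
    - {"twist": [0, 0, 0], "travel": [6.5, 0, 4.4], "hand": -1}
    - {"twist": [0, 0, 0], "travel": [6.2, 0, 4.7], "hand": -1}
    - {"twist": [0, 0, 0], "travel": [6, 0, 5], "hand": -1}
    - {"twist": [0, 0, 0], "travel": [5.8, 0, 5.3], "hand": -1}
    - {"twist": [0, 0, 0], "travel": [5.5, 0, 5.6], "hand": -1}
    - {"twist": [0, 0, 0], "travel": [5.3, 0, 5.9], "hand": -1}
    - {"twist": [0, 0, 0], "travel": [5, 0, 6.1], "hand": -1}
    - {"twist": [0, 0, 0], "travel": [4.7, 0, 6.3], "hand": -1}

```text
t: 48.73
eef_pos: [0.4589, 0.0507, 0.1753]
ee_rot: [180.0, 0.0, 131.0]
wrist_force: [-0.3, -1.0, 1.6]
grip_width: 0.0003
grip_force: 0.8
```

```bash
python3 arc.py | head -1
```

```text
t 48.73 S [ 0.0488 -0.1398  0.1753] z [ 0.  0. -1.] y [0.001 1.    0.   ] F [-0.3 -1.   1.6] w 0.0003 gf 0.8 q [-41.  11.  34. 121.  -8.  50.  39.]
```

Emit:
apply_moves:
  plan:
    - {"twist": [0, 0, 0], "travel": [4.4, 0, 6.5], "hand": -1}
    - {"twist": [0, 0, 0], "travel": [4.1, 0, 6.7], "hand": -1}
    - {"twist": [0, 0, 0], "travel": [3.8, 0, 6.9], "hand": -1}
    - {"twist": [0, 0, 0], "travel": [3.5, 0, 7], "hand": -1}
    - {"twist": [0, 0, 0], "travel": [3.2, 0, 7.2], "hand": -1}
    - {"twist": [0, 0, 0], "travel": [2.9, 0, 7.3], "hand": -1}
    - {"twist": [0, 0, 0], "travel": [2.5, 0, 7.4], "hand": -1}
    - {"twist": [0, 0, 0], "travel": [2.2, 0, 7.5], "hand": -1}
    - {"twist": [0, 0, 0], "travel": [1.9, 0, 7.6], "hand": -1}
    - {"twist": [0, 0, 0], "travel": [1.5, 0, 7.7], "hand": -1}
    - {"twist": [0, 0, 0], "travel": [0, 0, 0], "hand": -1}
    - {"twist": [0, 0, 0], "travel": [0, 0, 0], "hand": -1}

```text
t: 49.73
eef_pos: [0.4399, 0.0726, 0.1037]
ee_rot: [-180.0, 0.1, 131.0]
wrist_force: [-0.4, 0.4, -0.1]
grip_width: 0.0008
grip_force: 0.0
```

Emit:
apply_moves:
  plan:
    - {"twist": [0, 0, 0], "travel": [0.5, 0, 4], "hand": -1}
    - {"twist": [0, 0, 0], "travel": [0.5, 0, 4], "hand": -1}
    - {"twist": [0, 0, 0], "travel": [0, 0, 3], "hand": -1}
    - {"twist": [0, 0, 0], "travel": [0, 0, 0], "hand": -1}
    - {"twist": [0, 0, 0], "travel": [0, 0, 0], "hand": -1}

```text
t: 50.15
eef_pos: [0.4392, 0.0735, 0.0931]
ee_rot: [180.0, 0.0, 131.0]
wrist_force: [-0.0, -0.0, 0.4]
grip_width: 0.0009
grip_force: 0.0
```

```bash
python3 arc.py | head -1
```

```text
t 50.15 S [ 0.0186 -0.1397  0.0931] z [ 0.001  0.    -1.   ] y [0.001 1.    0.   ] F [-0.  -0.   0.4] w 0.0009 gf 0.0 q [-40.  18.  30. 127. -15.  38.  41.]
```

```bash
python3 - <<'E'
from h import *
t=bot.get_image("top");cv2.imwrite("pics/t22.png",t);s=bot.get_image("scene");cv2.imwrite("pics/s22.png",s)
PP={n:bot.camera_params(n) for n in("top","scene")}
def pix(n,ps):
    P=PP[n];w=S.apply(ps)+O; c=R.from_euler('xyz',P['attitude'],degrees=True).inv().apply(w-P['origin']);K=P['intrinsics']
    return int(round(K[0,0]*c[0]/-c[2]+K[0,2])),int(round(-K[1,1]*c[1]/-c[2]+K[1,2]))
for n,im in(("top",t),("scene",s)):
  for y in(.08,.05,0):
    print(n,y,[(x,*im[v,u].tolist()) for x in range(-40,200,12) for u,v in [pix(n,[x/1000,y,.08])]])
E
```

```text
top 0.08 [(-40, 160, 169, 173), (-28, 150, 159, 163), (-16, 112, 119, 121), (-4, 204, 213, 210), (8, 204, 213, 208), (20, 206, 216, 211), (32, 207, 216, 211), (44, 207, 216, 210), (56, 205, 215, 211), (68, 205, 215, 208), (80, 205, 212, 208), (92, 205, 214, 210), (104, 202, 210, 205), (116, 203, 214, 210), (128, 205, 215, 209), (140, 208, 217, 210), (152, 204, 211, 209), (164, 208, 216, 212), (176, 206, 215, 208), (188, 186, 195, 195)]
top 0.05 [(-40, 161, 170, 173), (-28, 152, 162, 164), (-16, 114, 118, 124), (-4, 194, 206, 200), (8, 206, 215, 211), (20, 203, 215, 210), (32, 206, 217, 211), (44, 203, 212, 208), (56, 188, 197, 196), (68, 188, 197, 198), (80, 191, 201, 198), (92, 185, 195, 195), (104, 206, 215, 209), (116, 203, 213, 208), (128, 205, 214, 209), (140, 205, 216, 210), (152, 203, 214, 209), (164, 205, 216, 212), (176, 203, 212, 208), (188, 184, 191, 195)]
top 0 [(-40, 159, 172, 173), (-28, 155, 165, 170), (-16, 115, 116, 117), (-4, 203, 212, 209), (8, 202, 212, 206), (20, 203, 214, 209), (32, 205, 213, 209), (44, 203, 213, 207), (56, 188, 198, 197), (68, 188, 196, 196), (
[... 837 characters left out ...]
, (56, 179, 195, 202), (68, 177, 193, 199), (80, 175, 193, 201), (92, 171, 189, 197), (104, 193, 206, 216), (116, 195, 210, 219), (128, 194, 210, 220), (140, 200, 213, 223), (152, 195, 210, 221), (164, 196, 211, 218), (176, 192, 208, 217), (188, 169, 184, 194)]
scene 0 [(-40, 156, 172, 188), (-28, 104, 116, 125), (-16, 101, 108, 114), (-4, 194, 211, 219), (8, 197, 210, 222), (20, 196, 209, 223), (32, 189, 207, 216), (44, 180, 197, 204), (56, 176, 192, 201), (68, 176, 194, 200), (80, 179, 195, 202), (92, 175, 194, 200), (104, 194, 211, 221), (116, 194, 211, 222), (128, 194, 208, 217), (140, 197, 213, 221), (152, 190, 208, 217), (164, 194, 209, 219), (176, 186, 202, 210), (188, 179, 194, 204)]
```

Both views put the lid's front edge at the shut position. I'll press down lightly to make sure.

Emit:
apply_moves:
  plan:
    - {"twist": [0, 0, 0], "travel": [0, 0, 2], "hand": -1}
    - {"twist": [0, 0, 0], "travel": [0, 0, 2], "hand": -1}
    - {"twist": [0, 0, 0], "travel": [0, 0, 1], "hand": -1}
    - {"twist": [0, 0, 0], "travel": [0, 0, 0], "hand": -1}
    - {"twist": [0, 0, 0], "travel": [0, 0, 0], "hand": -1}

```text
t: 50.67
eef_pos: [0.4393, 0.0738, 0.0884]
ee_rot: [179.9, 0.0, 131.0]
wrist_force: [-1.4, 0.9, 4.4]
grip_width: 0.0003
grip_force: 2.3
```

Emit:
apply_moves:
  plan:
    - {"twist": [0, 0, 0], "travel": [0, 0, 0.8], "hand": -1}
    - {"twist": [0, 0, 0], "travel": [0, 0, 0], "hand": -1}
    - {"twist": [0, 0, 0], "travel": [0, 0, 0], "hand": -1}

```text
t: 50.92
eef_pos: [0.4393, 0.0738, 0.0883]
ee_rot: [179.9, -0.0, 131.0]
wrist_force: [-4.6, 0.7, 13.9]
grip_width: 0.0001
grip_force: 6.8
```

The lid is firmly shut: stiff contact with its top at 80 mm. Now the button.

```bash
python3 - <<'E'
from h import *
T=orient([0,0,-1],[0,1,0]);b=toS([.4168,.003,0])[0];print(b)
p,r,_=pose();s=rows([toS(p)[0][0],-.14,.115],T,n=2);s=rows([b[0],b[1],.115],T,start=s);s=rows([b[0],b[1],.083],T,start=s)
E
```

```text
[ 0.05706903 -0.20292462  0.        ]
2 rows
[{"twist": [0.001, -0.0, -0.001], "travel": [0.0, -0.3, -13.4]}, {"twist": [0.0, -0.0, -0.0], "travel": [0.0, -0.3, -13.3]}]
2 rows
[{"twist": [0.0, -0.0, -0.0], "travel": [-19.3, -31.4, -0.0]}, {"twist": [0.0, -0.0, -0.0], "travel": [-19.3, -31.5, -0.0]}]
1 rows
[{"twist": [0.0, -0.0, -0.0], "travel": [-0.0, -0.0, 32.0]}]
```

Emit:
apply_moves:
  plan:
    - {"twist": [0, 0, 0], "travel": [0, 0, -13.5], "hand": -1}
    - {"twist": [0, 0, 0], "travel": [0, 0, -15], "hand": -1}
    - {"twist": [0, 0, 0], "travel": [-19.3, -31.5, 0], "hand": -1}
    - {"twist": [0, 0, 0], "travel": [-19.3, -31.5, 0], "hand": -1}
    - {"twist": [0, 0, 0], "travel": [0, 0, 0], "hand": -1}
    - {"twist": [0, 0, 0], "travel": [0, 0, 20], "hand": -1}
    - {"twist": [0, 0, 0], "travel": [0, 0, 10], "hand": -1}
    - {"twist": [0, 0, 0], "travel": [0, 0, 0], "hand": -1}
    - {"twist": [0, 0, 0], "travel": [0, 0, 0], "hand": -1}

```text
t: 51.67
eef_pos: [0.4166, 0.0032, 0.0853]
ee_rot: [-179.9, 0.0, 131.0]
wrist_force: [0.5, 0.5, 0.3]
grip_width: 0.0006
grip_force: 0.0
```

```bash
python3 -c "
from h import *
show()"
```

```text
t 51.67 S [ 0.0568 -0.203   0.0853] z [ 0.    -0.001 -1.   ] y [ 0.001  1.    -0.001] F [0.5 0.5 0.3] w 0.0006 gf 0.0 q [-33.  17.  32. 131. -15.  36.  51.]
```

Emit:
apply_moves:
  plan:
    - {"twist": [0, 0, 0], "travel": [0, 0, 4], "hand": -1}
    - {"twist": [0, 0, 0], "travel": [0, 0, 3], "hand": -1}
    - {"twist": [0, 0, 0], "travel": [0, 0, 2], "hand": -1}
    - {"twist": [0, 0, 0], "travel": [0, 0, 2], "hand": -1}
    - {"twist": [0, 0, 0], "travel": [0, 0, 0], "hand": -1}
    - {"twist": [0, 0, 0], "travel": [0, 0, 0], "hand": -1}
    - {"twist": [0, 0, 0], "travel": [0, 0, 0], "hand": -1}

```text
t: 52.25
eef_pos: [0.418, 0.0034, 0.0769]
ee_rot: [179.8, -0.0, 131.0]
wrist_force: [-5.9, 0.1, 27.2]
grip_width: 0.0004
grip_force: 13.6
```

Emit:
apply_moves:
  plan:
    - {"twist": [0, 0, 0], "travel": [0, 0, 0.7], "hand": -1}
    - {"twist": [0, 0, 0], "travel": [0, 0, 0.7], "hand": -1}
    - {"twist": [0, 0, 0], "travel": [0, 0, 0], "hand": -1}
    - {"twist": [0, 0, 0], "travel": [0, 0, 0], "hand": -1}

```text
t: 52.58
eef_pos: [0.4181, 0.0034, 0.0766]
ee_rot: [179.8, -0.1, 131.0]
wrist_force: [-10.5, -1.0, 43.5]
grip_width: 0.0004
grip_force: 21.6
```

The stop at a tip height of 69 mm suggests the broad closed tips hit the ring around the button. I'll lift and press with one tilted fingertip corner instead.

```bash
python3 - <<'E'
from h import *
T=orient([.3,.42,-.86],[0,1,.3]);M=(S.inv()*T).as_matrix()
C=[M@np.array([a,b,.008]) for a in(-.0095,.0095) for b in(-.015,.015)]
k=min(C,key=lambda c:c[2]);print(np.round(C,4),k)
b=toS([.4168,.003,0])[0]
p,r,_=pose()
s=rows([.0568,-.203,.115],r,n=1)
s=rows(np.array([b[0],b[1],.085])-k,T,start=s,n=6)
print(toS(s[0]), "contact TCP z", .071-k[2],"full", .065-k[2])
d=(s[1].inv()*S).apply([0,0,-1]);print("down in tool axes",d.round(3))
E
```

```text
[[ 0.0121 -0.011  -0.0105]
 [ 0.0107  0.0161  0.0023]
 [-0.006  -0.0094 -0.016 ]
 [-0.0074  0.0177 -0.0032]] [-0.00595879 -0.0093825  -0.01599099]
1 rows
[{"twist": [0.0, 0.0, 0.0], "travel": [0.9, -1.2, -38.4]}]
6 rows
[{"twist": [-0.073, -0.052, 0.003], "travel": [-1.0, 1.6, 2.3]}, {"twist": [-0.073, -0.052, 0.003], "travel": [-1.0, 1.4, 2.5]}, {"twist": [-0.073, -0.052, 0.003], "travel": [-0.7, 1.2, 2.7]}, {"twist": [-0.074, -0.052, 0.003], "travel": [-0.7, 1.0, 2.7]}, {"twist": [-0.073, -0.051, 0.003], "travel": [-0.4, 0.8, 2.9]}, {"twist": [-0.074, -0.052, 0.004], "travel": [-0.4, 0.6, 2.9]}]
[[ 0.06304898 -0.1935774   0.10096621]] contact TCP z 0.0869909862665339 full 0.08099098626653392
down in tool axes [ 0.29  -0.425  0.857]
```

Emit:
apply_moves:
  plan:
    - {"twist": [0, 0, 0], "travel": [0.5, -0.5, -10], "hand": -1}
    - {"twist": [0, 0, 0], "travel": [0, -0.5, -28.4], "hand": -1}
    - {"twist": [-0.073, -0.052, 0.003], "travel": [-1, 1.6, 2.3], "hand": -1}
    - {"twist": [-0.073, -0.052, 0.003], "travel": [-1, 1.4, 2.5], "hand": -1}
    - {"twist": [-0.073, -0.052, 0.003], "travel": [-0.7, 1.2, 2.7], "hand": -1}
    - {"twist": [-0.074, -0.052, 0.003], "travel": [-0.7, 1, 2.7], "hand": -1}
    - {"twist": [-0.073, -0.051, 0.003], "travel": [-0.4, 0.8, 2.9], "hand": -1}
    - {"twist": [-0.074, -0.052, 0.004], "travel": [-0.4, 0.6, 2.9], "hand": -1}
    - {"twist": [0, 0, 0], "travel": [0, 0, 0], "hand": -1}
    - {"twist": [0, 0, 0], "travel": [0, 0, 0], "hand": -1}

```text
t: 53.42
eef_pos: [0.4169, -0.0123, 0.0926]
ee_rot: [168.0, 10.7, 128.9]
wrist_force: [0.2, -0.1, 0.1]
grip_width: 0.0006
grip_force: 0.0
```

```bash
python3 - <<'E'
from h import *
show()
p,r,_=pose();M=(S.inv()*r).as_matrix();k=M@np.array([.0095,-.015,.008]);print("corner",toS(p)[0]+k, "button",toS([.4168,.003,0])[0])
E
```

```text
t 53.42 S [ 0.0687 -0.2129  0.0926] z [ 0.189  0.201 -0.961] y [-0.001  0.979  0.204] F [ 0.2 -0.1  0.1] w 0.0006 gf 0.0 q [-10.   9.   4. 140.   5.  16.  29.]
corner [ 0.0608876  -0.22560119  0.08012063] button [ 0.05706903 -0.20292462  0.        ]
```

That lean hit the elbow joint's limit near the base. I'll lean the opposite way, away from the base.

```bash
python3 - <<'E'
from h import *
T=orient([-.28,-.33,-.9],[0,1,-.3]);M=(S.inv()*T).as_matrix()
c,k=min((((a,b),M@np.array([a,b,.008])) for a in(-.0095,.0095) for b in(-.015,.015)),key=lambda t:t[1][2]);print(c,k)
b=toS([.4168,.003,0])[0];p,r,_=pose()
s=(p+np.array([0,0,.04]),r)
print(r.inv().apply([0,0,.04])*1000)
s=rows(np.array([b[0],b[1],.088])-k,T,start=s,n=9)
print(toS(s[0]),"down",(s[1].inv()*S).apply([0,0,-1]).round(3))
E
```

```text
(-0.0095, 0.015) [ 0.0066322   0.0106953  -0.01486184]
[ -7.41393909   8.16379625 -38.44978463]
9 rows
[{"twist": [0.062, 0.052, 0.001], "travel": [2.6, -0.8, 2.8]}, {"twist": [0.062, 0.052, 0.001], "travel": [2.5, -0.5, 2.9]}, {"twist": [0.062, 0.052, 0.001], "travel": [2.2, -0.4, 3.1]}, {"twist": [0.062, 0.052, 0.001], "travel": [2.2, -0.2, 3.3]}, {"twist": [0.062, 0.052, 0.001], "travel": [1.9, -0.0, 3.3]}, {"twist": [0.062, 0.052, 0.002], "travel": [1.8, 0.2, 3.5]}, {"twist": [0.062, 0.052, 0.001], "travel": [1.6, 0.4, 3.5]}, {"twist": [0.062, 0.052, 0.002], "travel": [1.4, 0.7, 3.5]}, {"twist": [0.061, 0.051, 0.001], "travel": [1.3, 0.8, 3.6]}]
[[ 0.05040259 -0.21363428  0.10289873]] down [-0.269  0.339  0.901]
```

Emit:
apply_moves:
  plan:
    - {"twist": [0, 0, 0], "travel": [-3.7, 4.1, -19.2], "hand": -1}
    - {"twist": [0, 0, 0], "travel": [-3.7, 4.1, -19.2], "hand": -1}
    - {"twist": [0.062, 0.052, 0.001], "travel": [2.6, -0.8, 2.8], "hand": -1}
    - {"twist": [0.062, 0.052, 0.001], "travel": [2.5, -0.5, 2.9], "hand": -1}
    - {"twist": [0.062, 0.052, 0.001], "travel": [2.2, -0.4, 3.1], "hand": -1}
    - {"twist": [0.062, 0.052, 0.001], "travel": [2.2, -0.2, 3.3], "hand": -1}
    - {"twist": [0.062, 0.052, 0.001], "travel": [1.9, 0, 3.3], "hand": -1}
    - {"twist": [0.062, 0.052, 0.002], "travel": [1.8, 0.2, 3.5], "hand": -1}
    - {"twist": [0.062, 0.052, 0.001], "travel": [1.6, 0.4, 3.5], "hand": -1}
    - {"twist": [0.062, 0.052, 0.002], "travel": [1.4, 0.7, 3.5], "hand": -1}
    - {"twist": [0.061, 0.051, 0.001], "travel": [1.3, 0.8, 3.6], "hand": -1}
    - {"twist": [0, 0, 0], "travel": [0, 0, 0], "hand": -1}

```text
t: 54.42
eef_pos: [0.4068, 0.0037, 0.1014]
ee_rot: [-159.3, -15.6, 126.6]
wrist_force: [0.2, 0.4, 0.2]
grip_width: 0.0004
grip_force: 0.0
```

```bash
cat > btn.py <<'E'
from h import *
show()
T=orient([-.28,-.33,-.9],[0,1,-.3]);k=(S.inv()*T).as_matrix()@np.array([-.0095,.015,.008])
p,r,_=pose();M=(S.inv()*r).as_matrix();print("corner",toS(p)[0]+M@np.array([-.0095,.015,.008]))
b=toS([.4168,.003,0])[0];rows(np.array([b[0],b[1],.080])-k,T)
E
python3 btn.py
```

```text
t 54.42 S [ 0.0499 -0.21    0.1014] z [-0.278 -0.333 -0.901] y [-0.021  0.94  -0.341] F [0.2 0.4 0.2] w 0.0004 gf 0.0 q [ -9.  26.   4. 115.  -3.  65.  37.]
corner [ 0.05651129 -0.19927602  0.08653374]
1 rows
[{"twist": [-0.002, 0.002, 0.004], "travel": [-2.5, -1.2, 7.0]}]
```

Emit:
apply_moves:
  plan:
    - {"twist": [0, 0, 0.004], "travel": [-2.5, -1.2, 7], "hand": -1}
    - {"twist": [0, 0, 0], "travel": [-1.3, 1.7, 4.5], "hand": -1}
    - {"twist": [0, 0, 0], "travel": [-0.8, 1, 2.7], "hand": -1}
    - {"twist": [0, 0, 0], "travel": [-0.5, 0.7, 1.8], "hand": -1}
    - {"twist": [0, 0, 0], "travel": [0, 0, 0], "hand": -1}
    - {"twist": [0, 0, 0], "travel": [0, 0, 0], "hand": -1}

```text
t: 54.92
eef_pos: [0.4016, -0.0005, 0.0868]
ee_rot: [-159.3, -15.5, 126.2]
wrist_force: [-0.1, 0.1, 1.3]
grip_width: 0.0006
grip_force: 0.6
```

```bash
python3 btn.py | head -2
```

```text
t 54.92 S [ 0.0497 -0.2167  0.0868] z [-0.279 -0.331 -0.902] y [-0.015  0.94  -0.34 ] F [-0.1  0.1  1.3] w 0.0006 gf 0.6 q [ -8.  27.   4. 116.  -3.  63.  37.]
corner [ 0.05637647 -0.20600869  0.07191661]
```

Emit:
apply_moves:
  plan:
    - {"twist": [0, 0, 0], "travel": [-0.5, 0.7, 1.8], "hand": -1}
    - {"twist": [0, 0, 0], "travel": [-0.5, 0.7, 1.8], "hand": -1}
    - {"twist": [0, 0, 0], "travel": [0, 0, 0], "hand": -1}

```text
t: 55.17
eef_pos: [0.4019, -0.0005, 0.0824]
ee_rot: [-159.3, -15.5, 126.2]
wrist_force: [-1.0, -0.5, 3.8]
grip_width: 0.0007
grip_force: 1.6
```

Emit:
apply_moves:
  plan:
    - {"twist": [0, 0, 0], "travel": [-0.3, 0.4, 0.9], "hand": -1}
    - {"twist": [0, 0, 0], "travel": [-0.3, 0.4, 0.9], "hand": -1}
    - {"twist": [0, 0, 0], "travel": [0, 0, 0], "hand": -1}
    - {"twist": [0, 0, 0], "travel": [0, 0, 0], "hand": -1}

```text
t: 55.5
eef_pos: [0.402, -0.0005, 0.0807]
ee_rot: [-159.3, -15.5, 126.2]
wrist_force: [-2.8, -0.6, 7.6]
grip_width: 0.0004
grip_force: 3.4
```

```bash
python3 btn.py | head -2
```

```text
t 55.5 S [ 0.05   -0.2164  0.0807] z [-0.279 -0.332 -0.901] y [-0.015  0.94  -0.341] F [-2.8 -0.6  7.6] w 0.0004 gf 3.4 q [ -8.  27.   4. 116.  -3.  62.  37.]
corner [ 0.05662348 -0.20571965  0.06587926]
```

The button went down about 6 mm and bottomed at about 7 N. Letting go and backing away.

Emit:
apply_moves:
  plan:
    - {"twist": [0, 0, 0], "travel": [2.7, -3.4, -9], "hand": -1}
    - {"twist": [0, 0, 0], "travel": [8, -10, -27], "hand": -1}
    - {"twist": [0, 0, 0], "travel": [10, -13, -35], "hand": -1}
    - {"twist": [0, 0, 0], "travel": [10, -13, -35], "hand": -1}
    - {"twist": [0, 0, 0], "travel": [0, 0, 0], "hand": -1}
    - {"twist": [0, 0, 0], "travel": [0, 0, 0], "hand": -1}
    - {"twist": [0, 0, 0], "travel": [0, 0, 0], "hand": -1}
    - {"twist": [0, 0, 0], "travel": [0, 0, 0], "hand": -1}

```text
t: 56.17
eef_pos: [0.4024, -0.0004, 0.1967]
ee_rot: [-159.2, -15.5, 126.2]
wrist_force: [0.4, 0.1, -0.1]
grip_width: 0.0006
grip_force: 0.0
```

```bash
python3 - <<'E'
from h import *
show()
t=bot.get_image("top");P=bot.camera_params("top");K=P['intrinsics']
for y in(.08,.0,-.05):
    o=[]
    for x in range(-24,16,4):
        c=R.from_euler('xyz',P['attitude'],degrees=True).inv().apply(S.apply([x/1000,y,.08])+O-P['origin'])
        o.append((x,int(t[int(round(-K[1,1]*c[1]/-c[2]+K[1,2])),int(round(K[0,0]*c[0]/-c[2]+K[0,2]))].mean())))
    print(y,o)
print(bot.hand_in())
E
```

```text
t 56.17 S [ 0.0502 -0.216   0.1967] z [-0.279 -0.332 -0.901] y [-0.015  0.94  -0.342] F [ 0.4  0.1 -0.1] w 0.0006 gf 0.0 q [ -8.  18.   4. 111.  -3.  77.  36.]
0.08 [(-24, 136), (-20, 118), (-16, 120), (-12, 131), (-8, 175), (-4, 213), (0, 213), (4, 213), (8, 213), (12, 212)]
0.0 [(-24, 120), (-20, 115), (-16, 118), (-12, 125), (-8, 190), (-4, 213), (0, 210), (4, 212), (8, 212), (12, 215)]
-0.05 [(-24, 124), (-20, 119), (-16, 119), (-12, 122), (-8, 190), (-4, 209), (0, 212), (4, 213), (8, 213), (12, 213)]
the job is handed in; nothing more can be done
None
```

Handed in at 56 s, no verdict returned: plate_a and plate_c (no plate_b there) were turned coat down and straight on the glass, the lid was shut and the button pressed and released, but I viewed 16 pictures against the limit of 14, and plate_a was displaced once and pushed back.

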